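# Load the edge sander's sledge with wooden blanks and set it under the hood

## Task

Draw the edge sander's wooden sledge fully back by its knob, then lift every wooden blank out of the slotted rack by its top edge and stand each in a sledge slot of its own, right down on the slot's floor. When all are in, slide the loaded sledge forward under the hood until the brass pointer on its flank is level with the fixed brass pointer beside the track, and put the loose wooden chock on the track close behind the sledge's tail (within a finger's width, about 15 mm) so that it cannot creep back. Leave the chisel, the tin and the sanding block where they are.

Things in the scene. Friction and masses are not known exactly. Their poses are not given: they have to be found in the camera images.
- rack: fixed wooden rack on the bench, 100 (x) x 220 (y) x 44 high, origin at the centre of its underside. Four slots lie along its x, centred at y = -75, -25, 25 and 75; each is 84 long, 11 wide, its floor at z = 10 and its mouth at z = 40
- blank0: thin plain wooden panel, 70 wide (its x) x 8 thick (its y) x 90 tall (its z), 40 g; origin at the centre of its lower edge. Starts standing in one slot of the rack, its upper 60 mm free; may be absent (None)
- blank1: thin plain wooden panel, 70 wide (its x) x 8 thick (its y) x 90 tall (its z), 40 g; origin at the centre of its lower edge. Starts standing in one slot of the rack, its upper 60 mm free; may be absent (None)
- blank2: thin plain wooden panel, 70 wide (its x) x 8 thick (its y) x 90 tall (its z), 40 g; origin at the centre of its lower edge. Starts standing in one slot of the rack, its upper 60 mm free; may be absent (None)
- blank3: thin plain wooden panel, 70 wide (its x) x 8 thick (its y) x 90 tall (its z), 40 g; origin at the centre of its lower edge. Starts standing in one slot of the rack, its upper 60 mm free; may be absent (None)
- track: fixed aluminium track with the sander's green hood; origin at the centre of the track's underside, sledge travels along +y. 124 wide (x), 450 long (y), deck top z = 14, lips at x = +-54 to +-62 up to z = 22. The hood arches over it from y = 85 to 145: underside z = 134, top 178, posts outside x = +-64; a motor (radius 28, centre z = 162) sticks out beyond it to y = 225
- sledge (a joint): travel of the sledge along the track's +y, in m: 0 = drawn fully back against its end stop (loading place, slots clear of the hood), 0.17 = far end. Stiff sliding: about 4 N moves it, and it stays where it is left; it cannot lift
- sledge_deck (a point): point on the sledge's underside below its middle slot, axes as the track (at joint 0: x 0, y -45, z 14 of the track). The wooden sledge is 100 wide, from y = -155 (tail) to 80 (front), plate 10 thick. Three slots along x, centred at y = -50, 0, 50: 84 long, 13 wide, floor z = 10, mouth z = 35 (end boards to 38). Seated blanks pass under the hood
- sledge_knob (a point): top centre of the sledge's upright wooden knob, 26 (x) x 22 (y), standing 70 tall on the plate, at y = -115 of sledge_deck
- sledge_pointer (a point): outer tip of the little brass pointer on the sledge's +x flank, beside the knob, at x = 66, y = -115, z = 12 of sledge_deck
- marker: fixed brass pointer, 4 thick (y), on a small dark foot beside the track (26 high, 25 long in x), axes as the track's; origin on the bench under its tip. It is level with the sledge's pointer when both have the same y along the track. It lies where the joint would be about 0.11 to 0.155
- chock: loose dark wooden block, 40 (x) x 40 (y) x 50 (z), 70 g, with a drilled hole in its top; origin at the centre of its underside. Starts standing on the bench; any of its faces may be down in the end
- chock_mid (a point): middle of the chock
- chisel: wood-handled hand tool 210 long, lying between rack and track; origin at its underside; a bystander, to be left alone
- tin: open steel tin, 72 across, 85 tall; origin at the centre of its underside; a bystander, to be left alone
- sanding_block: cork sanding block 100 x 50 x 32; origin at the centre of its underside; a bystander, to be left alone
Mind the look-alikes: they are no part of the job. What is shaped like the blank1 but blue or turquoise is not meant.

How it is judged:
By the outcome, as a careful person would: the job done as asked, in the order asked, and still so for the second after the job is handed in, with the robot touching nothing.
Of blank0, blank1, blank2, blank3 only 2 to 3 are there at a start; the rules pass over those that are not, and their reading is None.
At some moment in a run one of chock may be knocked a few centimetres aside while the robot is not near it.
It also fails if it takes over 210 s, if anything falls off the work surface, if the arm or the gripper's body presses on something with over 40 N, if the wrist force passes 120 N, or if a joint passes its speed limit or range.

## Robot

A 6-joint arm with a two-finger parallel gripper is mounted at the origin on the work surface. World frame = base frame: x ahead of the robot, y to its left, z up, the work surface at z = 0. Lengths are in m, angles in degrees, forces in N, time in s.
With the tool pointing down it reaches from about 0.375 to 0.9 m from the base axis. Payload 3.1 kg.
Tool frame: the origin (TCP) lies between the finger pads; the fingertips stand 11 mm ahead of it and the grasp point (between the pads) lies 8 mm behind it; z points along the fingers, y is the direction in which the jaws open and shut (so a half turn about z gives the same grasp; the last joint's range is limited). The gripper opens to 87 mm and grips with 3 to 60 N. Pads are 19 mm wide; open, the fingers measure 117 mm over their backs; the gripper's body (75 mm by 190 mm) begins 51 mm behind the grasp point.
Start: joints at [64.372, 30.224, 82.088, -0, 67.689, -10.227], TCP at [0.166, 0.603, 0.198] pointing down, gripper open.
Joint ranges: [-176.69, 176.69], [-43.24, 126.21], [12.49, 139.97], [-82, 262], [0, 151.66], [-163.58, 163.58]. Speed limits (degrees/s): [159.86, 159.86, 180, 180, 180, 180].

## Interface

Orientations are given as a 3x3 rotation matrix whose columns are the frame's x, y, z axes.
In Python, from rig import bot, vision gives the robot as it stands. The module is installed in compiled form; this text tells all that it offers.
- The arm moves only by the tool jog_arm, never from a script. Its argument "rows" is a list of rows, each an object with "dp": the shift along the tool's x, y, z in mm, a list of three; "turn": the turn, a rotation vector about the tool's x, y, z in degrees, a list of three; "grip": the opening, from 0 (shut) to 1 (fully open). A call has 1 to 10 rows; each row is the pose to reach, as a shift and turn from the pose commanded when the call began, along the tool's axes at that moment; what a row does not reach only later rows make up. A row lasts 1/10 s, in which the tool goes at most 50 mm and 8.59 degrees, less where a joint would pass 70% of its speed; a pose out of reach is approached as far as the arm can. A call with a gripper value outside its range is refused whole. The fingers move at their own pace and stop on an object; the grip force is fixed at half the most. Time passes only in rows, so rows that repeat a pose let the fingers close. It gives the time, the measured TCP pose, the force and the opening at its end, in the units of the state.
- bot.read_state(): the state, without advancing time (a new reading comes with each control period).
- vision.capture(name): name is "side" or "top"; returns (picture, depth): 480x640x3 uint8, red, green, blue; 480x640 float32, m along the optical axis (not along the pixel's ray), 0 where there is no reading.
- vision.camera_info(name): a dict with "vertical_fov" (degrees; the focal length in pixels is half the picture's height over the tangent of half this angle, whatever the lens; pixels are square), "cx", "cy" (the principal point, pixels), "position" and "rotation" of the camera in the world. Camera axes: x right, y down, z forward; pixel columns grow to the right and rows downward; lengths in m; the calibration is good to about 2 mm. A picture is of the moment at which its call begins. camera_info takes no time and is no camera call.
- bot.hand_in(): hands the job in, once; it reports no verdict.
The state is a dict: "time_s": time; "joint_positions": joint angles; "qvel": joint speeds; "tau": joint torques, N m; "position": TCP position; "tcp_rot": TCP orientation; "force": force on the tool from outside, world axes, zero at the start; "moment": the same for the moment, N m; "opening": opening from 0.0 (shut) to 1.0 (fully open).
Only numpy, scipy, OpenCV 4.12 (cv2) and the standard library are available. Lean on these libraries where they do the work, as an engineer would, in place of code of your own. Each camera call takes 0.05 s, during which the arm holds its last target.

## Working session

There is one attempt and no reset: what is moved stays moved. The work goes in short steps, Python scripts to look and compute and a tool call to move; the robot and the scene stay as the last step left them, time stands still between calls to the robot, and variables do not carry over. Pictures are saved under pics/ and viewed, and the job is handed in when it is done.

Besides the shell and the picture viewer there is one more tool, called after ">>>" in YAML: its name, and indented under it one key for each argument. jog_arm: Moves the arm, as the interface text tells. Its arguments: {"type":"object","properties":{"rows":{"type":"array"}},"required":["rows"]}

```bash
mkdir -p pics; cat > h.py <<'E'
import numpy as np, cv2
from rig import bot, vision
def K(n):
    i=vision.camera_info(n); f=240/np.tan(np.radians(i["vertical_fov"]/2)); return f,i["cx"],i["cy"],np.array(i["position"]),np.array(i["rotation"])
def pt(n,u,v,d):
    f,cx,cy,p,R=K(n); return p+R@np.array([(u-cx)*d/f,(v-cy)*d/f,d])
def cloud(n,D):
    f,cx,cy,p,R=K(n); v,u=np.mgrid[:480,:640]; c=np.stack([(u-cx)*D/f,(v-cy)*D/f,D],-1); w=c@R.T+p; w[D==0]=np.nan; return w
def plane(n,u,v,z):
    f,cx,cy,p,R=K(n); r=R@np.array([(u-cx)/f,(v-cy)/f,1]); return p+r*(z-p[2])/r[2]
def proj(n,P):
    f,cx,cy,p,R=K(n); c=R.T@(np.array(P)-p); return f*c[0]/c[2]+cx,f*c[1]/c[2]+cy
def snap(n,name,crop=None,s=1):
    im,d=vision.capture(n); np.save(f"pics/{name}_d.npy",d); np.save(f"pics/{name}_c.npy",im)
    show(name,crop,s,name); return im,d
def show(name,crop,s,out):
    im=np.load(f"pics/{name}_c.npy")
    if crop: u0,v0,u1,v1=crop; im=im[v0:v1,u0:u1]
    cv2.imwrite(f"pics/{out}.png",cv2.cvtColor(cv2.resize(im,None,fx=s,fy=s,interpolation=cv2.INTER_CUBIC),cv2.COLOR_RGB2BGR))
E
python3 - <<'E'
from h import *
for n in("top","side"): snap(n,n+"0"); print(vision.camera_info(n))
s=bot.read_state(); print(s)
E
```

```text
{'vertical_fov': 55.27730594153786, 'cx': 314.8553641323451, 'cy': 237.05126103188547, 'position': array([3.57723809e-01, 4.25446347e-04, 1.27311506e+00]), 'rotation': array([[ 0.00941603, -0.98630114,  0.16468577],
       [-0.99989123, -0.00741724,  0.01274772],
       [-0.01135158, -0.16478789, -0.9862637 ]])}
{'vertical_fov': 44.779310514012984, 'cx': 321.859597341034, 'cy': 237.38797043935872, 'position': array([ 0.24998672, -0.80960898,  0.86926016]), 'rotation': array([[ 0.94272418, -0.22385516,  0.24730544],
       [-0.33355606, -0.62508645,  0.70569631],
       [-0.00338648, -0.74776721, -0.66395236]])}
{'time_s': 0.1, 'joint_positions': array([ 6.43745899e+01,  3.02745883e+01,  8.21485251e+01, -2.10174216e-03,
        6.76890775e+01, -1.02284770e+01]), 'qvel': array([ 0.08308656, -0.1857808 , -0.16520641, -0.03460162, -0.05058396,
        0.00204055]), 'tau': array([-3.67479552e-04, -4.40984309e+01, -1.77150965e+01,  6.34748535e-02,
        5.33983321e-02, -4.11648102e-05]), 'position': array([0.16562687, 0.60192689, 0.19736224]), 'tcp_rot': array([[-9.64113195e-01,  2.65490266e-01, -8.16252137e-04],
       [ 2.65491334e-01,  9.64111603e-01, -1.78018024e-03],
       [ 3.14337633e-04, -1.93300312e-03, -9.99998082e-01]]), 'force': array([-0.05678154,  0.03246173, -0.39714556]), 'moment': array([0.00102515, 0.00184795, 0.00068583]), 'opening': 0.99986816193046}
```

View pics/top0.png

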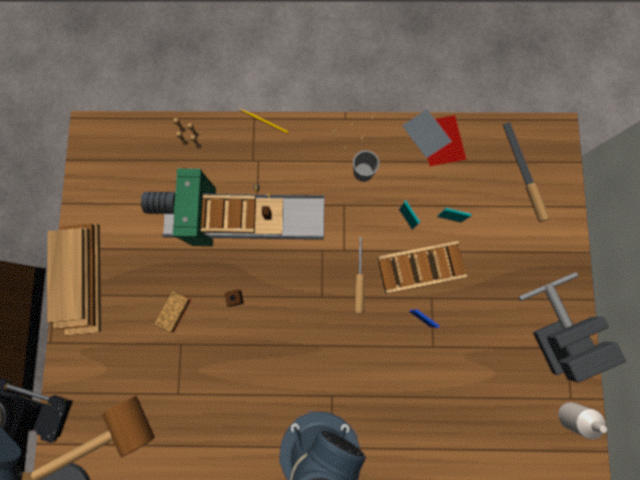

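View pics/side0.png

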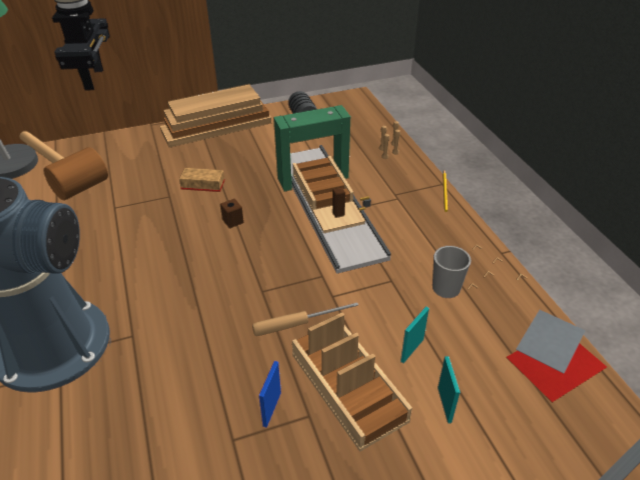

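The top view shows the track at (245,215) with the hood at (190,203), the sledge's knob at (267,212), the chock at (233,298), and the rack at (422,266). The side view shows three plain blanks standing in the rack at (327,330), (341,350) and (356,370). The look-alikes are turquoise panels at top (409,214) and (454,214) and a blue one at (424,318). Next I'll zoom in.

```bash
python3 - <<'E'
from h import *
show("top0",(340,180,500,340),5,"a")
show("top0",(130,150,350,310),3.6,"b")
show("side0",(240,290,460,460),3.6,"c")
show("side0",(200,80,420,280),3.6,"d")
E
```

```text
(no output)
```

View pics/a.png

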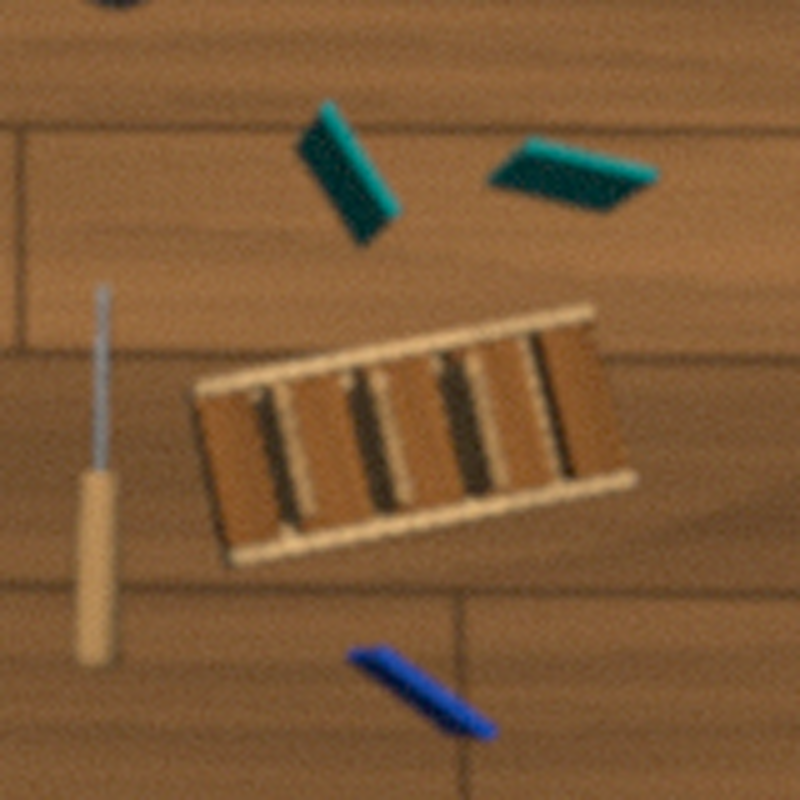

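View pics/b.png

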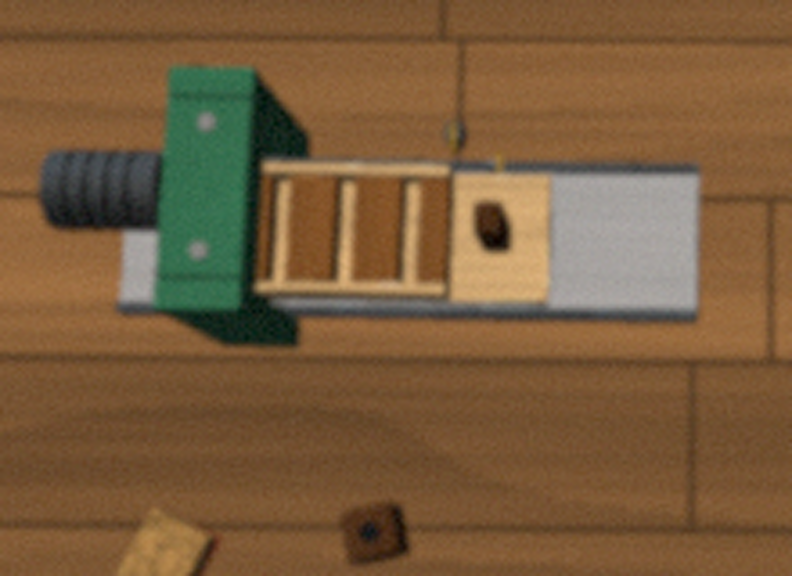

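View pics/c.png

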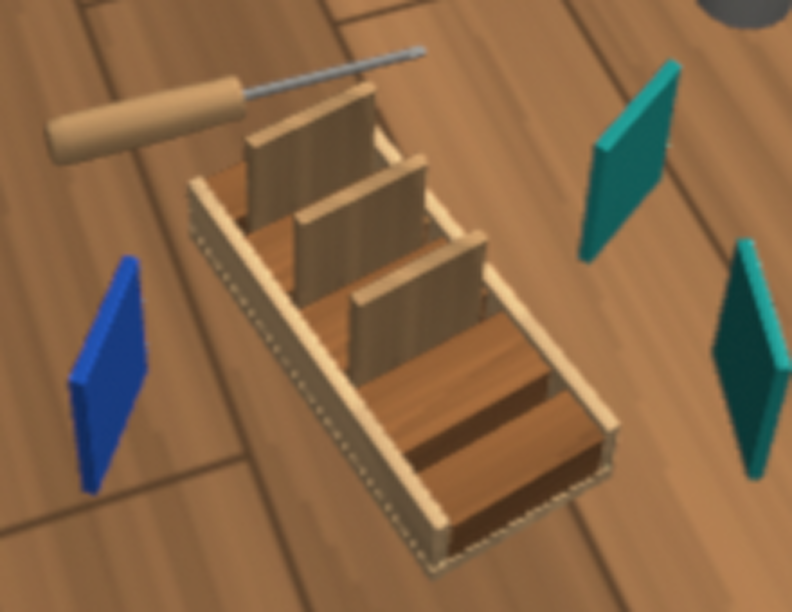

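View pics/d.png

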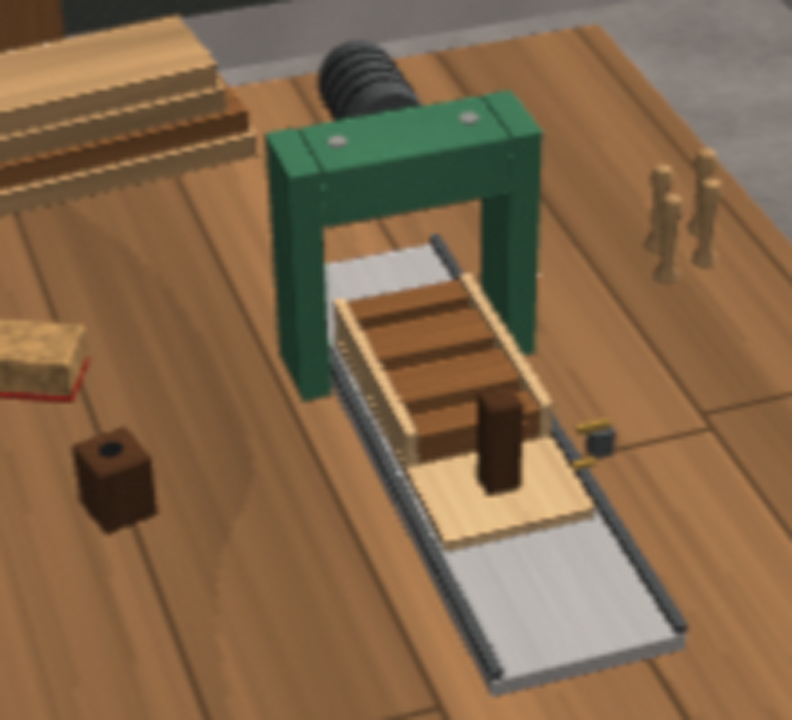

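```bash
python3 - <<'E'
from h import *
np.set_printoptions(precision=4,suppress=True)
for n in("top","side"):
    D=np.load(f"pics/{n}0_d.npy"); w=cloud(n,D); 
    pts={"top":[(340,300),(280,140),(300,215),(255,220),(190,200),(267,212),(233,300),(415,268),(366,165)],"side":[(150,300),(350,245),(320,118),(338,193),(341,338),(231,207),(355,365)]}[n]
    for u,v in pts: print(n,u,v,w[v,u], np.nanstd(w[v-2:v+3,u-2:u+3,2]))
T=lambda u,v,z:print(u,v,plane("top",u,v,z))
for u,v in [(323.6,196.7),(323.6,238.3),(163.3,236.)]: T(u,v,.022)
S=lambda u,v,z:print('s',u,v,plane("side",u,v,z))
for u,v in [(200+683/3.6,80+628/3.6),(200+496/3.6,80+676/3.6)]: S(u,v,.022)
E
```

```text
top 340 300 [ 0.3952 -0.0539  0.0005] 0.002218390500339166
top 280 140 [ 0.8582  0.1217 -0.0029] 0.002550969954556881
top 300 215 [0.6306 0.0591 0.0134] 0.00243393087023357
top 255 220 [0.614  0.1843 0.0198] 0.010850155857578812
top 190 200 [0.6312 0.3235 0.1764] 0.001741453157348794
top 267 212 [0.6211 0.1427 0.0918] 0.004145394172412701
top 233 300 [0.3911 0.2313 0.0517] 0.002801066829272225
top 415 268 [ 0.4765 -0.2442  0.087 ] 0.014114464799717046
top 366 165 [ 0.7812 -0.1285  0.0036] 0.004867672137373311
side 150 300 [0.1859 0.0516 0.0005] 0.001306394868495284
side 350 245 [0.6185 0.0565 0.0127] 0.0013048737050421727
side 320 118 [0.6422 0.3187 0.179 ] 0.0013642214397563608
side 338 193 [0.6212 0.1412 0.0935] 0.002482868745619254
side 341 338 [ 0.5011 -0.1948  0.0382] 0.026069519832182735
side 231 207 [0.397  0.228  0.0494] 0.001962723608550713
side 355 365 [ 0.484  -0.2989  0.1002] 0.001476822106861883
323.6 196.7 [ 0.6817 -0.0069  0.022 ]
323.6 238.3 [ 0.5633 -0.0076  0.022 ]
163.3 236.0 [0.5664 0.4379 0.022 ]
s 389.72222222222223 254.44444444444443 [ 0.6828 -0.0089  0.022 ]
s 337.77777777777777 267.77777777777777 [ 0.565  -0.0094  0.022 ]
```

```bash
cat >> h.py <<'E'
from scipy.optimize import least_squares
def cr(x,y,o,s): return o[0]+(x+.5)/s-.5, o[1]+(y+.5)/s-.5
def tf(p,L):
    c,s=np.cos(p[2]),np.sin(p[2]); L=np.array(L)/1000
    return np.array([p[0]+c*L[0]-s*L[1],p[1]+s*L[0]+c*L[1],L[2]])
def fit(obs,p0):
    # obs: (cam,u,v,local mm)
    f=lambda p:np.ravel([np.subtract(proj(c,tf(p,L)),(u,v)) for c,u,v,L in obs])
    r=least_squares(f,p0,loss='soft_l1'); return r.x,f(r.x).reshape(-1,2)
E
python3 - <<'E'
from h import *
np.set_printoptions(precision=4,suppress=True)
a=lambda x,y:("top",)+cr(x,y,(340,180),5)
b=lambda x,y:("top",)+cr(x,y,(130,150),3.6)
c=lambda x,y:("side",)+cr(x,y,(240,290),3.6)
d=lambda x,y:("side",)+cr(x,y,(200,80),3.6)
# world: image top=+x ; left=+y
rack=[a(195,382)+((50,110,44),),a(592,306)+((50,-110,44),),a(637,484)+((-50,-110,44),),a(232,566)+((-50,110,44),),
 c(194,180)+((-50,110,44),),c(441,531)+((-50,-110,44),),c(618,428)+((50,-110,44),)]
for o in ([x for x in rack if x[0]=='top'],[x for x in rack if x[0]=='side'],rack):
    p,r=fit(o,[.48,-.25,.19]); print("rack",p,np.degrees(p[2])); print(r.round(1).tolist())
track=[b(697,166)+((62,-225,22),),b(697,320)+((-62,-225,22),),b(119,311)+((-62,225,22),),
 d(684,628)+((62,-225,22),),d(494,678)+((-62,-225,22),),d(434,236)+((62,225,22),)]
for o in ([x for x in track if x[0]=='top'],[x for x in track if x[0]=='side'],track):
    p,r=fit(o,[.62,.217,0]); print("track",p,np.degrees(p[2])); print(r.round(1).tolist())
E
```

```text
rack [ 0.4854 -0.2731  0.2009] 11.510289623743223
[[-0.3, 0.0], [-0.1, -0.3], [-0.0, 0.4], [0.4, -0.2]]
rack [ 0.488  -0.2723  0.1913] 10.962741450521372
[[-0.2, -0.1], [-0.9, 0.3], [2.1, -0.3]]
rack [ 0.4866 -0.2726  0.1969] 11.284157119055777
[[-0.4, -0.6], [-0.2, -0.6], [-0.3, 0.2], [0.0, -0.7], [-1.2, 0.5], [-1.3, 0.7], [1.6, -0.2]]
track [ 0.6259  0.2174 -0.0091] -0.5204885490083347
[[0.8, -0.5], [0.1, 0.3], [-1.2, 0.1]]
track [0.623  0.2164 0.0016] 0.09245454144624461
[[1.1, -0.0], [-0.9, -0.0], [-0.1, -0.0]]
track [ 0.6242  0.2171 -0.0026] -0.14759706760847466
[[0.8, -0.4], [0.4, 0.4], [-1.0, 1.2], [1.1, -0.2], [-0.9, -0.3], [0.6, -0.2]]
```

```bash
cat >> h.py <<'E'
def overlay(name,cam,crop,s,pose,segs,out):
    im=np.load(f"pics/{name}_c.npy"); u0,v0,u1,v1=crop
    im=cv2.resize(im[v0:v1,u0:u1],None,fx=s,fy=s,interpolation=cv2.INTER_CUBIC)[:,:,::-1].copy()
    for A,B,*col in segs:
        q=[proj(cam,tf(pose,X)) for X in(A,B)]
        q=[tuple(int(round(((t-o+.5)*s-.5)*16)) for t,o in zip(k,(u0,v0))) for k in q]
        cv2.line(im,q[0],q[1],col[0] if col else (0,0,255),1,cv2.LINE_AA,4)
    cv2.imwrite(f"pics/{out}.png",im)
def rect(x0,x1,y0,y1,z,col=(0,0,255)):
    c=[(x0,y0,z),(x1,y0,z),(x1,y1,z),(x0,y1,z)]; return [(c[i],c[(i+1)%4],col) for i in range(4)]
E
cat > ov.py <<'E'
from h import *
import sys
def trk(j):
    s=rect(-62,62,-225,225,22)+rect(-54,54,-225,225,14,(255,255,0))
    y=-45+j
    s+=rect(-50,50,y-110-45,y-75,24,(255,0,255))+rect(-13,13,y-126,y-104,94,(0,255,255))
    for k in(-50,0,50): s+=rect(-42,42,y+k-6.5,y+k+6.5,49,(0,255,0))
    s+=[((50,y-115,26),(66,y-115,26),(0,255,255))]
    s+=rect(-64,64,85,145,178,(255,0,0))
    return s
def rk():
    s=rect(-50,50,-110,110,44)+rect(-50,50,-110,110,0)
    for k in(-75,-25,25,75): s+=rect(-42,42,k-5.5,k+5.5,40,(0,255,0))
    for k in(-25,25,75): s+=rect(-35,35,k-4,k+4,100,(255,255,0))
    return s
E
python3 - <<'E'
from ov import *
P=[.6242,.2171,-.0026]; R=[.4866,-.2726,.1969]
overlay("top0","top",(130,150,350,310),3.6,P,trk(84.5),"o1")
overlay("side0","side",(200,80,420,280),3.6,P,trk(84.5),"o2")
overlay("top0","top",(340,210,500,330),5,R,rk(),"o3")
overlay("side0","side",(240,290,460,460),3.6,R,rk(),"o4")
E
```

```text
(no output)
```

View pics/o1.png

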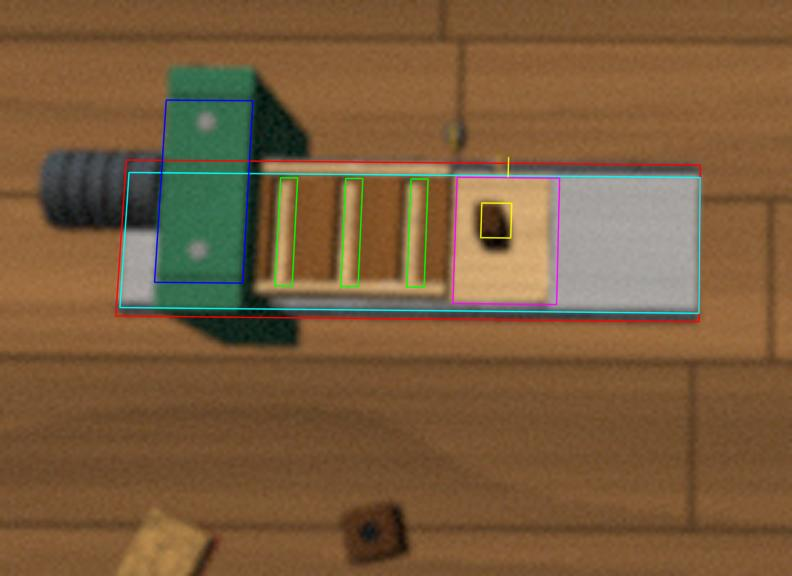

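View pics/o2.png

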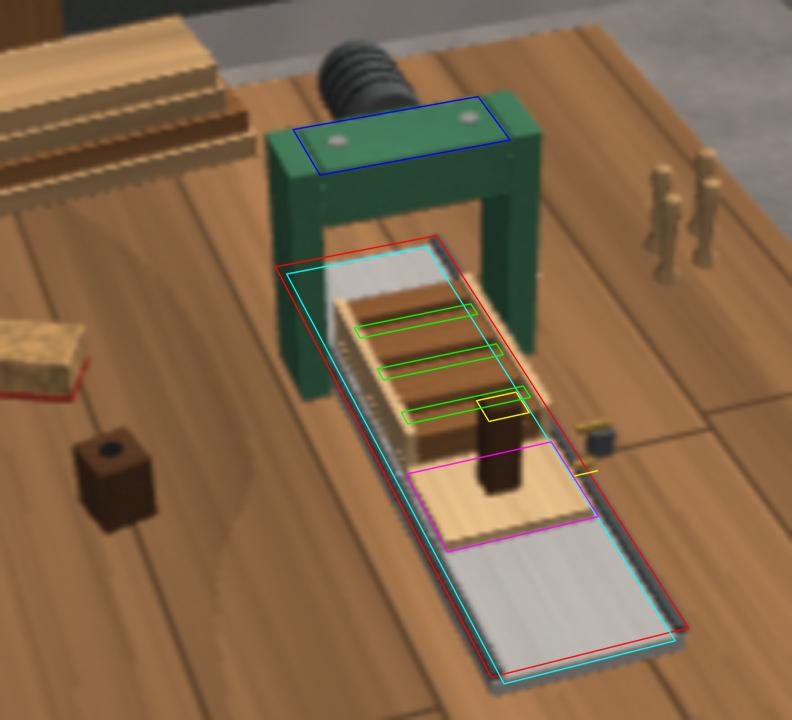

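View pics/o3.png

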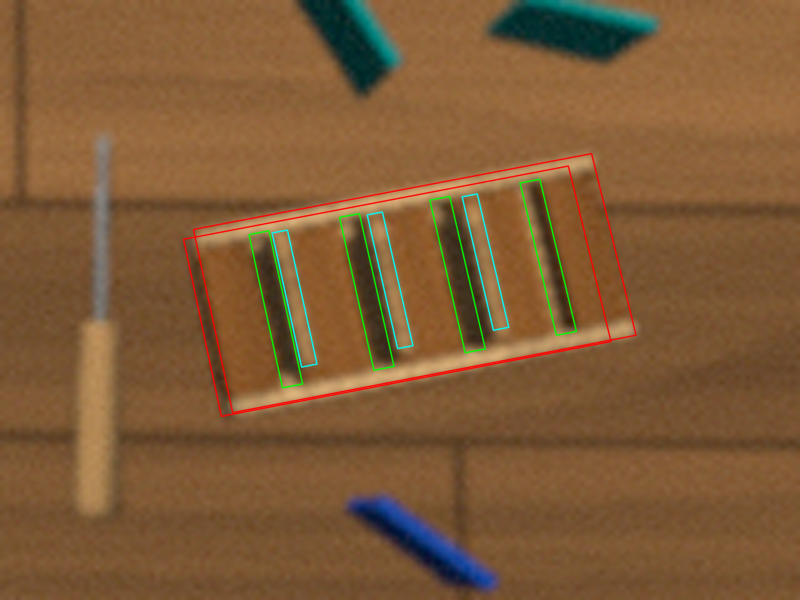

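View pics/o4.png

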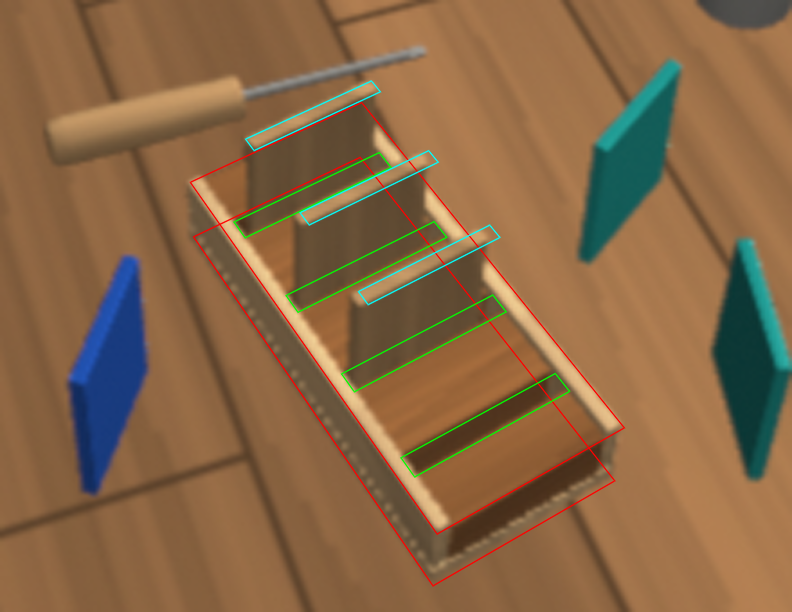

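```bash
cat >> h.py <<'E'
from scipy.spatial.transform import Rotation as Ro
def mv(x,y,z,ang,st=None):
    """target TCP; ang=world angle (deg) of tool y; tool down"""
    s=st or bot.read_state(); R=np.array(s["tcp_rot"]); p=np.array(s["position"])
    a=np.radians(ang); yt=np.array([np.cos(a),np.sin(a),0]); zt=np.array([0,0,-1.]); xt=np.cross(yt,zt)
    Rt=np.stack([xt,yt,zt],1)
    dp=R.T@(np.array([x,y,z])-p)*1000; rv=np.degrees(Ro.from_matrix(R.T@Rt).as_rotvec())
    print("dp",dp.round(1),"turn",rv.round(2),"| pos",p.round(4),"yang",round(np.degrees(np.arctan2(R[1,1],R[0,1])),2),"J",np.round(s["joint_positions"],1),"F",np.round(s["force"],1),"op",round(s["opening"],3),"t",s["time_s"])
E
python3 -c "
from h import *
mv(.622,.146,.20,0)"
```

```text
dp [-561.  -318.4   -2.2] turn [-1.10e-01  6.00e-02  7.46e+01] | pos [0.1656 0.6019 0.1974] yang 74.6 J [ 64.4  30.3  82.1  -0.   67.7 -10.2] F [-0.1  0.  -0.4] op 1.0 t 0.1
```

>>> jog_arm:
  rows:
    - {"dp":[0,0,-50],"turn":[0,0,0],"grip":1}
    - {"dp":[0,0,-100],"turn":[0,0,0],"grip":1}
    - {"dp":[-561,-318,-100],"turn":[0,0,74.6],"grip":1}
    - {"dp":[-561,-318,-100],"turn":[0,0,74.6],"grip":1}
    - {"dp":[-561,-318,-100],"turn":[0,0,74.6],"grip":1}
    - {"dp":[-561,-318,-100],"turn":[0,0,74.6],"grip":1}
    - {"dp":[-561,-318,-100],"turn":[0,0,74.6],"grip":1}
    - {"dp":[-561,-318,-100],"turn":[0,0,74.6],"grip":1}
    - {"dp":[-561,-318,-100],"turn":[0,0,74.6],"grip":1}
    - {"dp":[-561,-318,-100],"turn":[0,0,74.6],"grip":1}

```text
time_s: 1.1
position: [0.4499, 0.3182, 0.2979]
tcp_rot: [[-0.096, 0.995, -0.001], [0.995, 0.096, -0.0], [-0.0, -0.001, -1.0]]
force: [1.1, 1.6, -0.6]
opening: 0.998
```

```bash
python3 -c "
from h import *
mv(.622,.146,.20,0)"
```

```text
dp [-187.9  154.9   97.8] turn [-0.04  0.01  5.49] | pos [0.4499 0.3182 0.2979] yang 5.49 J [23.6 18.5 85.3  0.  76.3 18.2] F [ 1.1  1.6 -0.6] op 0.998 t 1.1
```

>>> jog_arm:
  rows:
    - {"dp":[-188,155,60],"turn":[0,0,5.5],"grip":1}
    - {"dp":[-188,155,60],"turn":[0,0,5.5],"grip":1}
    - {"dp":[-188,155,60],"turn":[0,0,5.5],"grip":1}
    - {"dp":[-188,155,60],"turn":[0,0,5.5],"grip":1}
    - {"dp":[-188,155,60],"turn":[0,0,5.5],"grip":1}
    - {"dp":[-188,155,60],"turn":[0,0,5.5],"grip":1}
    - {"dp":[-188,155,60],"turn":[0,0,5.5],"grip":1}

```text
time_s: 1.8
position: [0.6223, 0.1475, 0.2367]
tcp_rot: [[-0.003, 1.0, -0.003], [1.0, 0.003, 0.0], [0.0, -0.003, -1.0]]
force: [-1.5, -0.5, 0.5]
opening: 0.998
```

```bash
python3 -c "
from ov import *
mv(.622,.146,.12,0)
snap('side','s1',(200,30,420,230),3.6); snap('top','t1',(130,150,350,310),3.6)
p=bot.read_state()['position']; print([proj(n,p) for n in('top','side')])
tip=np.array(p)-[0,0,.011]; print([proj(n,tip) for n in('top','side')])"
```

```text
dp [-1.500e+00  1.000e-01  1.167e+02] turn [-0.18 -0.01  0.19] | pos [0.6223 0.1475 0.2367] yang 0.19 J [ 3.3 29.3 77.2  0.  73.7  3.1] F [-1.5 -0.5  0.5] op 0.998 t 1.8
[(np.float64(256.9383652131607), np.float64(198.10274682070227)), (np.float64(337.75102702151264), np.float64(134.09083526924968))]
[(np.float64(257.57489152121246), np.float64(199.26643211845732)), (np.float64(337.67206662563973), np.float64(138.73204139918488))]
```

View pics/s1.png

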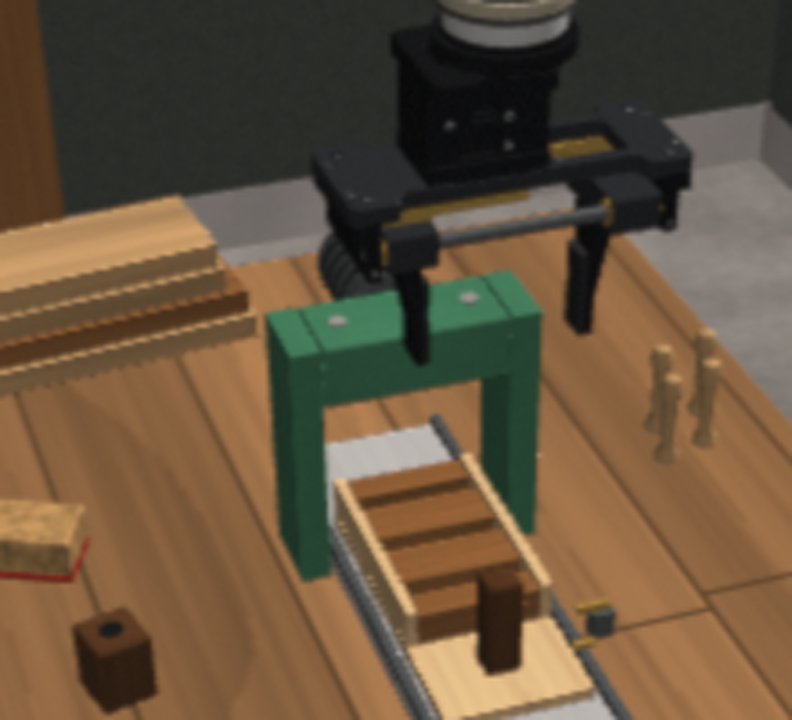

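View pics/t1.png

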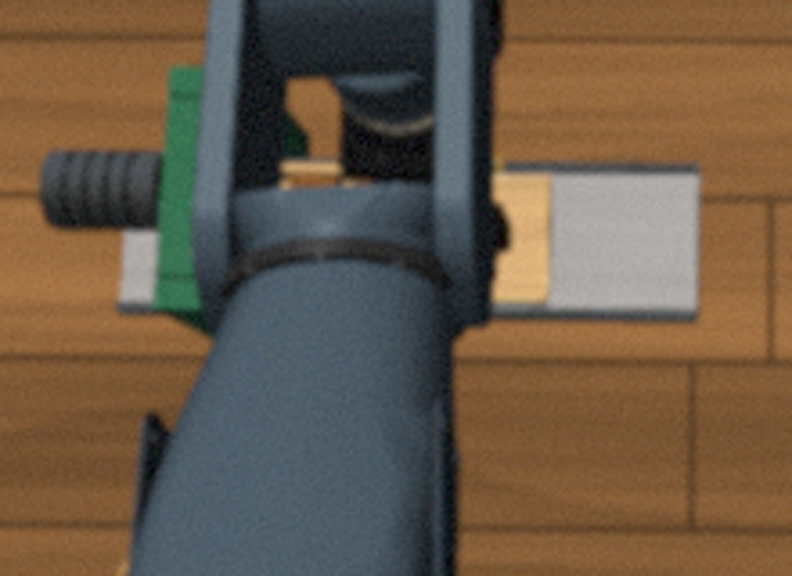

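```bash
python3 -c "
from ov import *
np.set_printoptions(precision=4,suppress=True)
D=np.load('pics/s1_d.npy'); w=cloud('side',D)
for x,y in [(413,300),(420,340),(418,355),(575,300),(578,322),(418,362),(418,366),(430,362),(410,348)]:
    u,v=cr(x,y,(200,30),3.6); u=round(u);v=round(v); print(x,y,w[v,u])
s=bot.read_state(); p=np.array(s['position']);print(p,s['tcp_rot'])
for dx in(-.051,.051):
  for dz in (-.011,.04): u,v=proj('side',p+[dx,-.0095,dz]); print((u-200+.5)*3.6,(v-30+.5)*3.6)
"
```

```text
413 300 [0.567  0.1376 0.3031]
420 340 [0.5715 0.1394 0.277 ]
418 355 [nan nan nan]
575 300 [0.6643 0.1445 0.2807]
578 322 [0.6658 0.1415 0.2685]
418 362 [0.5706 0.1373 0.2649]
418 366 [0.5704 0.1367 0.263 ]
430 362 [0.6364 0.3099 0.1532]
410 348 [0.5691 0.1448 0.27  ]
[0.6214 0.1494 0.238 ] [[-0.0065  1.     -0.0014]
 [ 1.      0.0065  0.0004]
 [ 0.0004 -0.0014 -1.    ]]
418.2423510088333 418.35853332695615
417.26524484874045 338.5253744169286
586.6367316501933 385.4155726408681
590.566501429521 306.35211149005966
```

```bash
python3 -c "
from ov import *
snap('side','s2',(280,60,400,150),6.6); mv(.622,.146,.12,0)
D=np.load('pics/s2_d.npy'); w=cloud('side',D)
np.set_printoptions(precision=3,suppress=True,linewidth=200)
for v in range(118,152,2): print(v,w[v,316],w[v,360], w[v,362])
"
```

```text
dp [ -3.9   0.7 118.5] turn [-0.03 -0.02  0.42] | pos [0.6214 0.1498 0.2385] yang 0.42 J [ 3.5 29.1 77.3  0.  73.7  3.1] F [ 0.2 -0.5 -1.2] op 1.003 t 1.95
118 [0.573 0.144 0.288] [0.665 0.14  0.272] [0.669 0.14  0.271]
120 [0.571 0.139 0.286] [0.667 0.143 0.265] [0.669 0.139 0.267]
122 [0.572 0.142 0.28 ] [0.844 0.548 0.002] [ 0.852  0.552 -0.002]
124 [0.572 0.14  0.276] [ 0.842  0.543 -0.001] [ 0.847  0.54  -0.001]
126 [0.573 0.145 0.269] [0.835 0.525 0.003] [ 0.843  0.529 -0.001]
128 [0.571 0.139 0.268] [0.83  0.515 0.004] [0.838 0.517 0.   ]
130 [0.572 0.142 0.262] [0.828 0.51  0.   ] [ 0.834  0.508 -0.   ]
132 [0.627 0.304 0.153] [ 0.825  0.502 -0.001] [0.83  0.498 0.   ]
134 [0.627 0.306 0.147] [ 0.821  0.493 -0.002] [ 0.826  0.49  -0.001]
136 [0.627 0.305 0.142] [0.813 0.472 0.006] [0.82  0.476 0.002]
138 [0.627 0.306 0.136] [ 0.814  0.475 -0.002] [0.816 0.465 0.003]
140 [0.694 0.502 0.   ] [ 0.81   0.465 -0.003] [ 0.815  0.463 -0.002]
142 [ 0.691  0.494 -0.001] [0.805 0.452 0.   ] [ 0.811  0.452 -0.001]
144 [ 0.689  0.488 -0.003] [0.801 0.442 0.   ] [ 0.806  0.441 -0.   ]
146 [0.683 0.472 0.002] [0.794 0.427 0.004] [ 0.803  0.433 -0.001]
148 [0.681 0.464 0.   ] [ 0.796  0.43  -0.004] [ 0.798  0.422 -0.   ]
150 [0.671 0.435 0.014] [0.788 0.411 0.003] [ 0.797  0.418 -0.003]
```

View pics/s2.png

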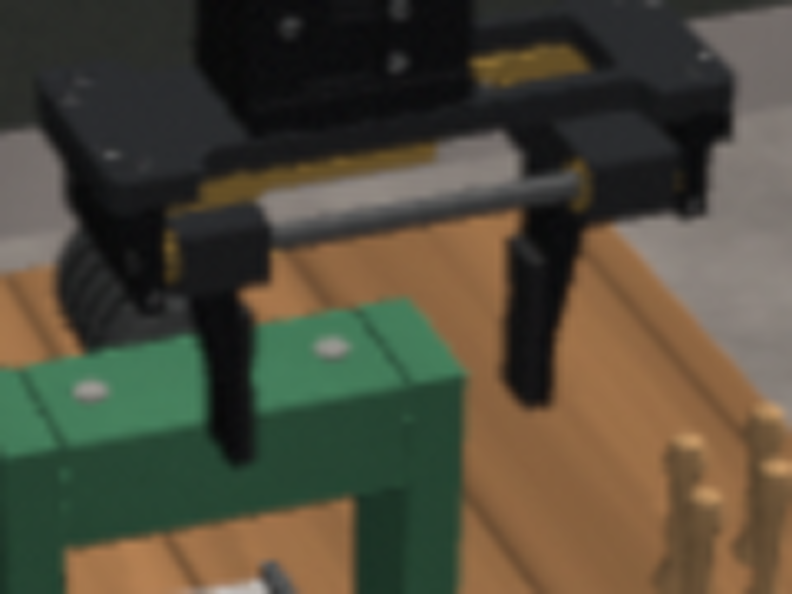

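```bash
python3 -c "
from ov import *
D=np.load('pics/side0_d.npy'); w=cloud('side',D)
np.set_printoptions(precision=3,suppress=True,linewidth=200)
show('side0',(20,0,140,100),6.6,'e')
show('t1',(150,150,290,255),5.7,'f')
print(proj('side',[.1656,.6019,.1864]))
for v in range(70,100,2): print(v,w[v,86],w[v,90])
s=[bot.read_state() for _ in range(3)]
for q in s: print(q['position'],q['time_s'],q['qvel'])
"
```

```text
(np.float64(98.36396941026933), np.float64(93.51601099309843))
70 [0.157 0.542 0.276] [ 0.123  1.226 -0.026]
72 [0.156 0.548 0.269] [ 0.121  1.225 -0.033]
74 [0.155 0.543 0.266] [ 0.12   1.211 -0.033]
76 [0.153 0.553 0.257] [0.161 0.553 0.256]
78 [0.152 0.551 0.254] [0.16  0.549 0.253]
80 [0.151 0.546 0.251] [0.159 0.547 0.249]
82 [0.149 0.553 0.243] [0.158 0.549 0.243]
84 [0.148 0.556 0.237] [0.157 0.55  0.238]
86 [0.147 0.551 0.234] [0.155 0.55  0.233]
88 [0.145 0.55  0.23 ] [0.154 0.552 0.227]
90 [ 0.091  1.239 -0.102] [ 0.104  1.226 -0.098]
92 [ 0.09   1.228 -0.104] [ 0.103  1.225 -0.104]
94 [ 0.087  1.23  -0.112] [ 0.1    1.239 -0.119]
96 [ 0.086  1.223 -0.116] [ 0.099  1.221 -0.117]
98 [ 0.084  1.226 -0.125] [ 0.096  1.237 -0.133]
[0.621 0.15  0.238] 1.95 [ 0.693 -0.561 -0.052 -0.187 -0.132 -0.05 ]
[0.621 0.15  0.238] 1.95 [ 0.693 -0.561 -0.052 -0.187 -0.132 -0.05 ]
[0.621 0.15  0.238] 1.95 [ 0.693 -0.561 -0.052 -0.187 -0.132 -0.05 ]
```

View pics/e.png

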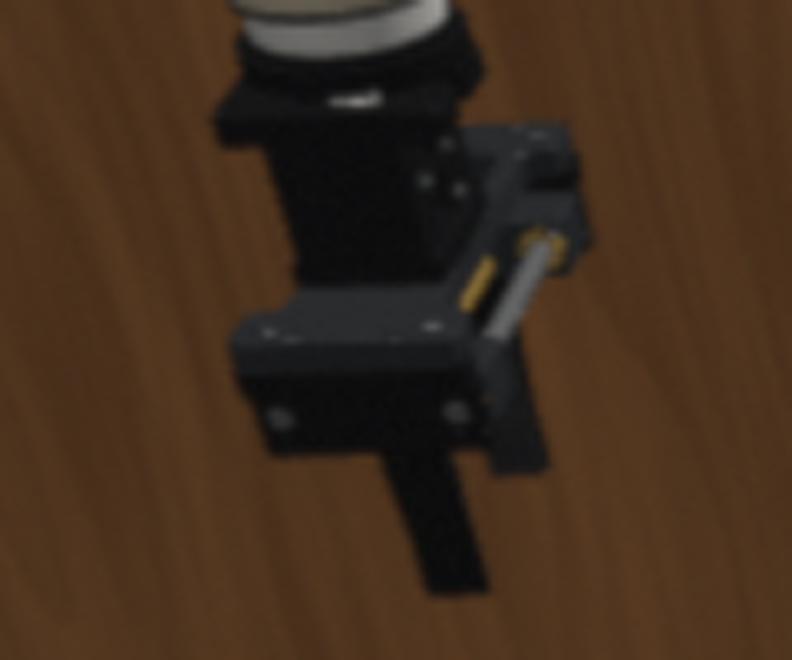

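>>> jog_arm:
  rows:
    - {"dp":[0,0,0],"turn":[0,0,0],"grip":0.5}
    - {"dp":[0,0,0],"turn":[0,0,0],"grip":0.5}
    - {"dp":[0,0,0],"turn":[0,0,0],"grip":0.5}
    - {"dp":[0,0,0],"turn":[0,0,0],"grip":0.5}
    - {"dp":[0,0,0],"turn":[0,0,0],"grip":0.5}
    - {"dp":[0,0,0],"turn":[0,0,0],"grip":0.5}

```text
time_s: 2.55
position: [0.6224, 0.1488, 0.2383]
tcp_rot: [[-0.006, 1.0, 0.0], [1.0, 0.006, -0.0], [-0.0, 0.0, -1.0]]
force: [-0.1, -0.5, -0.6]
opening: 0.552
```

```bash
python3 -c "
from ov import *
snap('side','s3',(280,60,400,150),6.6); mv(.622,.146,.12,0)
D=np.load('pics/s3_d.npy'); w=cloud('side',D)
np.set_printoptions(precision=3,suppress=True,linewidth=200)
"
```

```text
dp [ -2.7  -0.4 118.2] turn [0.   0.   0.34] | pos [0.6224 0.1487 0.2382] yang 0.34 J [ 3.4 29.2 77.2 -0.  73.7  3.1] F [0.6 0.2 0.7] op 0.534 t 2.6
```

View pics/s3.png

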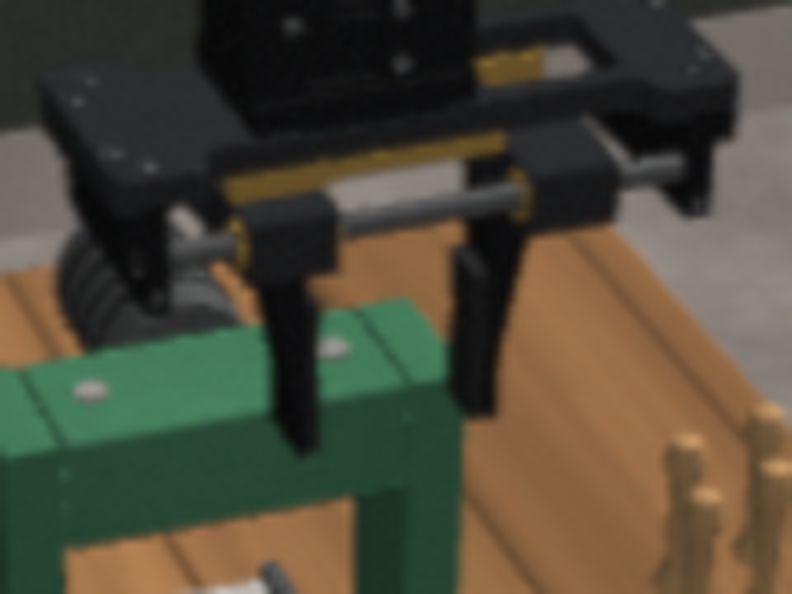

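>>> jog_arm:
  rows:
    - {"dp":[-2.5,0,50],"turn":[0,0,0.3],"grip":0.6}
    - {"dp":[-2.5,0,100],"turn":[0,0,0.3],"grip":0.6}
    - {"dp":[-2.5,0,138],"turn":[0,0,0.3],"grip":0.6}
    - {"dp":[-2.5,0,138],"turn":[0,0,0.3],"grip":0.6}
    - {"dp":[-2.5,0,138],"turn":[0,0,0.3],"grip":0.6}
    - {"dp":[-2.5,0,138],"turn":[0,0,0.3],"grip":0.6}

```text
time_s: 3.2
position: [0.6247, 0.1464, 0.1029]
tcp_rot: [[-0.001, 1.0, 0.005], [1.0, 0.001, 0.0], [0.0, 0.005, -1.0]]
force: [-0.1, 0.4, 1.2]
opening: 0.605
```

```bash
python3 -c "
from ov import *
snap('side','s4',(280,120,400,220),6.6); mv(.622,.146,.08,0)
"
```

```text
dp [-0.4 -3.  23.2] turn [ 0.33 -0.02  0.04] | pos [0.6248 0.1464 0.1032] yang 0.04 J [ 3.2 37.8 84.6  0.  57.3  3.2] F [-0.3 -0.1 -0.5] op 0.604 t 3.25
```

View pics/s4.png

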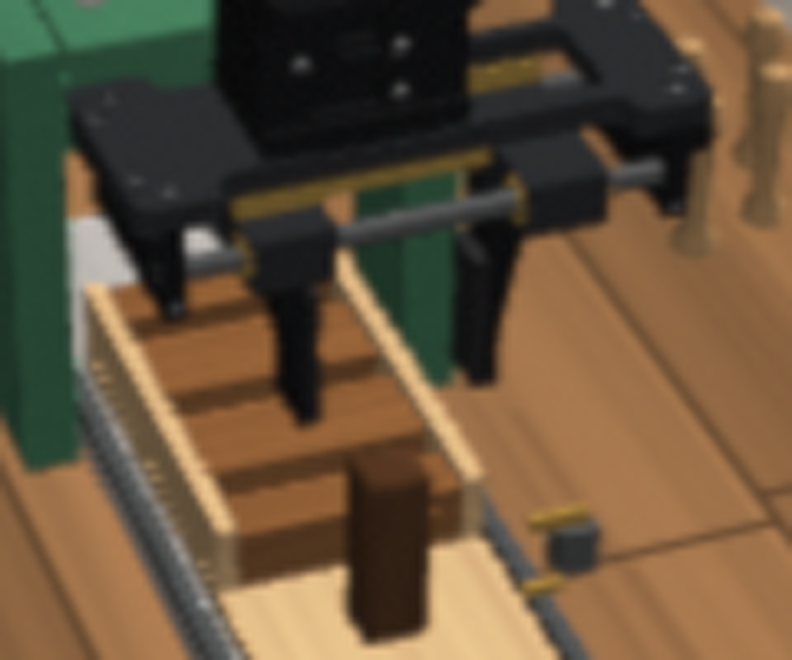

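```bash
python3 -c "
from ov import *
np.set_printoptions(precision=3,suppress=True,linewidth=200)
for nm,zz,yy,us in (('s4',.1032,.1464,(324,326,327,351,353)),('s3',.2382,.1487,(325,326,327,350,352))):
  D=np.load(f'pics/{nm}_d.npy'); w=cloud('side',D)
  for u in us:
    c=w[:,u]; m=(np.abs(c[:,1]-yy+.008)<.015)&(c[:,2]>.1)&(np.abs(c[:,0]-.622)<.05); vs=np.where(m)[0]; print(nm,u,vs.max(),c[vs.max()],c[vs.max()-3], 'tip-TCP',c[vs.max(),2]-zz)
D=np.load('pics/s4_d.npy'); w=cloud('side',D)
for v in range(187,204): print(v,w[v,338:340].ravel())
"
```

```text
s4 324 183 [0.589 0.141 0.129] [0.587 0.137 0.14 ] tip-TCP 0.025458255139416533
s4 326 184 [0.592 0.138 0.127] [0.593 0.14  0.133] tip-TCP 0.023887515122280004
s4 327 183 [0.595 0.141 0.127] [0.594 0.138 0.137] tip-TCP 0.02411516676879906
s4 351 178 [0.65  0.14  0.128] [0.651 0.142 0.134] tip-TCP 0.024332924525832203
s4 353 178 [0.654 0.138 0.128] [0.655 0.14  0.135] tip-TCP 0.024593826697461976
s3 325 128 [0.591 0.141 0.264] [0.591 0.142 0.269] tip-TCP 0.02533779959269941
s3 326 128 [0.593 0.14  0.263] [0.593 0.141 0.269] tip-TCP 0.024927126496209956
s3 327 128 [0.596 0.145 0.26 ] [0.595 0.142 0.269] tip-TCP 0.021860044294429865
s3 350 123 [0.645 0.143 0.262] [0.645 0.144 0.269] tip-TCP 0.024113253174629395
s3 352 123 [0.65  0.144 0.261] [0.648 0.141 0.27 ] tip-TCP 0.02309085246501061
187 [0.651 0.218 0.049 0.655 0.221 0.046]
188 [0.627 0.158 0.094 0.63  0.157 0.094]
189 [0.626 0.153 0.095 0.629 0.155 0.093]
190 [0.624 0.15  0.095 0.626 0.149 0.095]
191 [0.625 0.151 0.091 0.627 0.15  0.091]
192 [0.622 0.142 0.095 0.625 0.145 0.093]
193 [0.623 0.147 0.089 0.622 0.137 0.096]
194 [0.621 0.141 0.091 0.623 0.14  0.091]
195 [0.621 0.14  0.089 0.622 0.137 0.091]
196 [0.622 0.142 0.085 0.624 0.142 0.084]
197 [0.62  0.138 0.085 0.623 0.138 0.084]
198 [0.62  0.137 0.083 0.624 0.141 0.079]
199 [0.622 0.142 0.076 0.624 0.142 0.075]
200 [0.621 0.139 0.076 0.625 0.144 0.071]
201 [0.622 0.143 0.07  0.624 0.14  0.071]
202 [0.621 0.14  0.069 0.623 0.14  0.069]
203 [0.62  0.137 0.069 0.624 0.14  0.066]
```

>>> jog_arm:
  rows:
    - {"dp":[0,-2,30],"turn":[0,0,0],"grip":0.6}
    - {"dp":[0,-2,60],"turn":[0,0,0],"grip":0.6}
    - {"dp":[0,-2,60],"turn":[0,0,0],"grip":0.6}
    - {"dp":[0,-2,60],"turn":[0,0,0],"grip":0.6}
    - {"dp":[0,-2,60],"turn":[0,0,0],"grip":0.2}
    - {"dp":[0,-2,60],"turn":[0,0,0],"grip":0.2}
    - {"dp":[0,-2,60],"turn":[0,0,0],"grip":0.2}
    - {"dp":[0,-2,60],"turn":[0,0,0],"grip":0.2}
    - {"dp":[0,-2,60],"turn":[0,0,0],"grip":0.2}
    - {"dp":[0,-2,60],"turn":[0,0,0],"grip":0.2}

```text
time_s: 4.25
position: [0.6278, 0.1464, 0.0419]
tcp_rot: [[0.0, 1.0, 0.015], [1.0, -0.0, 0.001], [0.001, 0.015, -1.0]]
force: [10.9, 0.7, -4.3]
opening: 0.298
```

```bash
python3 -c "
from ov import *
snap('side','s5',(280,120,400,220),6.6); mv(.622,.146,.08,0)
"
```

```text
dp [ -0.3  -5.2 -38.2] turn [ 0.86 -0.06 -0.01] | pos [0.6277 0.1464 0.0419] yang -0.01 J [ 3.2 42.6 86.5  0.  50.1  3.2] F [ 9.6  1.1 -5.4] op 0.296 t 4.3
```

View pics/s5.png

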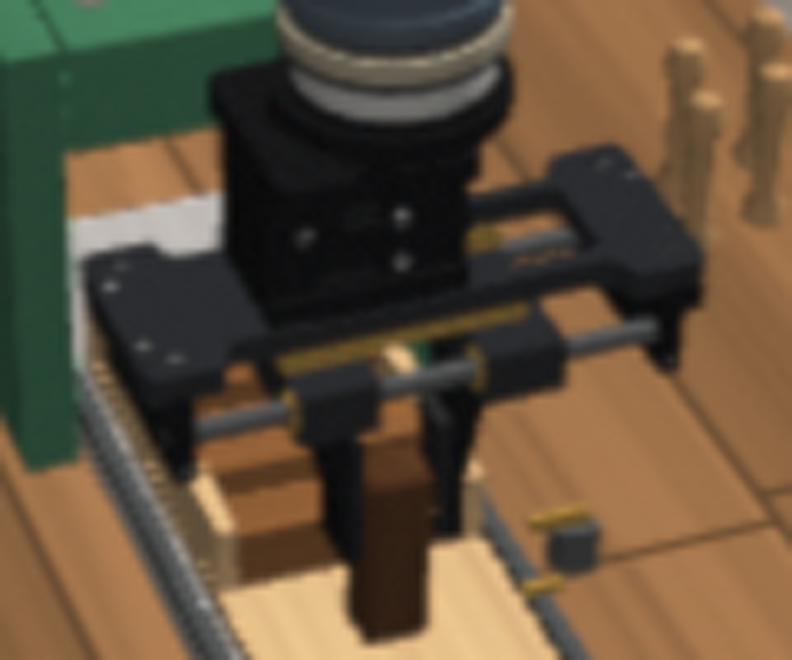

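>>> jog_arm:
  rows:
    - {"dp":[0,4,0],"turn":[0.6,0,0],"grip":0.2}
    - {"dp":[-10,4,0],"turn":[0.6,0,0],"grip":0.2}
    - {"dp":[-22,4,0],"turn":[0.6,0,0],"grip":0.2}
    - {"dp":[-34,4,0],"turn":[0.6,0,0],"grip":0.2}
    - {"dp":[-46,4,0],"turn":[0.6,0,0],"grip":0.2}
    - {"dp":[-58,4,0],"turn":[0.6,0,0],"grip":0.2}
    - {"dp":[-70,4,0],"turn":[0.6,0,0],"grip":0.2}
    - {"dp":[-78,4,0],"turn":[0.6,0,0],"grip":0.2}
    - {"dp":[-82,4,0],"turn":[0.6,0,0],"grip":0.2}
    - {"dp":[-84,4,0],"turn":[0.6,0,0],"grip":0.2}

```text
time_s: 5.3
position: [0.6265, 0.0623, 0.0416]
tcp_rot: [[0.0, 1.0, -0.006], [1.0, -0.0, 0.001], [0.001, -0.006, -1.0]]
force: [2.8, 4.3, 5.2]
opening: 0.3
```

```bash
python3 -c "
from ov import *
snap('side','s6',(280,120,420,260),5); mv(.627,.06,.08,0)
"
```

```text
dp [ -2.    0.3 -38.4] turn [-0.33 -0.02 -0.01] | pos [0.6265 0.0621 0.0416] yang -0.01 J [-4.5 42.1 87.8 -0.  50.4 -4.5] F [1.4 2.1 5.5] op 0.298 t 5.35
```

View pics/s6.png

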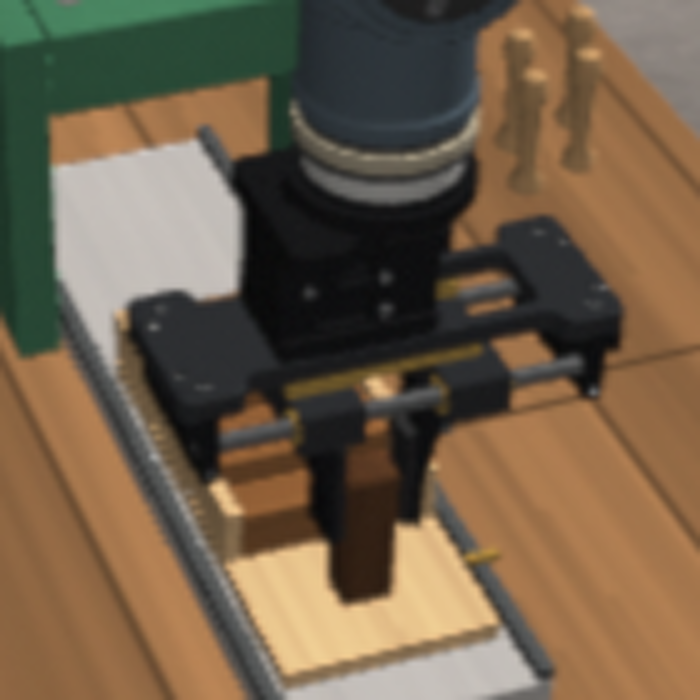

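>>> jog_arm:
  rows:
    - {"dp":[-2,0,0],"turn":[0,0,0],"grip":0.2}
    - {"dp":[-4,0,0],"turn":[0,0,0],"grip":0.2}
    - {"dp":[-6,0,0],"turn":[0,0,0],"grip":0.2}
    - {"dp":[-8,0,0],"turn":[0,0,0],"grip":0.2}
    - {"dp":[-8,0,0],"turn":[0,0,0],"grip":0.2}

```text
time_s: 5.85
position: [0.6265, 0.0558, 0.0416]
tcp_rot: [[0.0, 1.0, -0.006], [1.0, -0.0, 0.002], [0.002, -0.006, -1.0]]
force: [2.9, 6.8, 5.6]
opening: 0.296
```

>>> jog_arm:
  rows:
    - {"dp":[-2,0,0],"turn":[0,0,0],"grip":0.2}
    - {"dp":[-4,0,0],"turn":[0,0,0],"grip":0.2}
    - {"dp":[-6,0,0],"turn":[0,0,0],"grip":0.2}
    - {"dp":[-6,0,0],"turn":[0,0,0],"grip":0.2}

```text
time_s: 6.25
position: [0.6265, 0.0558, 0.0416]
tcp_rot: [[0.003, 1.0, -0.005], [1.0, -0.003, 0.011], [0.011, -0.005, -1.0]]
force: [4.6, 22.7, 5.7]
opening: 0.295
```

>>> jog_arm:
  rows:
    - {"dp":[6,0,0],"turn":[0,0,0],"grip":0.2}
    - {"dp":[6,0,0],"turn":[0,0,0],"grip":0.6}
    - {"dp":[6,0,0],"turn":[0,0,0],"grip":0.6}
    - {"dp":[6,0,0],"turn":[0,0,0],"grip":0.6}
    - {"dp":[6,0,-30],"turn":[0,0,0],"grip":0.6}
    - {"dp":[6,0,-70],"turn":[0,0,0],"grip":0.6}
    - {"dp":[6,0,-70],"turn":[0,0,30],"grip":0.6}
    - {"dp":[6,0,-70],"turn":[0,0,30],"grip":0.6}
    - {"dp":[6,0,-70],"turn":[0,0,30],"grip":0.6}
    - {"dp":[6,0,-70],"turn":[0,0,30],"grip":0.6}

```text
time_s: 7.25
position: [0.6235, 0.0534, 0.1094]
tcp_rot: [[0.504, 0.864, -0.014], [0.864, -0.504, -0.0], [-0.007, -0.012, -1.0]]
force: [-0.7, 0.0, -0.5]
opening: 0.6
```

```bash
python3 -c "
from ov import *
snap('side','s7'); mv(.627,.056,.105,-90)
"
```

```text
dp [4.  1.8 4.3] turn [-0.41  0.75 59.72] | pos [0.6236 0.0535 0.1093] yang -30.29 J [-5.3 36.7 85.8 -0.1 58.3 25.1] F [-0.4 -0.1 -0.4] op 0.6 t 7.3
```

>>> jog_arm:
  rows:
    - {"dp":[4,2,4],"turn":[-0.4,0.75,59.7],"grip":0.6}
    - {"dp":[4,2,4],"turn":[-0.4,0.75,59.7],"grip":0.6}
    - {"dp":[4,2,4],"turn":[-0.4,0.75,59.7],"grip":0.6}
    - {"dp":[4,2,4],"turn":[-0.4,0.75,59.7],"grip":0.6}
    - {"dp":[4,2,4],"turn":[-0.4,0.75,59.7],"grip":0.6}
    - {"dp":[4,2,4],"turn":[-0.4,0.75,59.7],"grip":0.6}
    - {"dp":[4,2,4],"turn":[-0.4,0.75,59.7],"grip":0.6}
    - {"dp":[4,2,4],"turn":[-0.4,0.75,59.7],"grip":0.6}
    - {"dp":[4,2,4],"turn":[-0.4,0.75,59.7],"grip":0.6}

```text
time_s: 8.2
position: [0.6281, 0.0563, 0.1056]
tcp_rot: [[1.0, 0.009, 0.002], [0.009, -1.0, 0.0], [0.002, -0.0, -1.0]]
force: [-0.7, 0.2, 0.5]
opening: 0.601
```

```bash
python3 -c "
from ov import *
mv(.627,.056,.045,-90)
"
```

```text
dp [-1.2  0.3 60.6] turn [-0.02 -0.1   0.53] | pos [0.6281 0.0563 0.1056] yang -89.47 J [-5.  36.9 86.   0.  57.  84.4] F [-0.7  0.2  0.5] op 0.601 t 8.2
```

>>> jog_arm:
  rows:
    - {"dp":[-1,0,30],"turn":[0,0,0.5],"grip":0.6}
    - {"dp":[-1,0,60],"turn":[0,0,0.5],"grip":0.6}
    - {"dp":[-1,0,60],"turn":[0,0,0.5],"grip":0.6}
    - {"dp":[-1,0,60],"turn":[0,0,0.5],"grip":0.6}
    - {"dp":[-1,0,60],"turn":[0,0,0.5],"grip":0.1}
    - {"dp":[-1,0,60],"turn":[0,0,0.5],"grip":0.1}
    - {"dp":[-1,0,60],"turn":[0,0,0.5],"grip":0.1}
    - {"dp":[-1,0,60],"turn":[0,0,0.5],"grip":0.1}
    - {"dp":[-1,0,60],"turn":[0,0,0.5],"grip":0.1}
    - {"dp":[-1,0,60],"turn":[0,0,0.5],"grip":0.1}

```text
time_s: 9.2
position: [0.6285, 0.0583, 0.0469]
tcp_rot: [[1.0, -0.004, 0.005], [-0.004, -1.0, 0.003], [0.005, -0.003, -1.0]]
force: [0.5, 5.4, 4.3]
opening: 0.247
```

```bash
python3 -c "
from ov import *
mv(.627,.056,.045,-90)
"
```

```text
dp [-1.5  2.3  1.9] turn [-0.17 -0.28 -0.21] | pos [0.6285 0.0583 0.0469] yang -90.21 J [-4.9 41.6 88.   0.2 50.2 85.1] F [0.5 5.4 4.3] op 0.247 t 9.2
```

>>> jog_arm:
  rows:
    - {"dp":[0,2,0],"turn":[0,0,0],"grip":0.1}
    - {"dp":[0,5,0],"turn":[0,0,0],"grip":0.1}
    - {"dp":[0,5,0],"turn":[0,0,0],"grip":0.1}

```text
time_s: 9.5
position: [0.6285, 0.0584, 0.0469]
tcp_rot: [[1.0, -0.005, 0.006], [-0.005, -1.0, 0.01], [0.006, -0.01, -1.0]]
force: [1.0, 19.6, 2.6]
opening: 0.253
```

>>> jog_arm:
  rows:
    - {"dp":[0,-5,0],"turn":[0,0,0],"grip":0.1}
    - {"dp":[0,-5,0],"turn":[0,0,0],"grip":0.46}
    - {"dp":[0,-5,0],"turn":[0,0,0],"grip":0.46}
    - {"dp":[0,-5,0],"turn":[0,0,0],"grip":0.46}
    - {"dp":[0,-5,-40],"turn":[0,0,0],"grip":0.46}
    - {"dp":[0,-5,-80],"turn":[0,0,0],"grip":0.46}
    - {"dp":[0,-5,-90],"turn":[0,0,0],"grip":0.46}
    - {"dp":[0,-5,-90],"turn":[0,0,0],"grip":0.46}

```text
time_s: 10.3
position: [0.6292, 0.0559, 0.1382]
tcp_rot: [[1.0, -0.003, 0.008], [-0.003, -1.0, -0.0], [0.008, 0.0, -1.0]]
force: [0.3, -0.1, -0.1]
opening: 0.459
```

```bash
python3 -c "
from ov import *
mv(.4745,-.1985,.14,-78.7)
"
```

```text
dp [-153.9  254.9   -3. ] turn [  0.05  -0.46 -11.49] | pos [0.6292 0.0559 0.1382] yang -90.19 J [-5.1 34.5 84.7  0.  60.3 85.1] F [ 0.3 -0.1 -0.1] op 0.459 t 10.3
```

>>> jog_arm:
  rows:
    - {"dp":[-154,255,-3],"turn":[0,-0.4,-11.5],"grip":0.46}
    - {"dp":[-154,255,-3],"turn":[0,-0.4,-11.5],"grip":0.46}
    - {"dp":[-154,255,-3],"turn":[0,-0.4,-11.5],"grip":0.46}
    - {"dp":[-154,255,-3],"turn":[0,-0.4,-11.5],"grip":0.46}
    - {"dp":[-154,255,-3],"turn":[0,-0.4,-11.5],"grip":0.46}
    - {"dp":[-154,255,-3],"turn":[0,-0.4,-11.5],"grip":0.46}
    - {"dp":[-154,255,-3],"turn":[0,-0.4,-11.5],"grip":0.46}
    - {"dp":[-154,255,-3],"turn":[0,-0.4,-11.5],"grip":0.46}
    - {"dp":[-154,255,-3],"turn":[0,-0.4,-11.5],"grip":0.46}
    - {"dp":[-154,255,-3],"turn":[0,-0.4,-11.5],"grip":0.46}

```text
time_s: 11.3
position: [0.4733, -0.1964, 0.1379]
tcp_rot: [[0.98, 0.199, -0.004], [0.199, -0.98, 0.001], [-0.004, -0.002, -1.0]]
force: [0.1, -0.2, -0.4]
opening: 0.461
```

```bash
python3 -c "
from ov import *
snap('side','s8',(240,200,440,350),4);snap('top','t8');mv(.4745,-.1985,.14,-78.7)
"
```

```text
dp [ 0.6  2.2 -1.8] turn [-0.06  0.2   0.19] | pos [ 0.4735 -0.1965  0.1382] yang -78.51 J [-3.500e+01  2.670e+01  1.014e+02 -1.000e-01  5.200e+01  4.360e+01] F [0.1 0.6 0.3] op 0.457 t 11.4
```

View pics/s8.png

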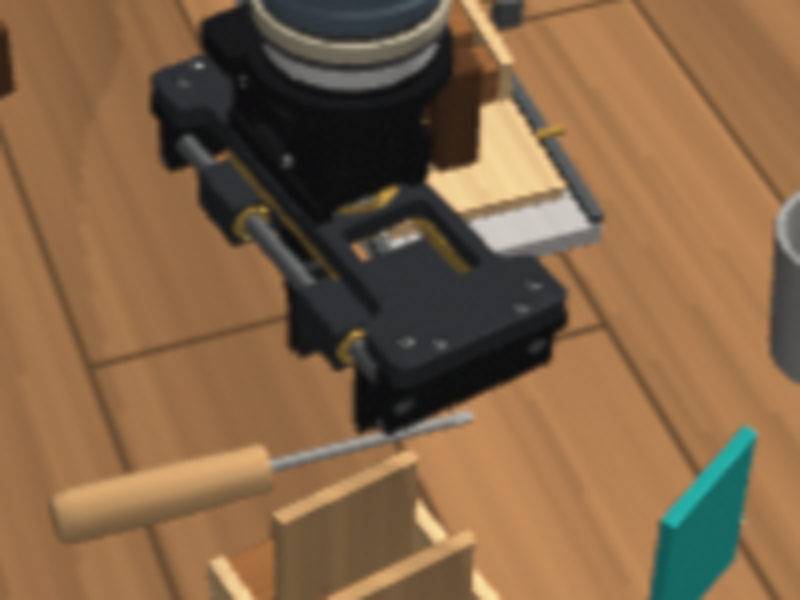

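View pics/t8.png

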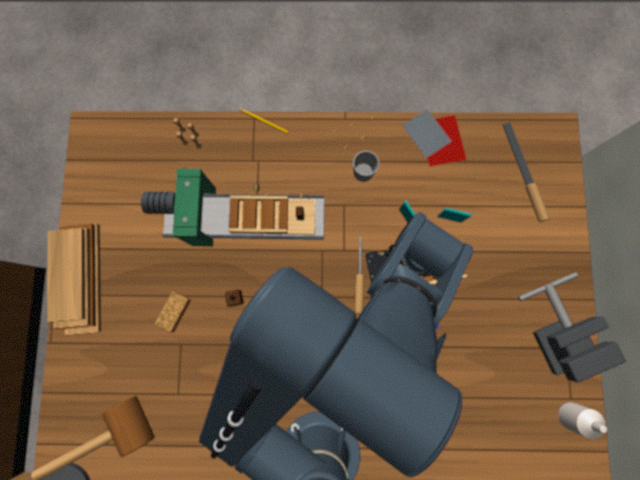

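```bash
python3 -c "
from ov import *
np.set_printoptions(precision=4,suppress=True)
D=np.load('pics/s8_d.npy'); w=cloud('side',D)
for x,y in [(300,315),(305,330),(305,345),(380,400),(460,375),(550,340)]:
  u,v=cr(x,y,(240,200),4); print(w[round(v),round(u)])
# side view body plate corners -> compare
R=[.4866,-.2726,.1969]
overlay('t8','top',(220,170,340,260),6.6,[.6255,.2171,-.0026],trk(0),'o1')
overlay('s8','side',(240,200,440,350),4,[.6242,.2171,-.0026],trk(0),'o2')
"
```

```text
[ 0.4415 -0.2315  0.2478]
[ 0.442  -0.2344  0.2419]
[ 0.4615 -0.1757  0.1684]
[ 0.4524 -0.2872  0.2529]
[ 0.4835 -0.2859  0.255 ]
[ 0.5244 -0.2724  0.2438]
```

View pics/o1.png

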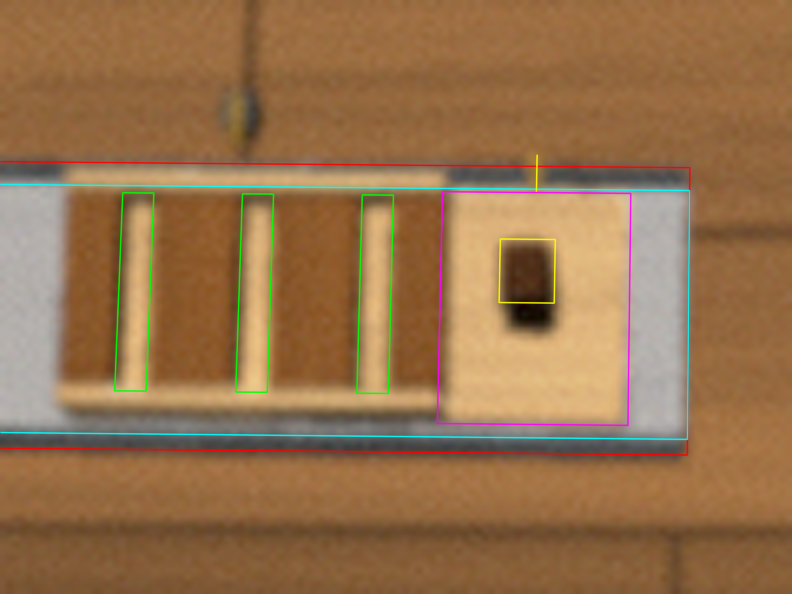

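>>> jog_arm:
  rows:
    - {"dp":[0.6,2.2,30],"turn":[0,0.2,0.2],"grip":0.46}
    - {"dp":[0.6,2.2,50],"turn":[0,0.2,0.2],"grip":0.46}
    - {"dp":[0.6,2.2,65],"turn":[0,0.2,0.2],"grip":0.46}
    - {"dp":[0.6,2.2,75],"turn":[0,0.2,0.2],"grip":0.46}
    - {"dp":[0.6,2.2,80],"turn":[0,0.2,0.2],"grip":0.46}
    - {"dp":[0.6,2.2,80],"turn":[0,0.2,0.2],"grip":0.46}

```text
time_s: 12.0
position: [0.4739, -0.1995, 0.0581]
tcp_rot: [[0.981, 0.194, -0.0], [0.194, -0.981, 0.001], [-0.0, -0.001, -1.0]]
force: [-0.2, -0.0, -0.4]
opening: 0.462
```

```bash
python3 -c "
from ov import *
snap('side','s9',(260,230,400,350),5);mv(.4745,-.1985,.14,-78.7)
"
```

```text
dp [  0.6  -1.2 -81.4] turn [-0.02 -0.03 -0.12] | pos [ 0.4742 -0.1998  0.0586] yang -78.82 J [-3.530e+01  3.440e+01  1.047e+02  1.000e-01  4.090e+01  4.350e+01] F [-0.  -0.2  0.5] op 0.464 t 12.05
```

View pics/s9.png

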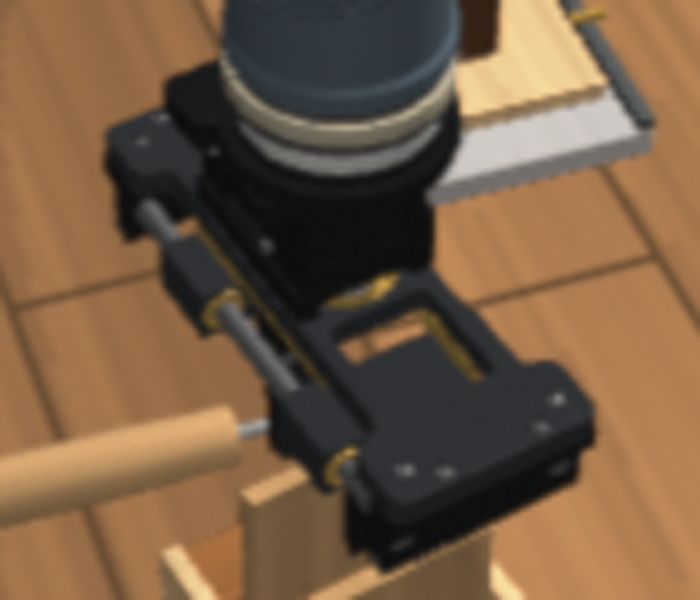

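>>> jog_arm:
  rows:
    - {"dp":[0.5,0,0],"turn":[0,0,0],"grip":0.05}
    - {"dp":[0.5,0,0],"turn":[0,0,0],"grip":0}
    - {"dp":[0.5,0,0],"turn":[0,0,0],"grip":0}
    - {"dp":[0.5,0,0],"turn":[0,0,0],"grip":0}
    - {"dp":[0.5,0,0],"turn":[0,0,0],"grip":0}
    - {"dp":[0.5,0,0],"turn":[0,0,0],"grip":0}
    - {"dp":[0.5,0,0],"turn":[0,0,0],"grip":0}

```text
time_s: 12.75
position: [0.4744, -0.2, 0.0587]
tcp_rot: [[0.981, 0.193, 0.0], [0.193, -0.981, 0.0], [0.0, -0.0, -1.0]]
force: [-0.2, -0.1, 2.3]
opening: 0.087
```

>>> jog_arm:
  rows:
    - {"dp":[0,0,-10],"turn":[0,0,0],"grip":0}
    - {"dp":[0,0,-25],"turn":[0,0,0],"grip":0}
    - {"dp":[0,0,-45],"turn":[0,0,0],"grip":0}
    - {"dp":[0,0,-75],"turn":[0,0,0],"grip":0}
    - {"dp":[0,0,-105],"turn":[0,0,0],"grip":0}
    - {"dp":[0,0,-120],"turn":[0,0,0],"grip":0}
    - {"dp":[0,0,-120],"turn":[0,0,0],"grip":0}
    - {"dp":[0,0,-120],"turn":[0,0,0],"grip":0}

```text
time_s: 13.55
position: [0.474, -0.1997, 0.1786]
tcp_rot: [[0.981, 0.193, 0.0], [0.193, -0.981, 0.0], [0.0, -0.0, -1.0]]
force: [-0.5, -0.4, -0.3]
opening: 0.09
```

```bash
python3 -c "
from ov import *
snap('side','s10',(260,180,420,340),4.6);mv(.627,.223,.18,-90)
"
```

```text
dp [ 232.2 -384.8   -1.7] turn [-0.09  0.06 11.14] | pos [ 0.4736 -0.1994  0.1779] yang -78.86 J [-35.3  23.3  99.1   0.   57.7  43.5] F [-1.   0.6 -0.3] op 0.09 t 13.6
```

View pics/s10.png

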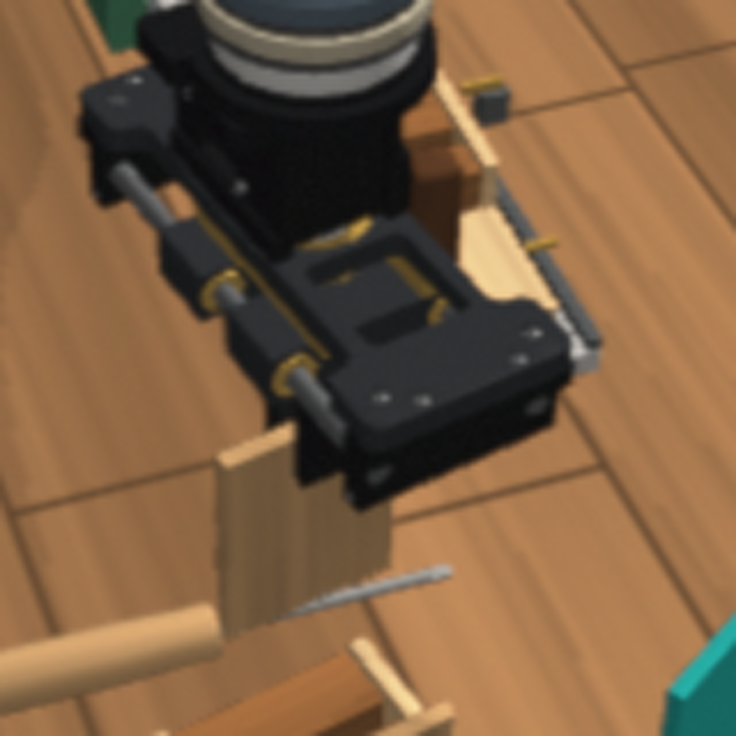

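```bash
cat >> h.py <<'E'
def blankcheck(cam,pix,off=(.003,-.001,0)):
    """ray ∩ near face of gripped blank, returns (along tool x mm, z mm above TCP)"""
    s=bot.read_state(); R=np.array(s["tcp_rot"]); p=np.array(s["position"])-np.array(off)
    f,cx,cy,c,Rc=K(cam); n=R[:,1]; q=p+n*.004  # near face toward -y
    for u,v in pix:
        r=Rc@np.array([(u-cx)/f,(v-cy)/f,1]); t=((q-c)@n)/(r@n); X=c+r*t; d=X-p
        print((u,v),"along",round(d@R[:,0]*1e3,1),"z",round(d[2]*1e3,1),"abs",X.round(4))
E
python3 -c "
from h import *
blankcheck('side',[cr(x,y,(260,180),4.6) for x,y in [(218,466),(222,637),(391,520),(389,570)]])"
```

```text
(307.0, 280.9130434782609) along -36.4 z 44.2 abs [ 0.4357 -0.2094  0.2221]
(307.8695652173913, 318.0869565217391) along -36.6 z -43.2 abs [ 0.4354 -0.2093  0.1347]
(344.60869565217394, 292.6521739130435) along 34.1 z -21.0 abs [ 0.5048 -0.1957  0.1568]
(344.17391304347825, 303.5217391304348) along 34.0 z -47.9 abs [ 0.5047 -0.1957  0.13  ]
```

```bash
python3 -c "
from h import *
np.set_printoptions(precision=4,suppress=True)
D=np.load('pics/s10_d.npy'); w=cloud('side',D)
s=bot.read_state(); R=np.array(s['tcp_rot']); p=np.array(s['position'])-[.003,-.001,0]
L=(w-p)@R
m=(np.abs(L[...,0])<.06)&(np.abs(L[...,1])>.06)&(np.abs(L[...,1])<.12)&(w[...,2]>.24)
print(m.sum(), np.percentile(L[...,0][m],[1,50,99]),np.percentile(L[...,1][m],[1,50,99]), np.percentile(-L[...,2][m],[0,1,2,5,50]))
for x,y in [(350,500),(352,490),(380,500),(345,460)]:
  u,v=cr(x,y,(260,180),4.6); print(L[round(v),round(u)])
"
```

```text
5112 [-0.0564 -0.0167  0.0352] [-0.1063 -0.0674  0.095 ] [0.0938 0.0975 0.0989 0.1046 0.3526]
[-0.0343  0.0844 -0.1004]
[-0.036   0.0868 -0.1075]
[-0.0253  0.0858 -0.0968]
[-0.0348  0.0821 -0.1146]
```

>>> jog_arm:
  rows:
    - {"dp":[233,-385,-2],"turn":[0,0,11.1],"grip":0}
    - {"dp":[233,-385,-2],"turn":[0,0,11.1],"grip":0}
    - {"dp":[233,-385,-2],"turn":[0,0,11.1],"grip":0}
    - {"dp":[233,-385,-2],"turn":[0,0,11.1],"grip":0}
    - {"dp":[233,-385,-2],"turn":[0,0,11.1],"grip":0}
    - {"dp":[233,-385,-2],"turn":[0,0,11.1],"grip":0}
    - {"dp":[233,-385,-2],"turn":[0,0,11.1],"grip":0}
    - {"dp":[233,-385,-2],"turn":[0,0,11.1],"grip":0}
    - {"dp":[233,-385,-2],"turn":[0,0,11.1],"grip":0}
    - {"dp":[233,-385,-2],"turn":[0,0,11.1],"grip":0}

```text
time_s: 14.6
position: [0.6289, 0.2286, 0.1786]
tcp_rot: [[1.0, 0.006, -0.001], [0.006, -1.0, 0.003], [-0.001, -0.003, -1.0]]
force: [-0.8, 0.2, -0.5]
opening: 0.089
```

>>> jog_arm:
  rows:
    - {"dp":[0,0,0],"turn":[0,0,0],"grip":0}
    - {"dp":[0,0,0],"turn":[0,0,0],"grip":0}
    - {"dp":[0,0,0],"turn":[0,0,0],"grip":0}

```text
time_s: 14.9
position: [0.6277, 0.221, 0.18]
tcp_rot: [[1.0, -0.001, -0.002], [-0.001, -1.0, -0.0], [-0.002, 0.0, -1.0]]
force: [-0.3, 0.7, 0.1]
opening: 0.086
```

```bash
python3 -c "
from ov import *
snap('side','s11',(270,80,400,210),5.5);mv(.628,.223,.13,-90)
"
```

```text
dp [ 0.1 -2.  50.4] turn [ 0.    0.07 -0.08] | pos [0.628  0.221  0.1804] yang -90.08 J [ 9.8 34.5 76.8  0.  68.8 99.9] F [-0.6  0.1 -0.4] op 0.085 t 14.95
```

View pics/s11.png

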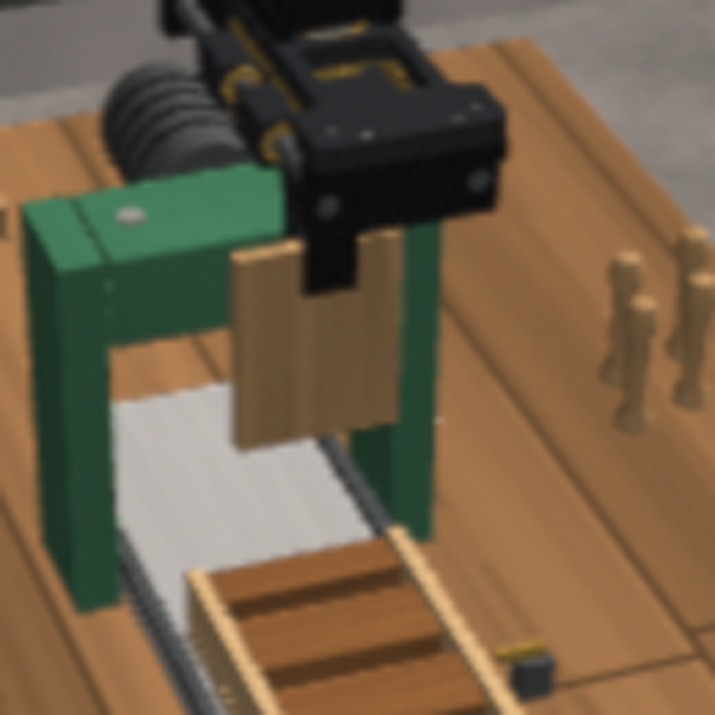

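>>> jog_arm:
  rows:
    - {"dp":[0,-2,30],"turn":[0,0,0],"grip":0}
    - {"dp":[0,-2,60],"turn":[0,0,0],"grip":0}
    - {"dp":[0,-2,74],"turn":[0,0,0],"grip":0}
    - {"dp":[0,-2,74],"turn":[0,0,0],"grip":0}
    - {"dp":[0,-2,74],"turn":[0,0,0],"grip":0}
    - {"dp":[0,-2,74],"turn":[0,0,0],"grip":0}

```text
time_s: 15.55
position: [0.63, 0.2249, 0.1085]
tcp_rot: [[1.0, 0.0, 0.004], [0.0, -1.0, 0.001], [0.004, -0.001, -1.0]]
force: [0.0, -0.7, -0.9]
opening: 0.092
```

```bash
python3 -c "
from ov import *
snap('side','s12',(270,100,390,220),6);mv(.628,.223,.09,-90)
"
```

```text
dp [-2.   2.  18.6] turn [-0.06 -0.21  0.03] | pos [0.6299 0.225  0.1086] yang -89.97 J [ 10.1  39.3  80.    0.   60.5 100. ] F [-0.4 -0.2 -0.7] op 0.09 t 15.6
```

View pics/s12.png

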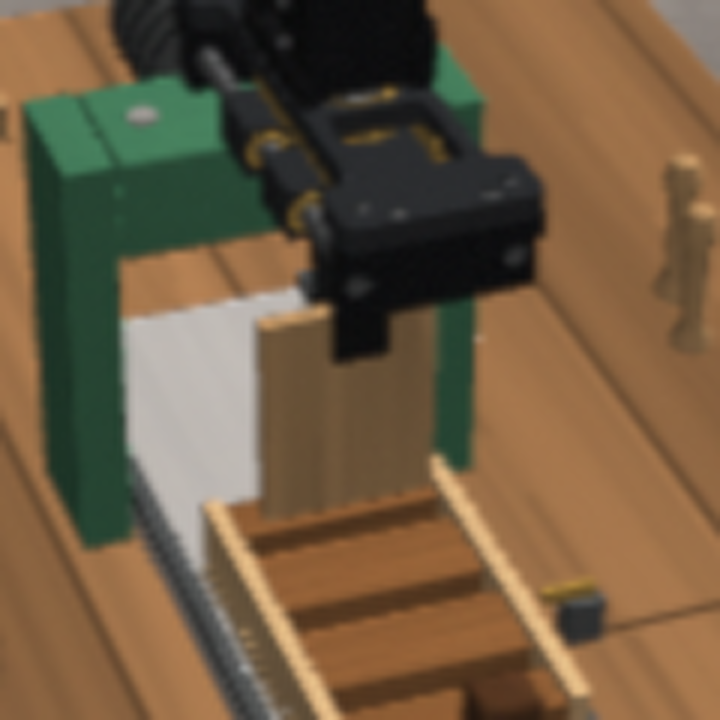

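>>> jog_arm:
  rows:
    - {"dp":[-2,2,0],"turn":[0,-0.2,0],"grip":0}
    - {"dp":[-2,2,0],"turn":[0,-0.2,0],"grip":0}
    - {"dp":[-2,2,0],"turn":[0,-0.2,0],"grip":0}
    - {"dp":[-2,2,5],"turn":[0,-0.2,0],"grip":0}
    - {"dp":[-2,2,8],"turn":[0,-0.2,0],"grip":0}
    - {"dp":[-2,2,11],"turn":[0,-0.2,0],"grip":0}
    - {"dp":[-2,2,14],"turn":[0,-0.2,0],"grip":0}
    - {"dp":[-2,2,16],"turn":[0,-0.2,0],"grip":0}
    - {"dp":[-2,2,16],"turn":[0,-0.2,0],"grip":0}

```text
time_s: 16.5
position: [0.6262, 0.2229, 0.0902]
tcp_rot: [[1.0, 0.001, -0.004], [0.001, -1.0, 0.0], [-0.004, -0.0, -1.0]]
force: [-0.0, -0.6, -0.6]
opening: 0.091
```

```bash
python3 -c "
from ov import *
snap('side','s13',(270,100,390,220),6);mv(.628,.223,.09,-90)
"
```

```text
dp [ 1.6 -0.1  0.4] turn [-0.03  0.22  0.04] | pos [0.6264 0.2229 0.0904] yang -89.96 J [ 9.9 40.5 80.9  0.1 58.8 99.9] F [-0.4  0.3 -1. ] op 0.089 t 16.55
```

View pics/s13.png

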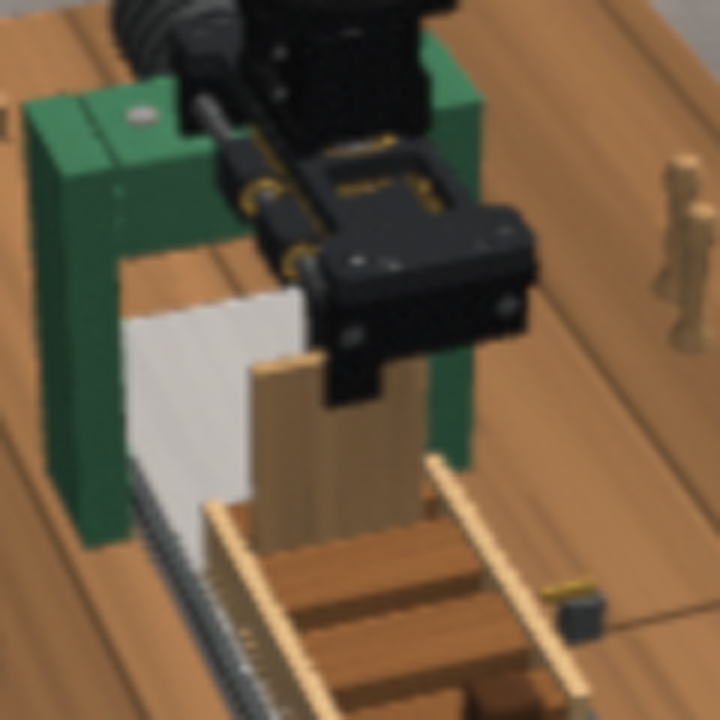

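>>> jog_arm:
  rows:
    - {"dp":[0,0,0],"turn":[0,0,0],"grip":0.25}
    - {"dp":[0,0,0],"turn":[0,0,0],"grip":0.25}
    - {"dp":[0,0,0],"turn":[0,0,0],"grip":0.25}
    - {"dp":[0,0,0],"turn":[0,0,0],"grip":0.25}
    - {"dp":[0,0,0],"turn":[0,0,0],"grip":0.25}

```text
time_s: 17.05
position: [0.6266, 0.2229, 0.0909]
tcp_rot: [[1.0, 0.001, -0.003], [0.001, -1.0, 0.001], [-0.003, -0.001, -1.0]]
force: [-0.3, 0.2, 0.2]
opening: 0.247
```

```bash
python3 -c "
from ov import *
snap('side','s14',(270,100,390,220),6);mv(.628,.223,.09,-90)
"
```

```text
dp [ 1.4 -0.1  0.8] turn [-0.03  0.18  0.04] | pos [0.6266 0.2229 0.0908] yang -89.96 J [ 9.9 40.4 80.9  0.1 58.8 99.9] F [-0.6  0.7  0.9] op 0.251 t 17.1
```

View pics/s14.png

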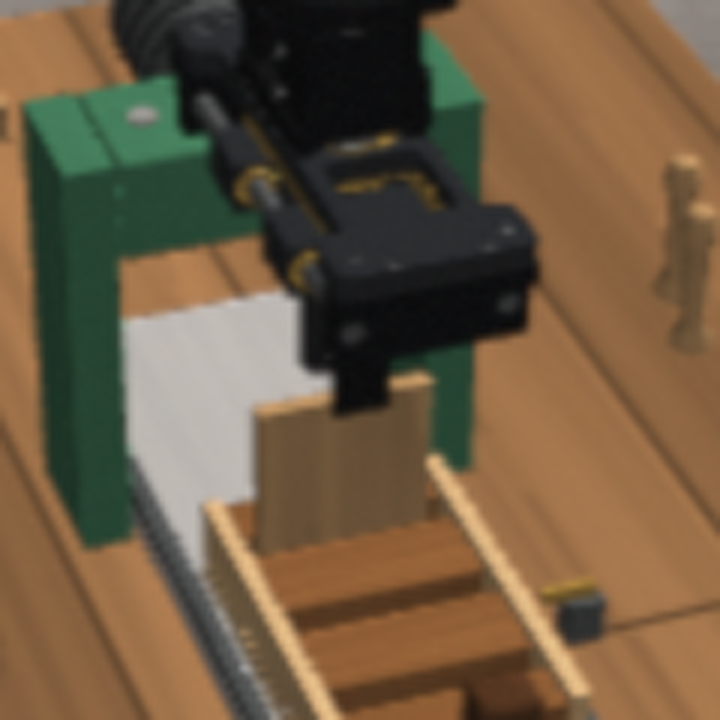

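>>> jog_arm:
  rows:
    - {"dp":[0,0,-30],"turn":[0,0,0],"grip":0.25}
    - {"dp":[0,0,-80],"turn":[0,0,0],"grip":0.4}
    - {"dp":[0,0,-80],"turn":[0,0,0],"grip":0.46}
    - {"dp":[0,0,-80],"turn":[0,0,0],"grip":0.46}

```text
time_s: 17.5
position: [0.6279, 0.2231, 0.1728]
tcp_rot: [[1.0, 0.001, 0.001], [0.001, -1.0, 0.001], [0.001, -0.001, -1.0]]
force: [0.4, 0.4, 0.0]
opening: 0.419
```

```bash
python3 -c "
from ov import *
mv(.4835,-.2485,.15,-78.7)
"
```

```text
dp [-144.8  471.5   22.1] turn [ -0.06  -0.05 -11.25] | pos [0.6279 0.2231 0.1728] yang -89.95 J [ 9.9 35.  77.2  0.1 67.8 99.9] F [0.4 0.4 0. ] op 0.419 t 17.5
```

>>> jog_arm:
  rows:
    - {"dp":[-145,471,12],"turn":[0,0,-11.2],"grip":0.46}
    - {"dp":[-145,471,12],"turn":[0,0,-11.2],"grip":0.46}
    - {"dp":[-145,471,12],"turn":[0,0,-11.2],"grip":0.46}
    - {"dp":[-145,471,12],"turn":[0,0,-11.2],"grip":0.46}
    - {"dp":[-145,471,12],"turn":[0,0,-11.2],"grip":0.46}
    - {"dp":[-145,471,12],"turn":[0,0,-11.2],"grip":0.46}
    - {"dp":[-145,471,12],"turn":[0,0,-11.2],"grip":0.46}
    - {"dp":[-145,471,12],"turn":[0,0,-11.2],"grip":0.46}
    - {"dp":[-145,471,12],"turn":[0,0,-11.2],"grip":0.46}
    - {"dp":[-145,471,12],"turn":[0,0,-11.2],"grip":0.46}

```text
time_s: 18.5
position: [0.4801, -0.2498, 0.1575]
tcp_rot: [[0.981, 0.194, -0.006], [0.194, -0.981, 0.002], [-0.005, -0.003, -1.0]]
force: [0.4, -0.3, -0.3]
opening: 0.459
```

>>> jog_arm:
  rows:
    - {"dp":[0,0,0],"turn":[0,0,0],"grip":0.46}
    - {"dp":[0,0,0],"turn":[0,0,0],"grip":0.46}
    - {"dp":[0,0,0],"turn":[0,0,0],"grip":0.46}

```text
time_s: 18.8
position: [0.4814, -0.2467, 0.158]
tcp_rot: [[0.981, 0.196, -0.005], [0.196, -0.981, 0.003], [-0.005, -0.004, -1.0]]
force: [0.1, 0.9, 0.1]
opening: 0.461
```

```bash
python3 -c "
from ov import *
snap('top','t15',(140,150,360,310),3.6);mv(.4835,-.2485,.056,-78.7)
"
```

```text
dp [  1.7   2.6 102.3] turn [-0.18  0.25  0.03] | pos [ 0.4818 -0.2465  0.1583] yang -78.67 J [-38.9  27.   96.3  -0.1  57.   39.8] F [ 0.2  0.2 -0.1] op 0.462 t 18.85
```

View pics/t15.png

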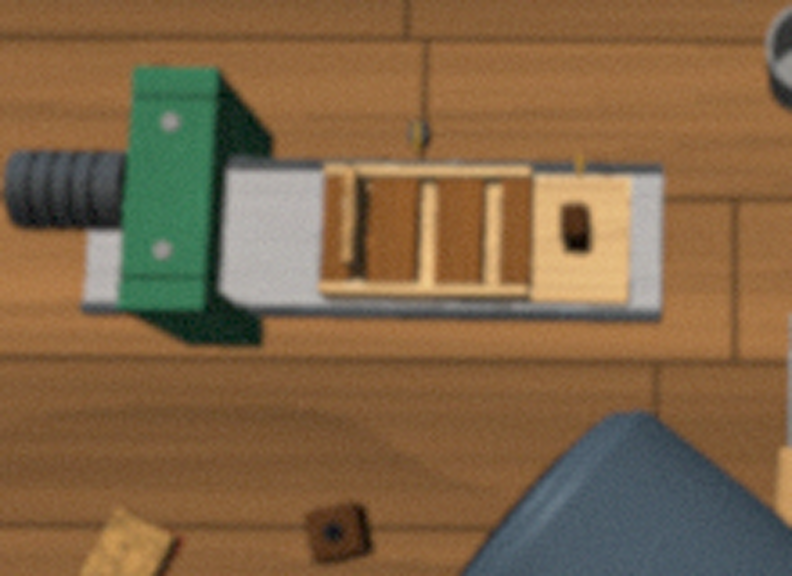

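Blank 1 stands in the front slot, with its top edge at crop (347,215). On to the second.

>>> jog_arm:
  rows:
    - {"dp":[1.7,2.6,30],"turn":[-0.2,0.2,0],"grip":0.46}
    - {"dp":[1.7,2.6,60],"turn":[-0.2,0.2,0],"grip":0.46}
    - {"dp":[1.7,2.6,80],"turn":[-0.2,0.2,0],"grip":0.46}
    - {"dp":[1.7,2.6,95],"turn":[-0.2,0.2,0],"grip":0.46}
    - {"dp":[1.7,2.6,101],"turn":[-0.2,0.2,0],"grip":0.46}
    - {"dp":[1.7,2.6,101],"turn":[-0.2,0.2,0],"grip":0.46}
    - {"dp":[1.7,2.6,101],"turn":[-0.2,0.2,0],"grip":0.46}

```text
time_s: 19.55
position: [0.4846, -0.25, 0.0585]
tcp_rot: [[0.981, 0.196, 0.002], [0.196, -0.981, -0.003], [0.001, 0.003, -1.0]]
force: [-0.5, 0.2, -0.2]
opening: 0.457
```

>>> jog_arm:
  rows:
    - {"dp":[0,0,0],"turn":[0,0,0],"grip":0.1}
    - {"dp":[0,0,0],"turn":[0,0,0],"grip":0}
    - {"dp":[0,0,0],"turn":[0,0,0],"grip":0}
    - {"dp":[0,0,0],"turn":[0,0,0],"grip":0}
    - {"dp":[0,0,0],"turn":[0,0,0],"grip":0}
    - {"dp":[0,0,0],"turn":[0,0,0],"grip":0}
    - {"dp":[0,0,0],"turn":[0,0,0],"grip":0}

```text
time_s: 20.25
position: [0.4838, -0.25, 0.0581]
tcp_rot: [[0.981, 0.195, 0.0], [0.195, -0.981, -0.002], [0.0, 0.002, -1.0]]
force: [-1.1, 1.8, 2.2]
opening: 0.088
```

>>> jog_arm:
  rows:
    - {"dp":[0,0,-10],"turn":[0,0,0],"grip":0}
    - {"dp":[0,0,-25],"turn":[0,0,0],"grip":0}
    - {"dp":[0,0,-45],"turn":[0,0,0],"grip":0}
    - {"dp":[0,0,-75],"turn":[0,0,0],"grip":0}
    - {"dp":[0,0,-105],"turn":[0,0,0],"grip":0}
    - {"dp":[0,0,-125],"turn":[0,0,0],"grip":0}
    - {"dp":[0,0,-125],"turn":[0,0,0],"grip":0}
    - {"dp":[0,0,-125],"turn":[0,0,0],"grip":0}

```text
time_s: 21.05
position: [0.4837, -0.2502, 0.1831]
tcp_rot: [[0.981, 0.195, 0.001], [0.195, -0.981, -0.003], [0.001, 0.003, -1.0]]
force: [0.4, 0.6, -0.7]
opening: 0.091
```

```bash
python3 -c "
from ov import *
snap('side','s16',(260,200,420,360),4.6);mv(.628,.173,.185,-90)
"
```

```text
dp [ 224.5 -386.4   -3.4] turn [ 0.07  0.04 11.24] | pos [ 0.4831 -0.2497  0.1822] yang -78.76 J [-39.1  25.2  94.8  -0.1  60.   39.7] F [ 0.2  0.4 -1.1] op 0.089 t 21.1
```

View pics/s16.png

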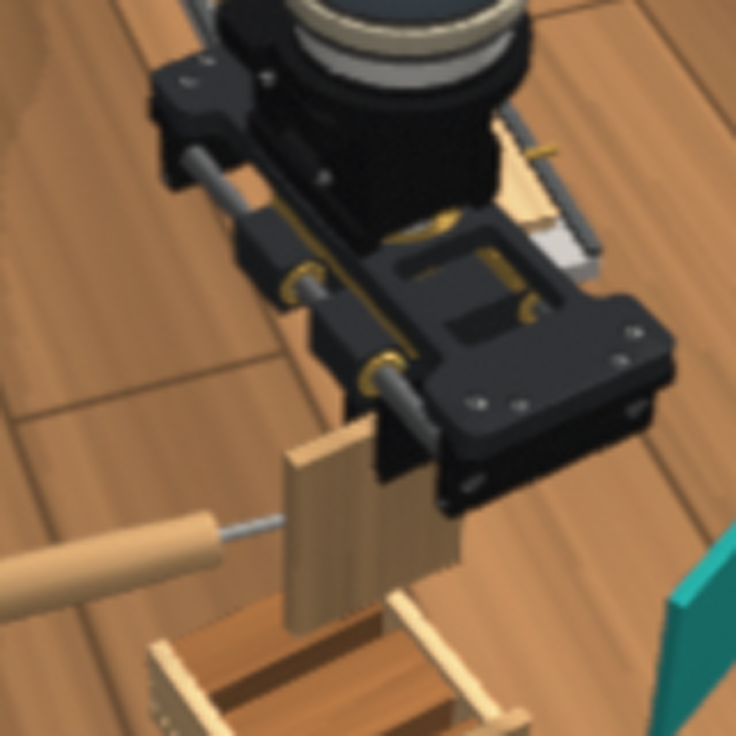

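```bash
python3 -c "
from h import *
blankcheck('side',[cr(x,y,(260,200),4.6) for x,y in [(287,463),(287,634),(461,540),(460,566)]])"
```

```text
(322.0, 300.2608695652174) along -39.4 z 46.0 abs [ 0.4423 -0.2602  0.2282]
(322.0, 337.4347826086956) along -39.7 z -40.3 abs [ 0.4419 -0.2604  0.1419]
(359.82608695652175, 317.0) along 31.4 z -33.9 abs [ 0.5116 -0.2466  0.1483]
(359.60869565217394, 322.6521739130435) along 31.6 z -48.0 abs [ 0.5119 -0.2465  0.1342]
```

>>> jog_arm:
  rows:
    - {"dp":[225,-386,-3],"turn":[0,0,11.2],"grip":0}
    - {"dp":[225,-386,-3],"turn":[0,0,11.2],"grip":0}
    - {"dp":[225,-386,-3],"turn":[0,0,11.2],"grip":0}
    - {"dp":[225,-386,-3],"turn":[0,0,11.2],"grip":0}
    - {"dp":[225,-386,-3],"turn":[0,0,11.2],"grip":0}
    - {"dp":[225,-386,-3],"turn":[0,0,11.2],"grip":0}
    - {"dp":[225,-386,-3],"turn":[0,0,11.2],"grip":0}
    - {"dp":[225,-386,-3],"turn":[0,0,11.2],"grip":0}
    - {"dp":[225,-386,-3],"turn":[0,0,11.2],"grip":0}
    - {"dp":[225,-386,-3],"turn":[0,0,11.2],"grip":0}

```text
time_s: 22.1
position: [0.6296, 0.1785, 0.1828]
tcp_rot: [[1.0, 0.007, -0.0], [0.007, -1.0, 0.0], [-0.0, -0.0, -1.0]]
force: [-0.3, -1.2, -0.0]
opening: 0.083
```

>>> jog_arm:
  rows:
    - {"dp":[0,0,0],"turn":[0,0,0],"grip":0}
    - {"dp":[0,0,0],"turn":[0,0,0],"grip":0}
    - {"dp":[0,0,0],"turn":[0,0,0],"grip":0}

```text
time_s: 22.4
position: [0.6286, 0.1706, 0.1844]
tcp_rot: [[1.0, -0.001, -0.001], [-0.001, -1.0, -0.003], [-0.001, 0.003, -1.0]]
force: [0.6, -0.8, -1.3]
opening: 0.089
```

```bash
python3 -c "
from ov import *
mv(.628,.173,.105,-90)
"
```

```text
dp [-0.5 -2.6 79.4] turn [ 0.16  0.07 -0.07] | pos [0.6286 0.1706 0.1844] yang -90.07 J [ 5.5 33.2 78.8 -0.2 68.1 95.6] F [ 0.6 -0.8 -1.3] op 0.089 t 22.4
```

>>> jog_arm:
  rows:
    - {"dp":[2.5,-1,40],"turn":[0,0,0],"grip":0}
    - {"dp":[2.5,-1,65],"turn":[0,0,0],"grip":0}
    - {"dp":[2.5,-1,76],"turn":[0,0,0],"grip":0}
    - {"dp":[2.5,-1,76],"turn":[0,0,0],"grip":0}
    - {"dp":[2.5,-1,76],"turn":[0,0,0],"grip":0}
    - {"dp":[2.5,-1,76],"turn":[0,0,0],"grip":0}

```text
time_s: 23.0
position: [0.6332, 0.173, 0.111]
tcp_rot: [[1.0, 0.0, 0.004], [0.0, -1.0, -0.002], [0.004, 0.002, -1.0]]
force: [0.4, -0.1, -0.4]
opening: 0.09
```

```bash
python3 -c "
from ov import *
mv(.631,.173,.08,-90)
"
```

```text
dp [-2.4 -0.1 31. ] turn [ 0.11 -0.25  0.02] | pos [0.6332 0.173  0.111 ] yang -89.98 J [ 5.6 38.3 81.8 -0.2 59.7 95.7] F [ 0.4 -0.1 -0.4] op 0.09 t 23.0
```

>>> jog_arm:
  rows:
    - {"dp":[-1,0,8],"turn":[0,0,0],"grip":0}
    - {"dp":[-1,0,14],"turn":[0,0,0],"grip":0}
    - {"dp":[-1,0,20],"turn":[0,0,0],"grip":0}
    - {"dp":[-1,0,26],"turn":[0,0,0],"grip":0}
    - {"dp":[-1,0,32],"turn":[0,0,0],"grip":0}
    - {"dp":[-1,0,35],"turn":[0,0,0],"grip":0}
    - {"dp":[-1,0,35],"turn":[0,0,0],"grip":0}

```text
time_s: 23.7
position: [0.6304, 0.173, 0.0733]
tcp_rot: [[1.0, 0.001, -0.001], [0.001, -1.0, -0.002], [-0.001, 0.002, -1.0]]
force: [-0.7, 0.1, -0.9]
opening: 0.09
```

```bash
python3 -c "
from ov import *
snap('side','s17',(270,100,390,220),6);mv(.631,.173,.072,-90)
"
```

```text
dp [0.3 0.1 1.8] turn [ 0.13 -0.01  0.04] | pos [0.6307 0.1731 0.0738] yang -89.96 J [ 5.6 40.9 83.3 -0.2 55.7 95.7] F [0.2 0.1 0.1] op 0.089 t 23.75
```

View pics/s17.png

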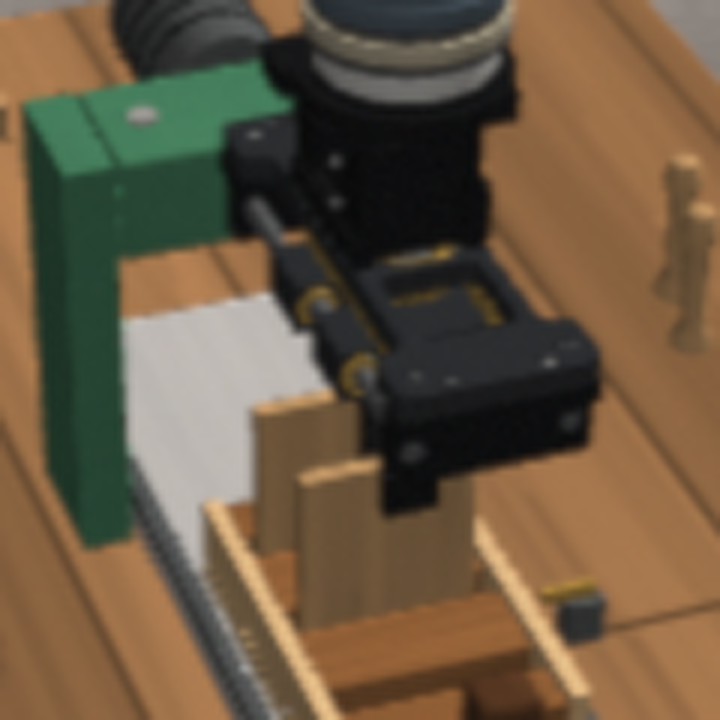

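In the slot, about 1.5 mm above its floor. Releasing.

>>> jog_arm:
  rows:
    - {"dp":[0,0,1],"turn":[0,0,0],"grip":0}
    - {"dp":[0,0,1],"turn":[0,0,0],"grip":0.25}
    - {"dp":[0,0,1],"turn":[0,0,0],"grip":0.25}
    - {"dp":[0,0,1],"turn":[0,0,0],"grip":0.25}
    - {"dp":[0,0,1],"turn":[0,0,0],"grip":0.25}
    - {"dp":[0,0,-40],"turn":[0,0,0],"grip":0.25}
    - {"dp":[0,0,-85],"turn":[0,0,0],"grip":0.4}
    - {"dp":[0,0,-85],"turn":[0,0,0],"grip":0.46}
    - {"dp":[0,0,-85],"turn":[0,0,0],"grip":0.46}

```text
time_s: 24.65
position: [0.6317, 0.1734, 0.1609]
tcp_rot: [[1.0, 0.001, 0.004], [0.001, -1.0, -0.002], [0.004, 0.002, -1.0]]
force: [-0.7, -0.3, -0.7]
opening: 0.413
```

```bash
python3 -c "
from ov import *
mv(.491,-.2975,.15,-78.7)
"
```

```text
dp [-141.1  470.7   11.2] turn [  0.13  -0.23 -11.25] | pos [0.6317 0.1734 0.1609] yang -89.95 J [ 5.7 34.8 79.8 -0.1 65.2 95.7] F [-0.7 -0.3 -0.7] op 0.413 t 24.65
```

>>> jog_arm:
  rows:
    - {"dp":[-143,471,6],"turn":[0,0,-11.2],"grip":0.46}
    - {"dp":[-143,471,6],"turn":[0,0,-11.2],"grip":0.46}
    - {"dp":[-143,471,6],"turn":[0,0,-11.2],"grip":0.46}
    - {"dp":[-143,471,6],"turn":[0,0,-11.2],"grip":0.46}
    - {"dp":[-143,471,6],"turn":[0,0,-11.2],"grip":0.46}
    - {"dp":[-143,471,6],"turn":[0,0,-11.2],"grip":0.46}
    - {"dp":[-143,471,6],"turn":[0,0,-11.2],"grip":0.46}
    - {"dp":[-143,471,6],"turn":[0,0,-11.2],"grip":0.46}
    - {"dp":[-143,471,6],"turn":[0,0,-11.2],"grip":0.46}
    - {"dp":[-143,471,6],"turn":[0,0,-11.2],"grip":0.46}

```text
time_s: 25.65
position: [0.486, -0.2993, 0.1523]
tcp_rot: [[0.981, 0.194, -0.002], [0.194, -0.981, -0.0], [-0.002, -0.0, -1.0]]
force: [0.4, -0.9, -0.2]
opening: 0.459
```

>>> jog_arm:
  rows:
    - {"dp":[0,0,0],"turn":[0,0,0],"grip":0.46}
    - {"dp":[0,0,0],"turn":[0,0,0],"grip":0.46}
    - {"dp":[0,0,0],"turn":[0,0,0],"grip":0.46}

```text
time_s: 25.95
position: [0.4874, -0.2961, 0.1529]
tcp_rot: [[0.981, 0.196, -0.001], [0.196, -0.981, 0.0], [-0.001, -0.001, -1.0]]
force: [-0.7, 0.3, 0.3]
opening: 0.457
```

```bash
python3 -c "
from ov import *
mv(.4885,-.2985,.056,-78.7)
snap('side','s18',(260,230,420,390),4.6)
"
```

```text
dp [ 0.7  2.6 96.9] turn [-0.04  0.08 -0.02] | pos [ 0.4874 -0.2961  0.1529] yang -78.72 J [-42.5  29.3  92.6  -0.   58.1  36.3] F [-0.7  0.3  0.3] op 0.457 t 25.95
```

View pics/s18.png

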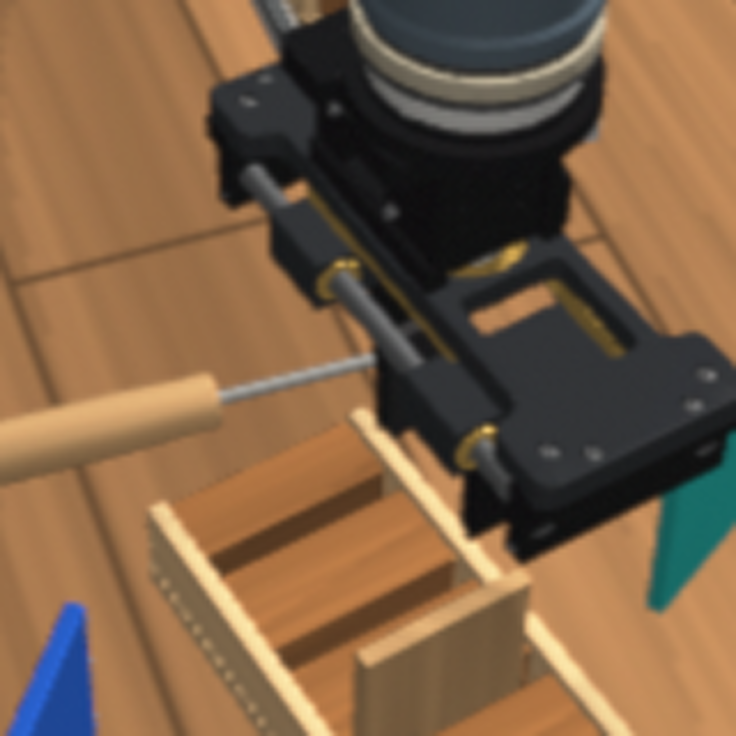

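>>> jog_arm:
  rows:
    - {"dp":[-1,2,30],"turn":[0,0,0],"grip":0.46}
    - {"dp":[-1,2,60],"turn":[0,0,0],"grip":0.46}
    - {"dp":[-1,2,80],"turn":[0,0,0],"grip":0.46}
    - {"dp":[-1,2,92],"turn":[0,0,0],"grip":0.46}
    - {"dp":[-1,2,96],"turn":[0,0,0],"grip":0.46}
    - {"dp":[-1,2,96],"turn":[0,0,0],"grip":0.46}
    - {"dp":[-1,2,96],"turn":[0,0,0],"grip":0.46}

```text
time_s: 26.7
position: [0.4884, -0.3004, 0.059]
tcp_rot: [[0.981, 0.196, 0.002], [0.196, -0.981, -0.003], [0.001, 0.004, -1.0]]
force: [0.7, 0.8, -0.3]
opening: 0.463
```

>>> jog_arm:
  rows:
    - {"dp":[0,0,0],"turn":[0,0,0],"grip":0.1}
    - {"dp":[0,0,0],"turn":[0,0,0],"grip":0}
    - {"dp":[0,0,0],"turn":[0,0,0],"grip":0}
    - {"dp":[0,0,0],"turn":[0,0,0],"grip":0}
    - {"dp":[0,0,0],"turn":[0,0,0],"grip":0}
    - {"dp":[0,0,0],"turn":[0,0,0],"grip":0}
    - {"dp":[0,0,0],"turn":[0,0,0],"grip":0}

```text
time_s: 27.4
position: [0.4875, -0.3, 0.0582]
tcp_rot: [[0.981, 0.195, 0.001], [0.195, -0.981, -0.002], [0.0, 0.002, -1.0]]
force: [0.2, 0.3, 1.8]
opening: 0.089
```

>>> jog_arm:
  rows:
    - {"dp":[0,0,-10],"turn":[0,0,0],"grip":0}
    - {"dp":[0,0,-25],"turn":[0,0,0],"grip":0}
    - {"dp":[0,0,-45],"turn":[0,0,0],"grip":0}
    - {"dp":[0,0,-75],"turn":[0,0,0],"grip":0}
    - {"dp":[0,0,-105],"turn":[0,0,0],"grip":0}
    - {"dp":[0,0,-125],"turn":[0,0,0],"grip":0}
    - {"dp":[0,0,-125],"turn":[0,0,0],"grip":0}
    - {"dp":[0,0,-125],"turn":[0,0,0],"grip":0}

```text
time_s: 28.2
position: [0.4875, -0.2999, 0.1834]
tcp_rot: [[0.981, 0.195, 0.001], [0.195, -0.981, -0.003], [0.001, 0.003, -1.0]]
force: [-1.0, 0.6, -0.8]
opening: 0.092
```

```bash
python3 -c "
from ov import *
snap('side','s19',(260,220,420,380),4.6);mv(.628,.123,.185,-90)
"
```

```text
dp [ 220.7 -386.8   -3.1] turn [ 0.07  0.02 11.24] | pos [ 0.4869 -0.2994  0.1825] yang -78.76 J [-42.7  27.2  90.9  -0.1  61.9  36. ] F [0.3 0.  0.1] op 0.09 t 28.25
```

View pics/s19.png

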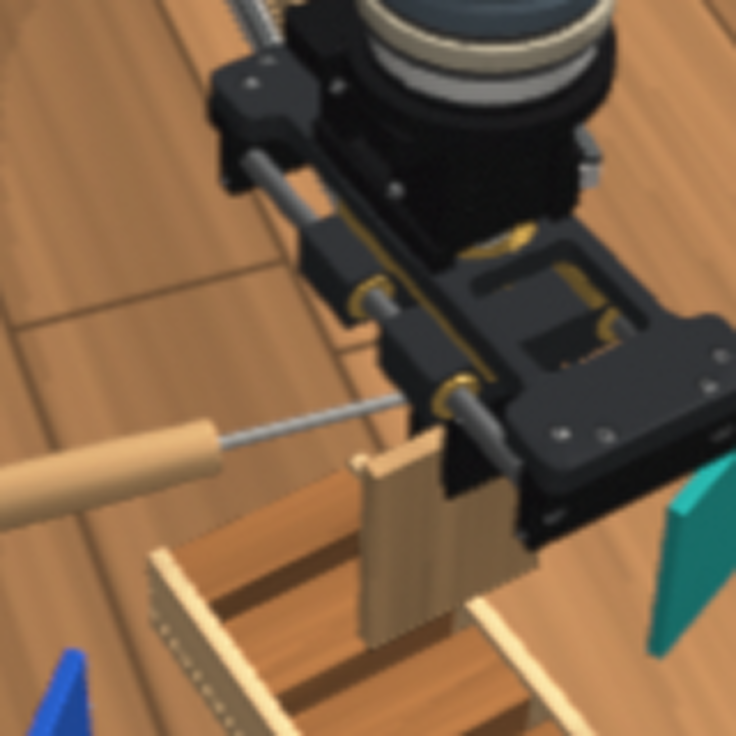

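```bash
python3 -c "
from h import *
blankcheck('side',[cr(x,y,(260,220),4.6) for x,y in [(364,475),(363,645),(540,545),(538,570)]])"
```

```text
(338.7391304347826, 322.8695652173913) along -35.2 z 46.0 abs [ 0.4502 -0.3092  0.2285]
(338.5217391304348, 359.82608695652175) along -34.0 z -41.0 abs [ 0.4514 -0.309   0.1414]
(377.0, 338.0869565217391) along 36.6 z -34.2 abs [ 0.5206 -0.2953  0.1483]
(376.5652173913044, 343.5217391304348) along 36.8 z -47.8 abs [ 0.5207 -0.2953  0.1347]
```

>>> jog_arm:
  rows:
    - {"dp":[223,-387,-3],"turn":[0,0,11.2],"grip":0}
    - {"dp":[223,-387,-3],"turn":[0,0,11.2],"grip":0}
    - {"dp":[223,-387,-3],"turn":[0,0,11.2],"grip":0}
    - {"dp":[223,-387,-3],"turn":[0,0,11.2],"grip":0}
    - {"dp":[223,-387,-3],"turn":[0,0,11.2],"grip":0}
    - {"dp":[223,-387,-3],"turn":[0,0,11.2],"grip":0}
    - {"dp":[223,-387,-3],"turn":[0,0,11.2],"grip":0}
    - {"dp":[223,-387,-3],"turn":[0,0,11.2],"grip":0}
    - {"dp":[223,-387,-3],"turn":[0,0,11.2],"grip":0}
    - {"dp":[223,-387,-3],"turn":[0,0,11.2],"grip":0}

```text
time_s: 29.25
position: [0.631, 0.1294, 0.1832]
tcp_rot: [[1.0, 0.007, -0.0], [0.007, -1.0, 0.0], [-0.0, -0.0, -1.0]]
force: [-0.3, -1.4, -0.7]
opening: 0.09
```

>>> jog_arm:
  rows:
    - {"dp":[0,0,0],"turn":[0,0,0],"grip":0}
    - {"dp":[0,0,0],"turn":[0,0,0],"grip":0}
    - {"dp":[0,0,0],"turn":[0,0,0],"grip":0}

```text
time_s: 29.55
position: [0.6301, 0.1215, 0.1845]
tcp_rot: [[1.0, -0.001, -0.001], [-0.001, -1.0, -0.003], [-0.001, 0.003, -1.0]]
force: [-0.1, -0.6, 0.5]
opening: 0.087
```

```bash
python3 -c "
from ov import *
mv(.631,.123,.105,-90)
"
```

```text
dp [ 1.  -1.7 79.5] turn [ 0.15  0.06 -0.07] | pos [0.6301 0.1215 0.1845] yang -90.07 J [ 1.  32.4 80.3 -0.2 67.4 91.2] F [-0.1 -0.6  0.5] op 0.087 t 29.55
```

>>> jog_arm:
  rows:
    - {"dp":[-4,0,40],"turn":[0,0,0],"grip":0}
    - {"dp":[-4,0,65],"turn":[0,0,0],"grip":0}
    - {"dp":[-4,0,76],"turn":[0,0,0],"grip":0}
    - {"dp":[-4,0,76],"turn":[0,0,0],"grip":0}
    - {"dp":[-4,0,76],"turn":[0,0,0],"grip":0}
    - {"dp":[-4,0,76],"turn":[0,0,0],"grip":0}

```text
time_s: 30.15
position: [0.6283, 0.1227, 0.111]
tcp_rot: [[1.0, 0.0, 0.004], [0.0, -1.0, -0.002], [0.004, 0.002, -1.0]]
force: [-0.2, -0.4, 0.3]
opening: 0.092
```

```bash
python3 -c "
from ov import *
mv(.626,.123,.072,-90)
"
```

```text
dp [-2.5 -0.4 39. ] turn [ 0.12 -0.24  0.02] | pos [0.6283 0.1227 0.111 ] yang -89.98 J [ 1.1 37.1 84.4 -0.2 58.2 91.2] F [-0.2 -0.4  0.3] op 0.092 t 30.15
```

>>> jog_arm:
  rows:
    - {"dp":[-1,-0.4,8],"turn":[0,0,0],"grip":0}
    - {"dp":[-1,-0.4,14],"turn":[0,0,0],"grip":0}
    - {"dp":[-1,-0.4,20],"turn":[0,0,0],"grip":0}
    - {"dp":[-1,-0.4,26],"turn":[0,0,0],"grip":0}
    - {"dp":[-1,-0.4,32],"turn":[0,0,0],"grip":0}
    - {"dp":[-1,-0.4,36],"turn":[0,0,0],"grip":0}
    - {"dp":[-1,-0.4,36],"turn":[0,0,0],"grip":0}

```text
time_s: 30.85
position: [0.6258, 0.1233, 0.0728]
tcp_rot: [[1.0, 0.001, 0.0], [0.001, -1.0, -0.002], [0.0, 0.002, -1.0]]
force: [0.1, 0.7, 0.0]
opening: 0.087
```

```bash
python3 -c "
from ov import *
snap('side','s20',(270,110,390,230),6);mv(.626,.123,.072,-90)
"
```

```text
dp [0.1 0.3 1. ] turn [ 0.13 -0.03  0.04] | pos [0.6259 0.1233 0.073 ] yang -89.96 J [ 1.2 40.  85.9 -0.2 54.1 91.2] F [ 0.6 -0.  -0.1] op 0.088 t 30.9
```

View pics/s20.png

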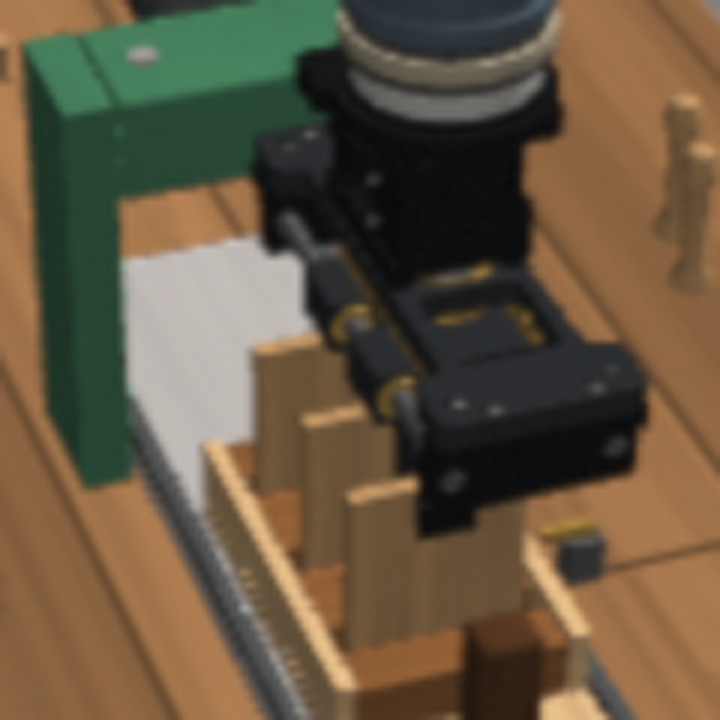

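>>> jog_arm:
  rows:
    - {"dp":[0,0,1],"turn":[0,0,0],"grip":0}
    - {"dp":[0,0,1],"turn":[0,0,0],"grip":0.25}
    - {"dp":[0,0,1],"turn":[0,0,0],"grip":0.25}
    - {"dp":[0,0,1],"turn":[0,0,0],"grip":0.25}
    - {"dp":[0,0,1],"turn":[0,0,0],"grip":0.25}
    - {"dp":[0,0,-40],"turn":[0,0,0],"grip":0.25}
    - {"dp":[0,0,-80],"turn":[0,0,0],"grip":0.4}
    - {"dp":[0,0,-90],"turn":[0,0,0],"grip":0.6}
    - {"dp":[0,150,-90],"turn":[0,0,-40],"grip":0.6}
    - {"dp":[0,150,-90],"turn":[0,0,-40],"grip":0.6}

```text
time_s: 31.9
position: [0.6261, 0.0284, 0.1641]
tcp_rot: [[0.956, 0.293, 0.002], [0.293, -0.956, -0.003], [0.001, 0.003, -1.0]]
force: [0.9, -0.2, -1.1]
opening: 0.523
```

>>> jog_arm:
  rows:
    - {"dp":[0,0,0],"turn":[0,0,-8],"grip":0.6}
    - {"dp":[-80,80,0],"turn":[0,0,-40],"grip":0.6}
    - {"dp":[-80,80,0],"turn":[0,0,-40],"grip":0.6}
    - {"dp":[-80,80,0],"turn":[0,0,-70],"grip":0.6}
    - {"dp":[-80,80,0],"turn":[0,0,-70],"grip":0.6}
    - {"dp":[-80,80,0],"turn":[0,0,-70],"grip":0.6}
    - {"dp":[-80,80,0],"turn":[0,0,-70],"grip":0.6}
    - {"dp":[-80,80,0],"turn":[0,0,-70],"grip":0.6}
    - {"dp":[-80,80,0],"turn":[0,0,-70],"grip":0.6}
    - {"dp":[-80,80,0],"turn":[0,0,-70],"grip":0.6}

```text
time_s: 32.9
position: [0.5715, -0.0713, 0.1632]
tcp_rot: [[0.062, 0.998, -0.0], [0.998, -0.062, -0.002], [-0.002, -0.0, -1.0]]
force: [-0.3, 0.7, -0.4]
opening: 0.602
```

```bash
python3 -c "
from ov import *
snap('top','t21',(140,150,360,310),3.6);snap('side','s21',(220,100,420,280),4);mv(.627,.058,.1,0)
"
```

```text
dp [132.7  47.1  63.1] turn [ 0.02  0.12 -3.61] | pos [ 0.5717 -0.0713  0.1634] yang -3.61 J [-18.2  28.9  91.3  -0.1  59.7 -14.5] F [ 0.8 -0.4  0.5] op 0.598 t 33.0
```

View pics/t21.png

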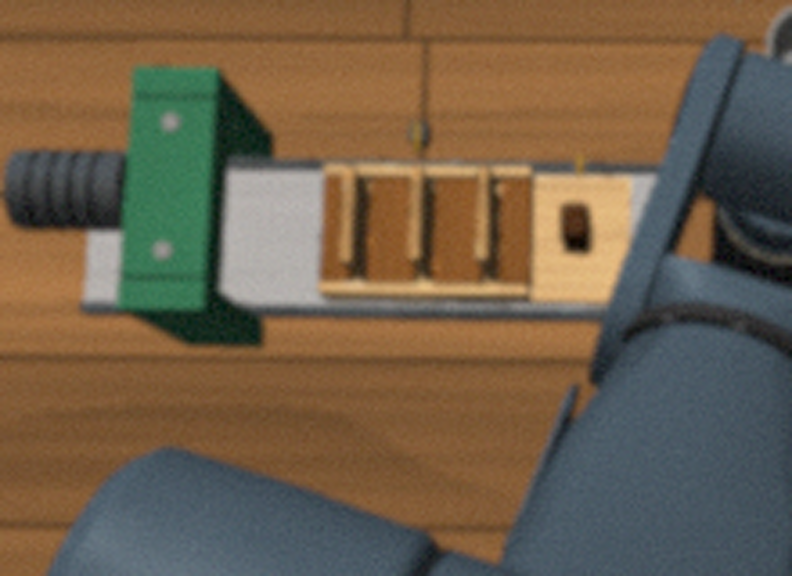

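View pics/s21.png

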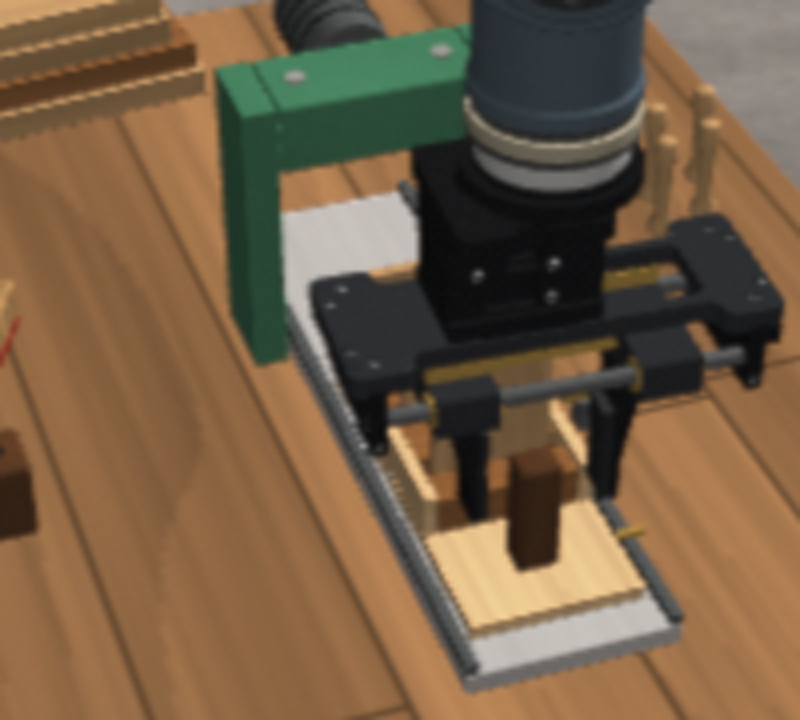

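```bash
python3 -c "
from h import *
np.set_printoptions(precision=4,suppress=True)
D=np.load('pics/t21_d.npy'); w=cloud('top',D)
for u in (236,237,255,256,274,275): print(u,[round(float(w[v,u,2]),3) for v in range(200,218,3)])
show('t8',(235,170,315,220),10,'m1')
show('s12',(340,170,400,230),10,'m2')
show('s21',(355,185,395,245),10,'m3')
"
```

```text
236 [0.11, 0.112, 0.116, 0.108, 0.112, 0.113]
237 [0.115, 0.112, 0.109, 0.114, 0.109, 0.109]
255 [0.113, 0.113, 0.11, 0.111, 0.113, 0.111]
256 [0.114, 0.112, 0.111, 0.115, 0.108, 0.112]
274 [0.11, 0.115, 0.112, 0.115, 0.114, 0.114]
275 [0.109, 0.108, 0.108, 0.107, 0.106, 0.103]
```

View pics/m1.png

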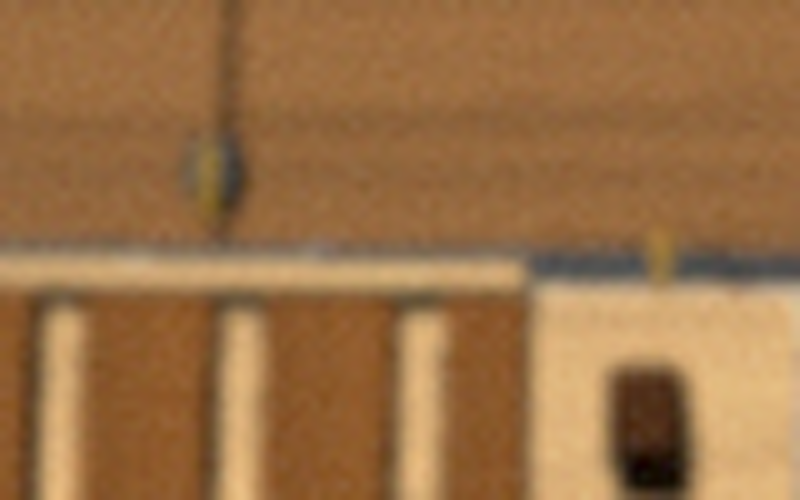

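View pics/m2.png

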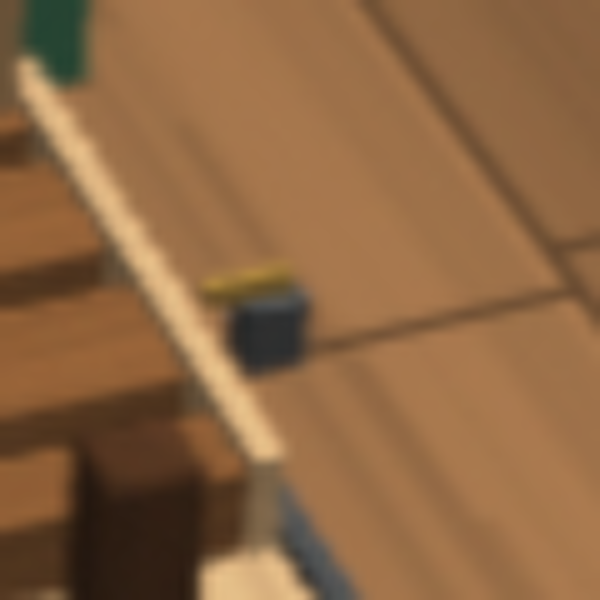

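View pics/m3.png

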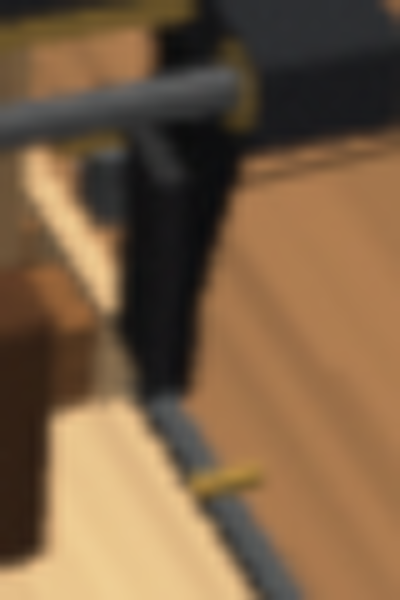

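```bash
python3 -c "
from h import *
np.set_printoptions(precision=4,suppress=True)
for z in (.024,.026): 
  a=plane('top',255.3,187.5,z);b=plane('top',300.4,195,z);print('top',a,b,a[1]-b[1])
  a=plane('side',*cr(205,290,(340,170),10),z);a2=plane('side',*cr(290,272,(340,170),10),z);b=plane('side',*cr(262,473,(355,185),10),z);b2=plane('side',*cr(192,488,(355,185),10),z);print('side',a,a2,b,b2,a[1]-b[1])
"
```

```text
top [0.7066 0.1858 0.024 ] [0.6857 0.0583 0.024 ] 0.12748468710437613
side [0.6958 0.1886 0.024 ] [0.7174 0.1883 0.024 ] [0.6934 0.0623 0.024 ] [0.6768 0.0629 0.024 ] 0.1263034689524808
top [0.7061 0.1855 0.026 ] [0.6852 0.0582 0.026 ] 0.12728056709812854
side [0.6948 0.1863 0.026 ] [0.7163 0.1859 0.026 ] [0.6923 0.0603 0.026 ] [0.6758 0.0608 0.026 ] 0.1260046178429789
```

>>> jog_arm:
  rows:
    - {"dp":[131,47,35],"turn":[0,0,-3.6],"grip":0.6}
    - {"dp":[131,47,35],"turn":[0,0,-3.6],"grip":0.6}
    - {"dp":[131,47,35],"turn":[0,0,-3.6],"grip":0.6}
    - {"dp":[131,47,35],"turn":[0,0,-3.6],"grip":0.6}
    - {"dp":[131,47,35],"turn":[0,0,-3.6],"grip":0.6}
    - {"dp":[131,47,35],"turn":[0,0,-3.6],"grip":0.6}
    - {"dp":[131,47,35],"turn":[0,0,-3.6],"grip":0.6}

```text
time_s: 33.7
position: [0.6268, 0.055, 0.1288]
tcp_rot: [[0.001, 1.0, 0.001], [1.0, -0.001, -0.003], [-0.003, 0.001, -1.0]]
force: [-0.4, 0.2, 0.1]
opening: 0.601
```

```bash
python3 -c "
from ov import *
mv(.627,.057,.042,0)
"
```

```text
dp [ 2.2  0.1 86.8] turn [ 0.06  0.15 -0.05] | pos [0.6268 0.055  0.1288] yang -0.05 J [-5.1 35.2 85.2 -0.2 59.6 -4.9] F [-0.4  0.2  0.1] op 0.601 t 33.7
```

>>> jog_arm:
  rows:
    - {"dp":[1,0,30],"turn":[0,0,0],"grip":0.6}
    - {"dp":[1,0,60],"turn":[0,0,0],"grip":0.6}
    - {"dp":[1,-1,80],"turn":[0,0,0],"grip":0.6}
    - {"dp":[1,-1,84],"turn":[0,0,0],"grip":0.6}
    - {"dp":[1,-1,84],"turn":[0,0,0],"grip":0.2}
    - {"dp":[1,-1,84],"turn":[0,0,0],"grip":0.2}
    - {"dp":[1,-1,84],"turn":[0,0,0],"grip":0.2}
    - {"dp":[1,-1,84],"turn":[0,0,0],"grip":0.2}
    - {"dp":[1,-1,84],"turn":[0,0,0],"grip":0.2}

```text
time_s: 34.6
position: [0.6268, 0.0571, 0.0456]
tcp_rot: [[-0.001, 1.0, 0.003], [1.0, 0.001, -0.002], [-0.002, 0.003, -1.0]]
force: [-0.2, -1.3, 3.8]
opening: 0.295
```

>>> jog_arm:
  rows:
    - {"dp":[4,0,0],"turn":[0,0,0],"grip":0.2}
    - {"dp":[12,0,0],"turn":[0,0,0],"grip":0.2}
    - {"dp":[22,0,0],"turn":[0,0,0],"grip":0.2}
    - {"dp":[34,0,0],"turn":[0,0,0],"grip":0.2}
    - {"dp":[46,0,0],"turn":[0,0,0],"grip":0.2}
    - {"dp":[58,0,0],"turn":[0,0,0],"grip":0.2}
    - {"dp":[70,0,0],"turn":[0,0,0],"grip":0.2}
    - {"dp":[82,0,0],"turn":[0,0,0],"grip":0.2}
    - {"dp":[92,0,0],"turn":[0,0,0],"grip":0.2}
    - {"dp":[100,0,0],"turn":[0,0,0],"grip":0.2}

```text
time_s: 35.6
position: [0.6275, 0.1569, 0.0456]
tcp_rot: [[-0.001, 1.0, 0.004], [1.0, 0.001, -0.004], [-0.004, 0.004, -1.0]]
force: [0.7, -5.2, 5.6]
opening: 0.298
```

>>> jog_arm:
  rows:
    - {"dp":[6,0,0],"turn":[0,0,0],"grip":0.2}
    - {"dp":[12,0,0],"turn":[0,0,0],"grip":0.2}
    - {"dp":[18,0,0],"turn":[0,0,0],"grip":0.2}
    - {"dp":[22,0,0],"turn":[0,0,0],"grip":0.2}
    - {"dp":[22,0,0],"turn":[0,0,0],"grip":0.2}

```text
time_s: 36.1
position: [0.6277, 0.1794, 0.0456]
tcp_rot: [[-0.001, 1.0, 0.005], [1.0, 0.001, -0.002], [-0.002, 0.005, -1.0]]
force: [1.7, -3.0, 5.3]
opening: 0.294
```

```bash
python3 -c "
from ov import *
mv(.627,.184,.042,0);snap('side','s22',(270,90,400,220),6);snap('top','t22',(200,140,320,230),6.6);show('s22',(345,180,395,230),12,'m4')
"
```

```text
dp [ 4.6 -0.7  3.6] turn [0.26 0.14 0.06] | pos [0.6277 0.1794 0.0456] yang 0.06 J [ 6.2 43.  84.5 -0.2 52.2  6.3] F [ 1.7 -3.   5.3] op 0.294 t 36.1
```

View pics/s22.png

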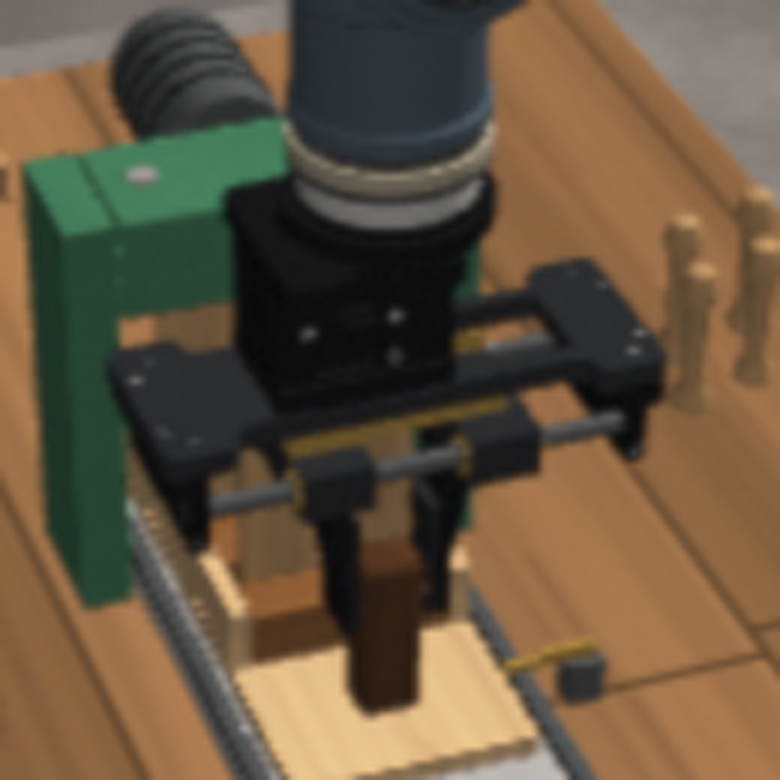

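View pics/t22.png

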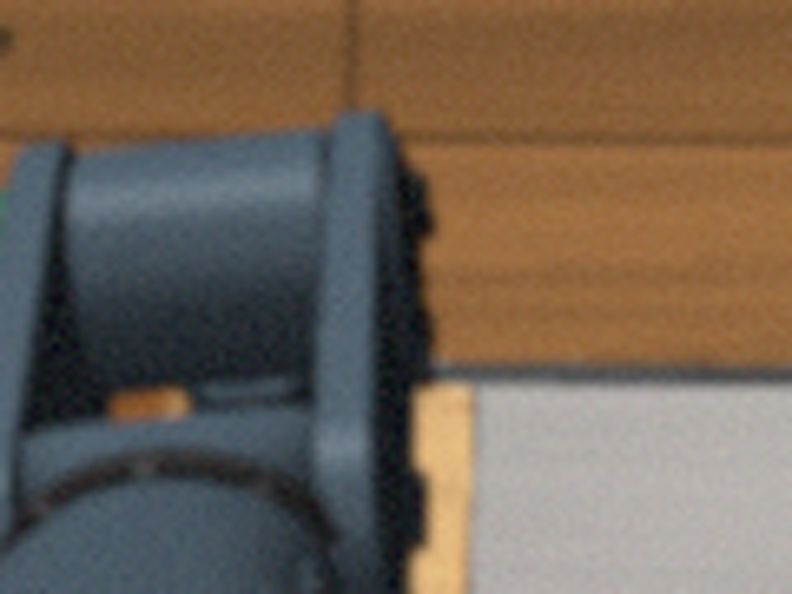

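View pics/m4.png

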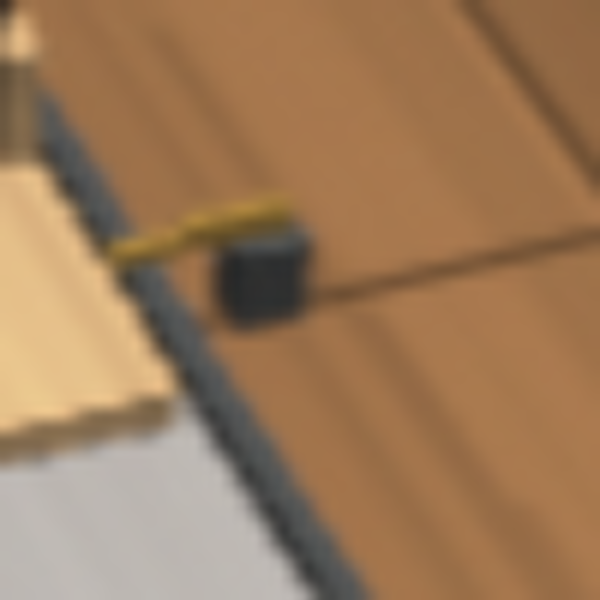

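```bash
python3 -c "
from h import *
np.set_printoptions(precision=4,suppress=True)
o=(345,180)
for z in(.024,.026):
  for x,y in [(115,258),(170,243),(190,222),(240,214),(288,207)]: print(z,(x,y),plane('side',*cr(x,y,o,12),z))
D=np.load('pics/s22_d.npy');w=cloud('side',D)
for x,y in [(125,252),(160,245),(200,220),(240,214),(280,207)]: u,v=cr(x,y,o,12);print(w[round(v),round(u)])
"
```

```text
0.024 (115, 258) [0.6791 0.1845 0.024 ]
0.024 (170, 243) [0.691  0.1853 0.024 ]
0.024 (190, 222) [0.6973 0.1902 0.024 ]
0.024 (240, 214) [0.7075 0.1892 0.024 ]
0.024 (288, 207) [0.7173 0.1881 0.024 ]
0.026 (115, 258) [0.6781 0.1821 0.026 ]
0.026 (170, 243) [0.69   0.1829 0.026 ]
0.026 (190, 222) [0.6962 0.1878 0.026 ]
0.026 (240, 214) [0.7065 0.1869 0.026 ]
0.026 (288, 207) [0.7162 0.1858 0.026 ]
[0.6805 0.1825 0.0252]
[0.688  0.1823 0.0263]
[0.6977 0.1874 0.026 ]
[0.7084 0.1886 0.0254]
[0.715  0.186  0.0256]
```

>>> jog_arm:
  rows:
    - {"dp":[2,0,0],"turn":[0,0,0],"grip":0.2}
    - {"dp":[4.2,0,0],"turn":[0,0,0],"grip":0.2}
    - {"dp":[4.2,0,0],"turn":[0,0,0],"grip":0.2}
    - {"dp":[4.2,0,0],"turn":[0,0,0],"grip":0.2}

```text
time_s: 36.6
position: [0.6277, 0.183, 0.0456]
tcp_rot: [[-0.001, 1.0, 0.004], [1.0, 0.001, -0.003], [-0.003, 0.004, -1.0]]
force: [2.0, -2.0, 5.3]
opening: 0.294
```

```bash
python3 -c "
from ov import *
mv(.627,.184,.042,0);snap('side','s23',(345,180,395,230),12)
"
```

```text
dp [ 1.  -0.7  3.5] turn [0.25 0.16 0.04] | pos [0.6277 0.183  0.0456] yang 0.04 J [ 6.6 43.  84.4 -0.2 52.4  6.7] F [ 2.  -2.   5.3] op 0.294 t 36.6
```

View pics/s23.png

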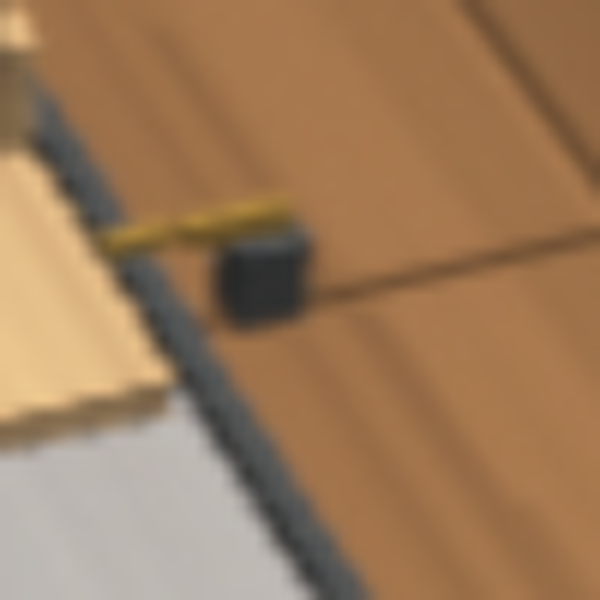

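```bash
cat > br.py <<'E'
from h import *
def brass(name,cam='side',box=(350,190,372,206),z=.026):
    im=np.load(f"pics/{name}_c.npy").astype(float); u0,v0,u1,v1=box
    for u in range(u0,u1):
        c=im[v0:v1,u]; wt=np.clip((c[:,0]-c[:,2])-70,0,None)*(c[:,1]>.62*c[:,0])*(c[:,0]<230)
        # brass: low blue rel. to green
        g=np.clip(c[:,1]-c[:,2]-45,0,None)
        if g.sum()>15:
            v=(g*np.arange(v0,v1)).sum()/g.sum(); print(u,round(v,2),round(g.sum()),plane(cam,u,v,z).round(4))
E
python3 - <<'E'
from br import *
brass('s23'); print(); brass('s22')
im=np.load('pics/s23_c.npy'); print(im[194:204,362].tolist())
E
```

```text
350 202.02 48 [0.6676 0.182  0.026 ]
351 202.58 40 [0.6691 0.1792 0.026 ]
352 203.44 27 [0.67   0.1754 0.026 ]
353 204.14 21 [0.6713 0.1722 0.026 ]
355 199.06 18 [0.6828 0.1885 0.026 ]
356 198.96 23 [0.6852 0.188  0.026 ]
357 198.61 28 [0.6879 0.1885 0.026 ]
358 198.5 22 [0.6903 0.1881 0.026 ]
360 198.0 16 [0.6955 0.1883 0.026 ]
361 197.79 29 [0.698  0.1882 0.026 ]
362 197.63 27 [0.7004 0.188  0.026 ]
363 197.5 24 [0.7029 0.1876 0.026 ]
364 197.23 30 [0.7055 0.1878 0.026 ]
365 197.0 32 [0.708  0.1878 0.026 ]
366 196.7 30 [0.7107 0.1881 0.026 ]
367 196.56 25 [0.7132 0.1878 0.026 ]
368 196.48 21 [0.7155 0.1873 0.026 ]

350 201.96 46 [0.6677 0.1822 0.026 ]
351 202.51 37 [0.6691 0.1794 0.026 ]
352 203.38 29 [0.6701 0.1756 0.026 ]
353 203.77 26 [0.6718 0.1735 0.026 ]
355 200.11 18 [0.6813 0.1847 0.026 ]
356 200.0 22 [0.6837 0.1843 0.026 ]
357 199.71 24 [0.6863 0.1846 0.026 ]
358 199.48 23 [0.6889 0.1846 0.026 ]
359 199.29 24 [0.6914 0.1845 0.026 ]
360 198.35 23 [0.695 0.187 0.026]
361 197.81 31 [0.698  0.1882 0.026 ]
362 197.63 27 [0.7004 0.188  0.026 ]
363 197.5 24 [0.7029 0.1876 0.026 ]
364 197.23 31 [0.7055 0.1878 0.026 ]
365 197.0 32 [0.708  0.1878 0.026 ]
366 196.69 29 [0.7107 0.1881 0.026 ]
367 196.56 27 [0.7132 0.1878 0.026 ]
368 196.5 22 [0.7155 0.1872 0.026 ]
[[158, 113, 73], [154, 111, 72], [154, 111, 69], [161, 121, 66], [153, 118, 56], [109, 84, 41], [108, 83, 51], [120, 92, 68], [114, 84, 59], [113, 83, 58]]
```

>>> jog_arm:
  rows:
    - {"dp":[0,0,0],"turn":[0,0,0],"grip":0.6}
    - {"dp":[0,0,0],"turn":[0,0,0],"grip":0.6}
    - {"dp":[0,0,0],"turn":[0,0,0],"grip":0.6}
    - {"dp":[0,0,0],"turn":[0,0,0],"grip":0.6}
    - {"dp":[0,0,-40],"turn":[0,0,0],"grip":0.6}
    - {"dp":[0,0,-80],"turn":[0,0,0],"grip":0.6}
    - {"dp":[-130,-40,-110],"turn":[0,0,0],"grip":0.7}
    - {"dp":[-130,-40,-110],"turn":[0,0,0],"grip":0.7}
    - {"dp":[-130,-40,-110],"turn":[0,0,0],"grip":0.7}
    - {"dp":[-230,-90,-110],"turn":[0,0,0],"grip":0.7}

```text
time_s: 37.65
position: [0.5653, 0.0077, 0.1559]
tcp_rot: [[-0.002, 1.0, 0.006], [1.0, 0.002, -0.003], [-0.003, 0.006, -1.0]]
force: [-0.2, -0.5, 0.4]
opening: 0.697
```

>>> jog_arm:
  rows:
    - {"dp":[-180,-50,0],"turn":[0,0,0],"grip":0.7}
    - {"dp":[-180,-50,0],"turn":[0,0,0],"grip":0.7}
    - {"dp":[-180,-50,0],"turn":[0,0,0],"grip":0.7}
    - {"dp":[-180,-50,0],"turn":[0,0,0],"grip":0.7}
    - {"dp":[-180,-50,0],"turn":[0,0,0],"grip":0.7}

```text
time_s: 38.15
position: [0.5133, -0.1759, 0.1549]
tcp_rot: [[0.005, 1.0, 0.002], [1.0, -0.005, -0.004], [-0.004, 0.002, -1.0]]
force: [0.6, 0.8, -0.3]
opening: 0.701
```

```bash
python3 -c "
from br import *
snap('side','s24',(190,80,430,280),3.3);snap('top','t24',(130,150,350,320),3.6);show('t24',(235,175,295,215),12,'m5')
mv(.395,.23,.2,0)
brass('s24')
show('s24',(200,180,260,240),10,'k1');show('t24',(205,275,265,325),10,'k2')
"
```

```text
dp [ 401.4 -119.   -46. ] turn [ 0.03  0.08 -0.08] | pos [ 0.5134 -0.1717  0.1546] yang -0.08 J [-30.3  27.1  96.8  -0.1  56.  -30.2] F [ 0.5  0.5 -0.3] op 0.7 t 38.25
```

View pics/s24.png

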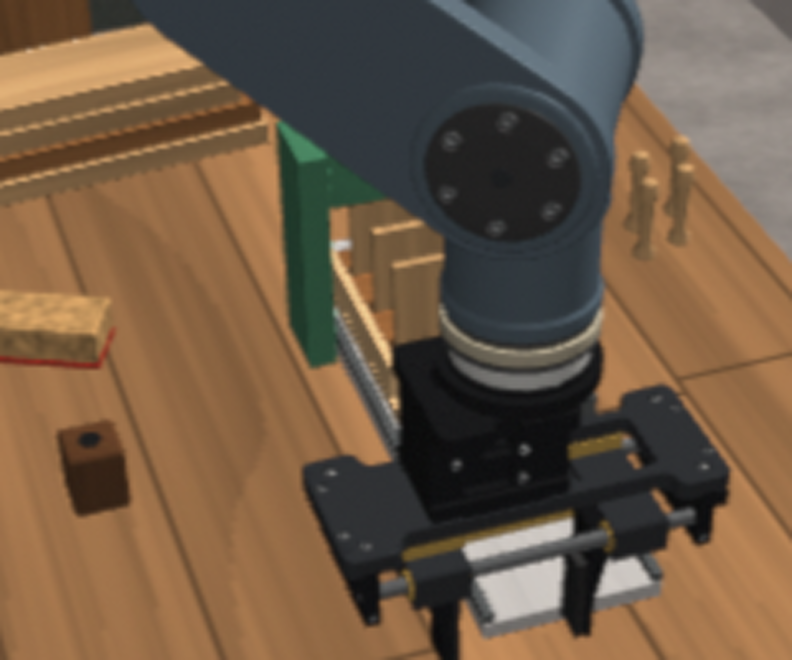

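View pics/t24.png

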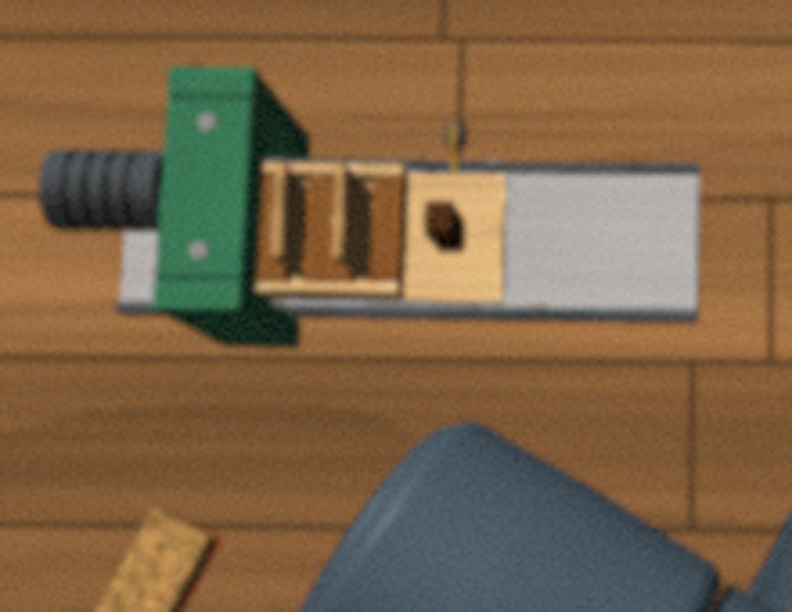

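View pics/m5.png

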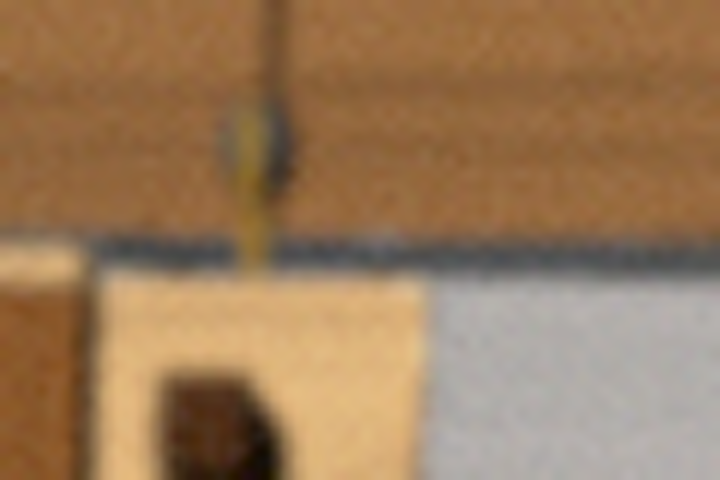

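View pics/k1.png

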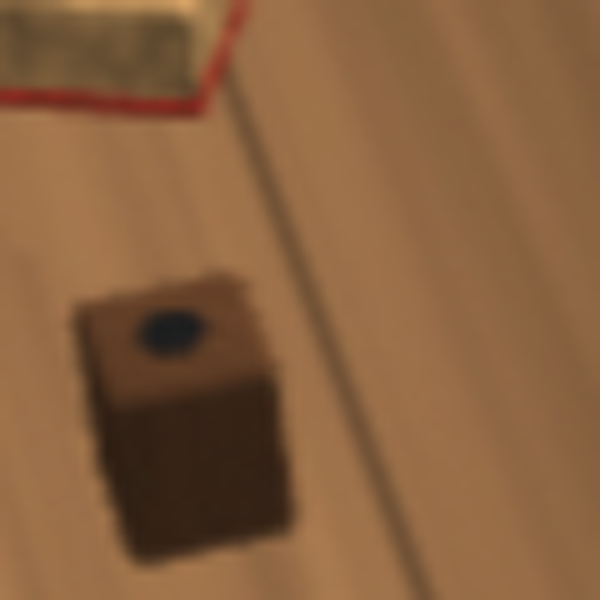

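View pics/k2.png

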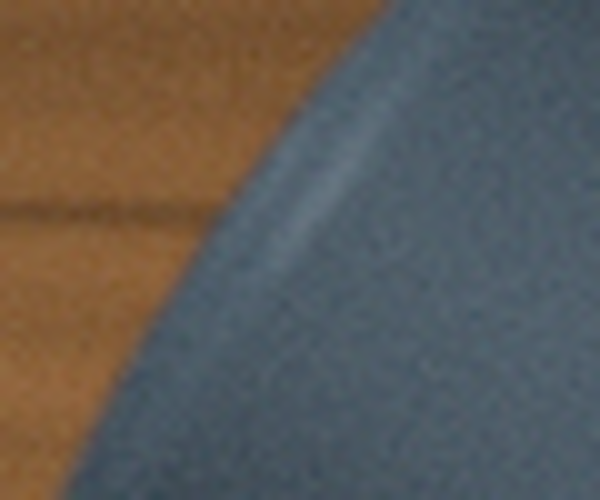

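```bash
python3 -c "
from h import *
np.set_printoptions(precision=4,suppress=True)
o=(200,180)
P=[plane('side',*cr(x,y,o,10),.05) for x,y in [(78,302),(238,275),(277,380),(113,411)]]
for p in P: print(p)
P=np.array(P); print('c',P.mean(0)); 
for i in range(4): d=P[(i+1)%4]-P[i]; print(np.linalg.norm(d),np.degrees(np.arctan2(d[1],d[0])))
print(plane('side',*cr(172,333,o,10),.05))
for x,y in [(140,563),(290,532)]: print('bot',plane('side',*cr(x,y,o,10),0))
"
```

```text
[0.3448 0.2355 0.05  ]
[0.3806 0.233  0.05  ]
[0.3808 0.1936 0.05  ]
[0.3446 0.1952 0.05  ]
c [0.3627 0.2143 0.05  ]
0.035933961131535574 -4.106524221090124
0.03939866514426659 -89.76840620900259
0.03622517104412264 177.35804953906268
0.04030226145162233 89.73598489673334
[0.3623 0.2176 0.05  ]
bot [0.3455 0.2016 0.    ]
bot [0.3797 0.2006 0.    ]
```

>>> jog_arm:
  rows:
    - {"dp":[387,-148,0],"turn":[0,0,0],"grip":0.7}
    - {"dp":[387,-148,0],"turn":[0,0,0],"grip":0.7}
    - {"dp":[387,-148,0],"turn":[0,0,0],"grip":0.7}
    - {"dp":[387,-148,0],"turn":[0,0,0],"grip":0.7}
    - {"dp":[387,-148,0],"turn":[0,0,0],"grip":0.7}
    - {"dp":[387,-148,0],"turn":[0,0,0],"grip":0.7}
    - {"dp":[387,-148,0],"turn":[0,0,0],"grip":0.7}
    - {"dp":[387,-148,0],"turn":[0,0,0],"grip":0.7}
    - {"dp":[387,-148,0],"turn":[0,0,0],"grip":0.7}
    - {"dp":[387,-148,0],"turn":[0,0,0],"grip":0.7}

```text
time_s: 39.25
position: [0.363, 0.2187, 0.1538]
tcp_rot: [[-0.008, 1.0, 0.0], [1.0, 0.008, -0.002], [-0.002, 0.0, -1.0]]
force: [0.3, -0.2, -0.1]
opening: 0.701
```

>>> jog_arm:
  rows:
    - {"dp":[0,0,0],"turn":[0,0,0],"grip":0.7}
    - {"dp":[0,0,0],"turn":[0,0,0],"grip":0.7}
    - {"dp":[0,0,0],"turn":[0,0,0],"grip":0.7}

```text
time_s: 39.55
position: [0.3659, 0.2149, 0.1538]
tcp_rot: [[0.001, 1.0, 0.001], [1.0, -0.001, -0.002], [-0.002, 0.001, -1.0]]
force: [0.3, -0.6, 0.1]
opening: 0.7
```

```bash
python3 -c "
from h import *
mv(.365,.215,.06,0);snap('side','s25',(160,120,320,260),5)
"
```

```text
dp [ 0.3 -1.  93.8] turn [ 0.04  0.13 -0.04] | pos [0.3659 0.2149 0.1538] yang -0.04 J [ 15.4  19.2 112.5  -0.2  48.3  15.5] F [ 0.3 -0.6  0.1] op 0.7 t 39.55
```

View pics/s25.png

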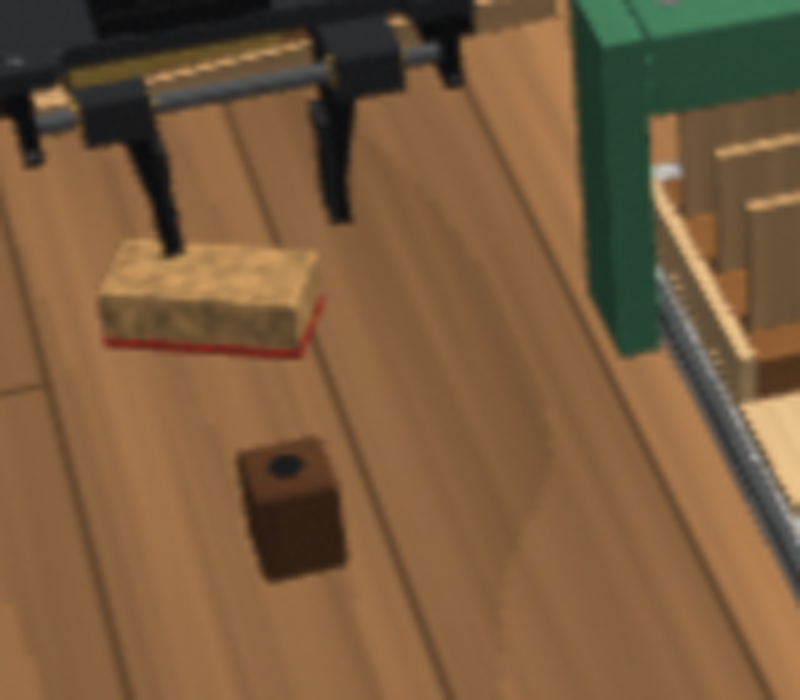

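>>> jog_arm:
  rows:
    - {"dp":[0,0,40],"turn":[0,0,0],"grip":0.7}
    - {"dp":[0,0,80],"turn":[0,0,0],"grip":0.7}
    - {"dp":[0,0,110],"turn":[0,0,0],"grip":0.7}
    - {"dp":[0,0,110],"turn":[0,0,0],"grip":0.7}
    - {"dp":[0,0,110],"turn":[0,0,0],"grip":0.7}
    - {"dp":[0,0,110],"turn":[0,0,0],"grip":0.7}

```text
time_s: 40.2
position: [0.3668, 0.2154, 0.0451]
tcp_rot: [[-0.0, 1.0, 0.003], [1.0, 0.0, -0.002], [-0.002, 0.003, -1.0]]
force: [-0.2, -0.3, 0.1]
opening: 0.706
```

```bash
python3 -c "
from h import *
mv(.365,.215,.002,0);snap('side','s26',(160,120,280,240),6)
"
```

```text
dp [-0.3 -1.9 43. ] turn [0.19 0.09 0.01] | pos [0.3668 0.2154 0.0451] yang 0.01 J [ 15.4  32.3 117.9  -0.3  29.7  15.6] F [-0.2 -0.3  0.1] op 0.706 t 40.2
```

View pics/s26.png

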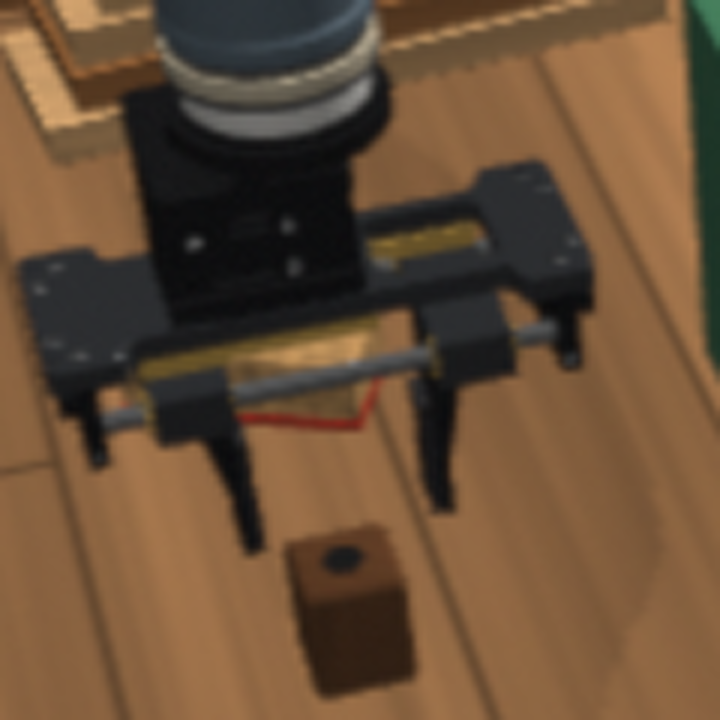

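>>> jog_arm:
  rows:
    - {"dp":[2,-2.5,15],"turn":[0,0,0],"grip":0.7}
    - {"dp":[2,-2.5,30],"turn":[0,0,0],"grip":0.7}
    - {"dp":[2,-2.5,40],"turn":[0,0,0],"grip":0.7}
    - {"dp":[2,-2.5,43],"turn":[0,0,0],"grip":0.7}
    - {"dp":[2,-2.5,43],"turn":[0,0,0],"grip":0.7}
    - {"dp":[2,-2.5,43],"turn":[0,0,0],"grip":0.7}

```text
time_s: 40.85
position: [0.3635, 0.2174, 0.0013]
tcp_rot: [[-0.001, 1.0, 0.002], [1.0, 0.001, -0.002], [-0.002, 0.002, -1.0]]
force: [-0.2, -0.0, 0.5]
opening: 0.7
```

```bash
python3 -c "
from h import *
mv(.365,.215,.002,0);snap('side','s27',(160,120,280,240),6)
"
```

```text
dp [-2.4  1.5 -0.6] turn [0.11 0.11 0.05] | pos [0.3635 0.2174 0.0013] yang 0.05 J [ 15.8  38.2 119.2  -0.4  22.5  16.1] F [-0.2 -0.   0.5] op 0.7 t 40.85
```

View pics/s27.png

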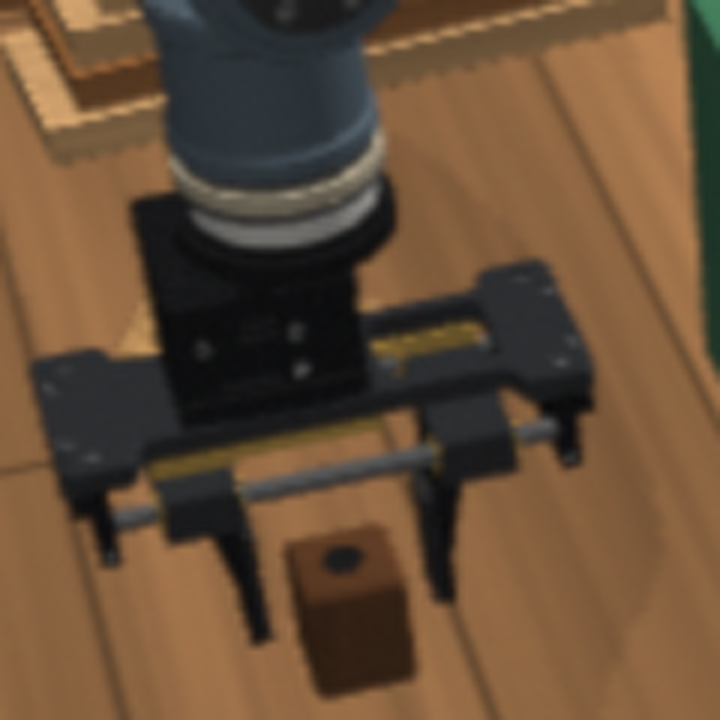

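>>> jog_arm:
  rows:
    - {"dp":[0,0,0],"turn":[0,0,0],"grip":0.4}
    - {"dp":[0,0,0],"turn":[0,0,0],"grip":0.3}
    - {"dp":[0,0,0],"turn":[0,0,0],"grip":0.3}
    - {"dp":[0,0,0],"turn":[0,0,0],"grip":0.3}
    - {"dp":[0,0,0],"turn":[0,0,0],"grip":0.3}
    - {"dp":[0,0,0],"turn":[0,0,0],"grip":0.3}
    - {"dp":[0,0,-10],"turn":[0,0,0],"grip":0.3}
    - {"dp":[0,0,-40],"turn":[0,0,0],"grip":0.3}
    - {"dp":[0,0,-90],"turn":[0,0,0],"grip":0.3}
    - {"dp":[0,0,-90],"turn":[0,0,0],"grip":0.3}

```text
time_s: 41.9
position: [0.3663, 0.2186, 0.0957]
tcp_rot: [[-0.001, 1.0, 0.012], [1.0, 0.001, 0.001], [0.001, 0.012, -1.0]]
force: [0.3, 0.3, -0.8]
opening: 0.456
```

```bash
python3 -c "
from h import *
mv(.627,.119,.1,0);snap('side','s28',(160,90,280,210),6)
"
```

```text
dp [-100.   260.6   -1.4] turn [ 0.66 -0.05  0.08] | pos [0.3663 0.2186 0.0957] yang 0.08 J [ 15.9  25.8 116.   -0.2  37.6  16. ] F [ 0.3  0.3 -0.8] op 0.456 t 41.9
```

View pics/s28.png

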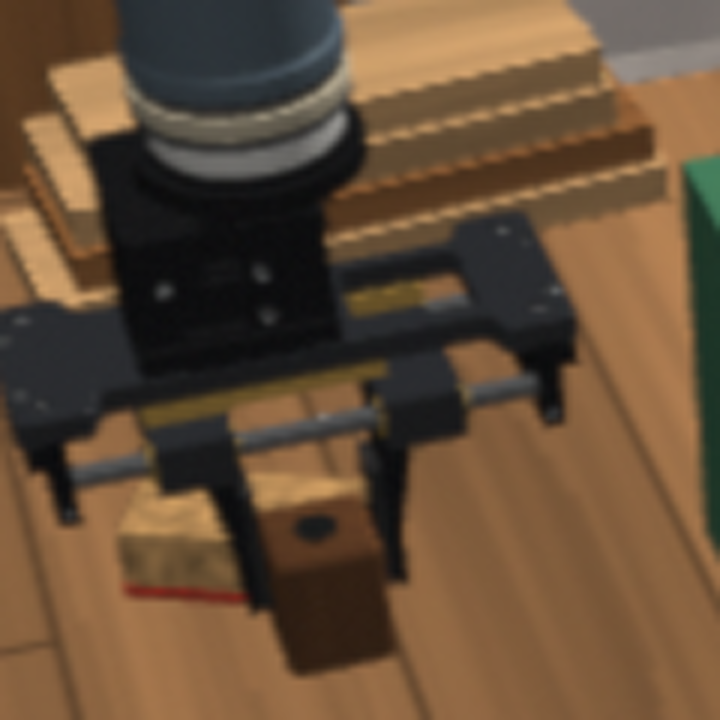

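```bash
python3 -c "
from h import *
np.set_printoptions(precision=4,suppress=True)
o=(160,90)
P=np.array([plane('side',*cr(x,y,o,6),.1445) for x,y in [(270,575),(385,550),(363,497),(255,523)]]); print(P,P.mean(0))
for x,y in [(300,674),(395,652)]: print('bot',plane('side',*cr(x,y,o,6),.0945))
"
```

```text
[[0.3441 0.1971 0.1445]
 [0.385  0.198  0.1445]
 [0.3844 0.2322 0.1445]
 [0.345  0.2295 0.1445]] [0.3646 0.2142 0.1445]
bot [0.3494 0.2038 0.0945]
bot [0.3843 0.2049 0.0945]
```

>>> jog_arm:
  rows:
    - {"dp":[-100,20,-24],"turn":[0.6,0,0],"grip":0.3}
    - {"dp":[-100,20,-24],"turn":[0.6,0,0],"grip":0.3}
    - {"dp":[-100,261,-24],"turn":[0.6,0,0],"grip":0.3}
    - {"dp":[-100,261,-24],"turn":[0.6,0,0],"grip":0.3}
    - {"dp":[-100,261,-24],"turn":[0.6,0,0],"grip":0.3}
    - {"dp":[-100,261,-24],"turn":[0.6,0,0],"grip":0.3}
    - {"dp":[-100,261,-24],"turn":[0.6,0,0],"grip":0.3}
    - {"dp":[-100,261,-24],"turn":[0.6,0,0],"grip":0.3}
    - {"dp":[-100,261,-24],"turn":[0.6,0,0],"grip":0.3}
    - {"dp":[-100,261,-24],"turn":[0.6,0,0],"grip":0.3}

```text
time_s: 42.95
position: [0.6213, 0.1179, 0.1136]
tcp_rot: [[-0.001, 1.0, -0.015], [1.0, 0.001, -0.002], [-0.002, -0.015, -1.0]]
force: [-0.7, -0.2, -0.9]
opening: 0.457
```

```bash
python3 -c "
from h import *
mv(.627,.119,.04,0);snap('side','s29',(270,80,400,230),5)
"
```

```text
dp [ 1.3  6.8 73.5] turn [-0.86  0.13  0.07] | pos [0.6213 0.1179 0.1136] yang 0.07 J [ 0.7 36.9 84.5 -0.1 59.5  0.7] F [-0.7 -0.2 -0.9] op 0.457 t 42.95
```

View pics/s29.png

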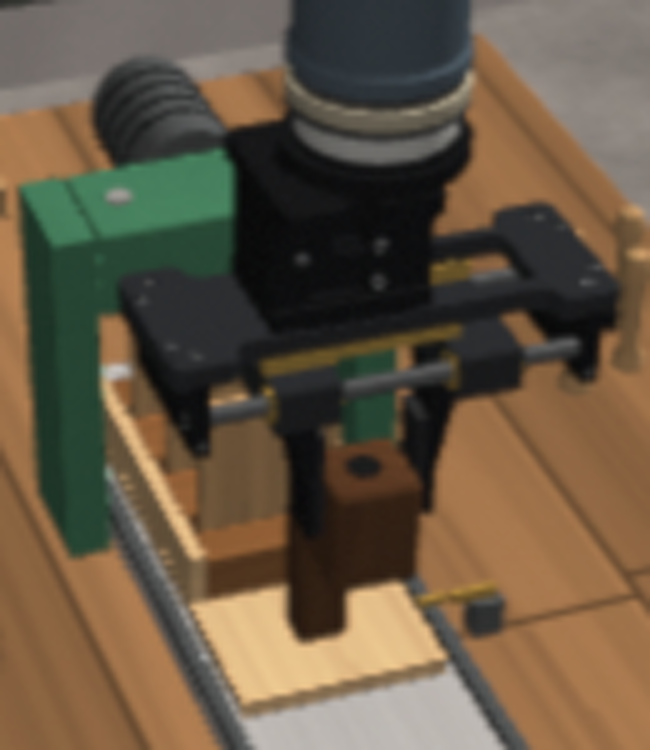

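>>> jog_arm:
  rows:
    - {"dp":[0,5,0],"turn":[-0.6,0,0],"grip":0.3}
    - {"dp":[0,5,30],"turn":[-0.6,0,0],"grip":0.3}
    - {"dp":[0,5,60],"turn":[-0.6,0,0],"grip":0.3}
    - {"dp":[0,5,72],"turn":[-0.6,0,0],"grip":0.3}
    - {"dp":[0,5,72],"turn":[-0.6,0,0],"grip":0.3}
    - {"dp":[0,5,72],"turn":[-0.6,0,0],"grip":0.3}

```text
time_s: 43.6
position: [0.629, 0.1177, 0.044]
tcp_rot: [[-0.001, 1.0, 0.002], [1.0, 0.001, -0.002], [-0.002, 0.002, -1.0]]
force: [0.5, -0.7, -0.8]
opening: 0.46
```

```bash
python3 -c "
from h import *
mv(.627,.119,.016,0);snap('side','s30',(290,130,400,240),6.6)
snap('top','t30',(220,150,330,250),6.6)
"
```

```text
dp [ 1.3 -2.  28. ] turn [0.12 0.13 0.06] | pos [0.629  0.1177 0.044 ] yang 0.06 J [ 0.7 42.4 86.5 -0.2 51.   0.7] F [ 0.5 -0.7 -0.8] op 0.46 t 43.6
```

View pics/s30.png

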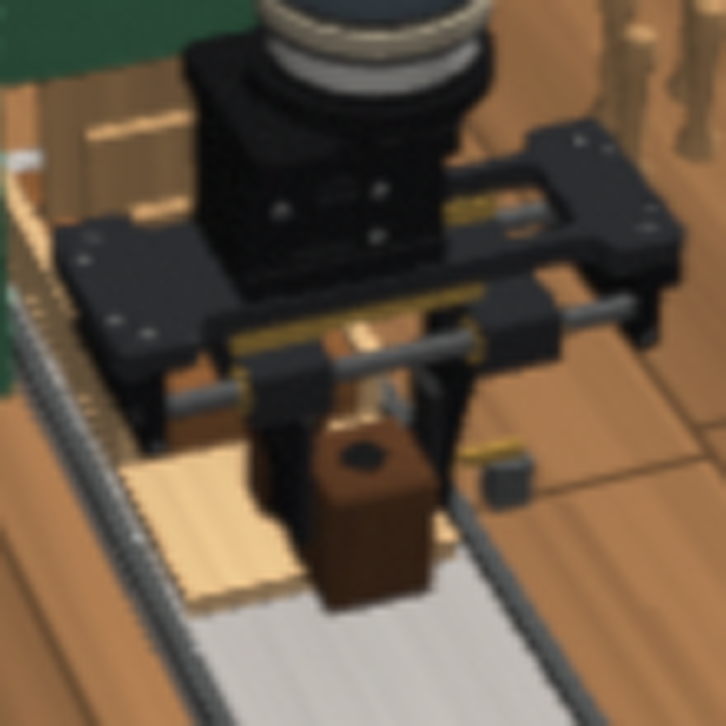

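View pics/t30.png

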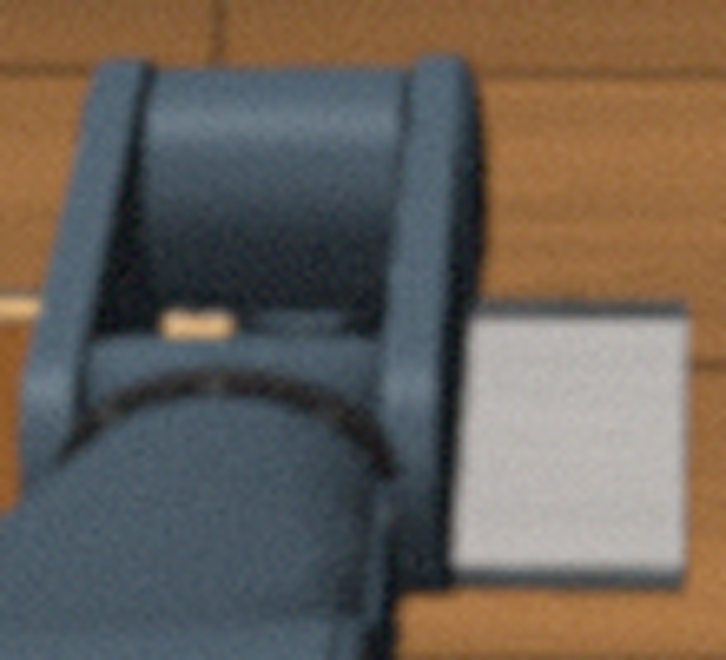

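```bash
python3 -c "
from h import *
np.set_printoptions(precision=4,suppress=True)
o=(290,130)
for x,y in [(327,612),(432,588)]: print('chock -y bottom',plane('side',*cr(x,y,o,6.6),.0427))
for x,y in [(318,508),(437,485)]: print('chock -y top',plane('side',*cr(x,y,o,6.6),.0927))
for x,y in [(190,603),(300,578)]: print('tail top',plane('side',*cr(x,y,o,6.6),.024))
for x,y in [(193,615),(306,592)]: print('tail bottom',plane('side',*cr(x,y,o,6.6),.014))
D=np.load('pics/s30_d.npy');w=cloud('side',D)
for x,y in [(375,540),(375,570),(350,560),(400,560)]: u,v=cr(x,y,o,6.6);print(w[round(v),round(u)])
D=np.load('pics/s24_d.npy');
"
```

```text
chock -y bottom [0.6103 0.1032 0.0427]
chock -y bottom [0.6479 0.103  0.0427]
chock -y top [0.6043 0.0978 0.0927]
chock -y top [0.645  0.096  0.0927]
tail top [0.576  0.1442 0.024 ]
tail top [0.6161 0.144  0.024 ]
tail bottom [0.5788 0.149  0.014 ]
tail bottom [0.6198 0.1475 0.014 ]
[0.6234 0.0973 0.0756]
[0.6232 0.0959 0.0628]
[0.6173 0.0992 0.0675]
[0.6335 0.0986 0.0635]
```

>>> jog_arm:
  rows:
    - {"dp":[1.5,-1,10],"turn":[0,0,0],"grip":0.3}
    - {"dp":[1.5,-1,18],"turn":[0,0,0],"grip":0.3}
    - {"dp":[1.5,-1,24],"turn":[0,0,0],"grip":0.3}
    - {"dp":[1.5,-1,27],"turn":[0,0,0],"grip":0.3}
    - {"dp":[1.5,-1,28],"turn":[0,0,0],"grip":0.3}
    - {"dp":[1.5,-1,28],"turn":[0,0,0],"grip":0.3}
    - {"dp":[1.5,-1,28],"turn":[0,0,0],"grip":0.3}

```text
time_s: 44.4
position: [0.6276, 0.119, 0.0152]
tcp_rot: [[-0.001, 1.0, 0.001], [1.0, 0.001, -0.002], [-0.002, 0.001, -1.0]]
force: [0.7, 0.2, -1.2]
opening: 0.454
```

```bash
python3 -c "
from br import *
mv(.627,.119,.016,0);snap('side','s31',(290,130,400,240),6.6)
"
```

```text
dp [-0.  -0.6 -0.8] turn [0.08 0.13 0.05] | pos [0.6276 0.119  0.0152] yang 0.05 J [ 0.8 44.7 87.2 -0.2 47.9  0.9] F [ 0.7  0.2 -1.2] op 0.454 t 44.4
```

View pics/s31.png

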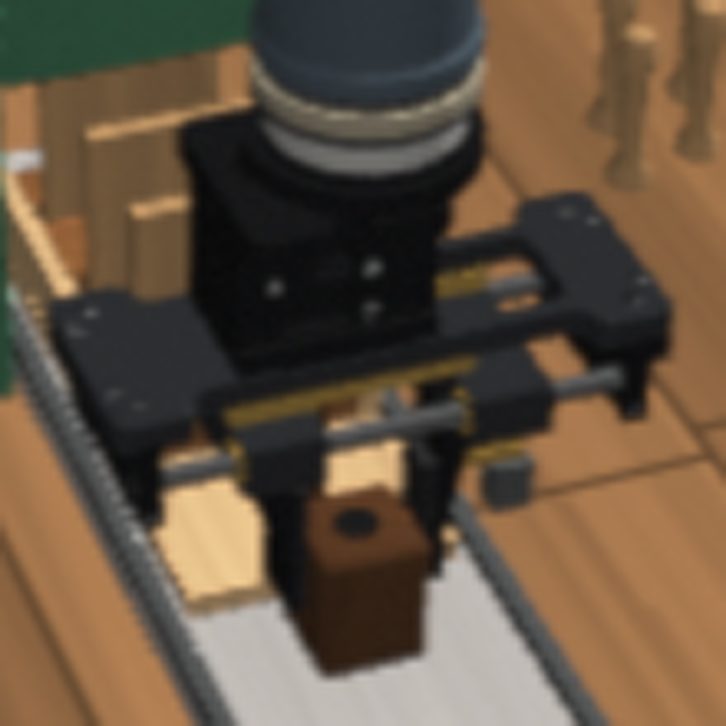

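>>> jog_arm:
  rows:
    - {"dp":[0,0,1],"turn":[0,0,0],"grip":0.3}
    - {"dp":[0,0,1.5],"turn":[0,0,0],"grip":0.3}
    - {"dp":[0,0,1.5],"turn":[0,0,0],"grip":0.3}

```text
time_s: 44.75
position: [0.6277, 0.119, 0.015]
tcp_rot: [[-0.001, 1.0, 0.001], [1.0, 0.001, -0.002], [-0.002, 0.001, -1.0]]
force: [-0.7, 0.2, 5.3]
opening: 0.458
```

>>> jog_arm:
  rows:
    - {"dp":[0,0,-1],"turn":[0,0,0],"grip":0.3}
    - {"dp":[0,0,-1],"turn":[0,0,0],"grip":0.6}
    - {"dp":[0,0,-1],"turn":[0,0,0],"grip":0.6}
    - {"dp":[0,0,-1],"turn":[0,0,0],"grip":0.6}
    - {"dp":[0,0,-1],"turn":[0,0,0],"grip":0.6}
    - {"dp":[0,0,-40],"turn":[0,0,0],"grip":0.6}
    - {"dp":[0,0,-90],"turn":[0,0,0],"grip":0.6}
    - {"dp":[0,0,-130],"turn":[0,0,0],"grip":0.6}
    - {"dp":[0,0,-140],"turn":[0,0,0],"grip":0.6}
    - {"dp":[-250,-40,-140],"turn":[0,0,0],"grip":0.6}

```text
time_s: 45.75
position: [0.622, 0.0744, 0.1566]
tcp_rot: [[-0.008, 1.0, 0.009], [1.0, 0.008, -0.0], [-0.0, 0.009, -1.0]]
force: [0.3, -0.9, -1.0]
opening: 0.599
```

>>> jog_arm:
  rows:
    - {"dp":[-320,-80,-30],"turn":[0,0,0],"grip":0.6}
    - {"dp":[-320,-80,-30],"turn":[0,0,0],"grip":0.6}
    - {"dp":[-320,-80,-30],"turn":[0,0,0],"grip":0.6}
    - {"dp":[-320,-80,-30],"turn":[0,0,0],"grip":0.6}
    - {"dp":[-320,-80,-30],"turn":[0,0,0],"grip":0.6}
    - {"dp":[-320,-80,-30],"turn":[0,0,0],"grip":0.6}
    - {"dp":[-320,-80,-30],"turn":[0,0,0],"grip":0.6}
    - {"dp":[-320,-80,-30],"turn":[0,0,0],"grip":0.6}
    - {"dp":[-320,-80,-30],"turn":[0,0,0],"grip":0.6}

```text
time_s: 46.65
position: [0.5389, -0.2501, 0.1835]
tcp_rot: [[0.001, 1.0, -0.001], [1.0, -0.001, -0.0], [-0.0, -0.001, -1.0]]
force: [0.7, -0.9, 0.1]
opening: 0.601
```

```bash
python3 -c "
from br import *
mv(.627,.119,.016,0);snap('side','s32',(250,90,410,250),5);snap('top','t32',(170,140,340,260),4.6)
brass('s32')
"
```

```text
dp [369.2  87.8 167.3] turn [-0.04  0.02 -0.07] | pos [ 0.5389 -0.2501  0.1835] yang -0.07 J [-35.6  28.8  87.5  -0.   63.7 -35.6] F [ 0.7 -0.9  0.1] op 0.601 t 46.65
```

View pics/s32.png

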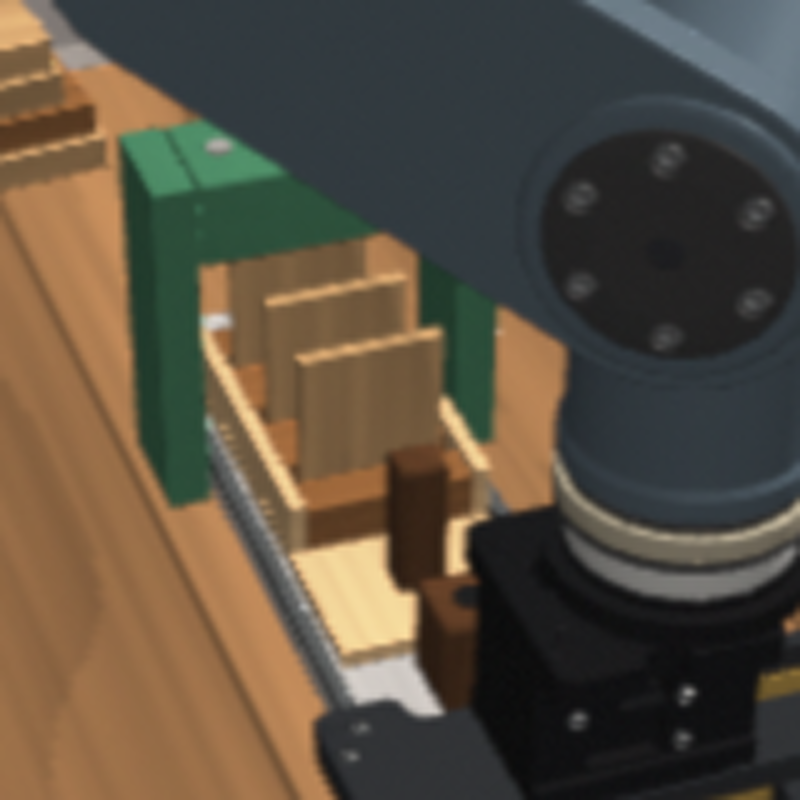

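View pics/t32.png

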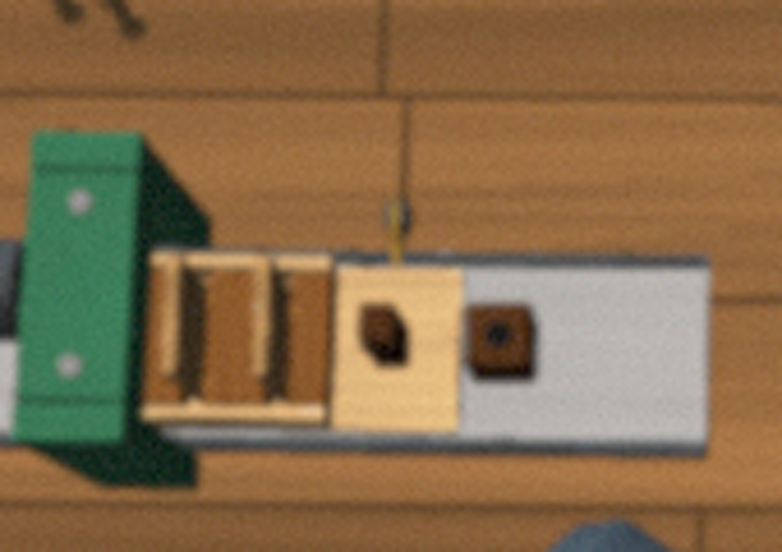

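>>> jog_arm:
  rows:
    - {"dp":[-120,-120,-40],"turn":[0,0,0],"grip":0.6}
    - {"dp":[-120,-120,-40],"turn":[0,0,0],"grip":0.6}
    - {"dp":[-120,-120,-40],"turn":[0,0,0],"grip":0.6}
    - {"dp":[-120,-120,-40],"turn":[0,0,0],"grip":0.6}
    - {"dp":[-120,-120,-40],"turn":[0,0,0],"grip":0.6}
    - {"dp":[-120,-120,-40],"turn":[0,0,0],"grip":0.6}
    - {"dp":[-120,-120,-40],"turn":[0,0,0],"grip":0.6}
    - {"dp":[-120,-120,-40],"turn":[0,0,0],"grip":0.6}

```text
time_s: 47.55
position: [0.4207, -0.3683, 0.2241]
tcp_rot: [[-0.004, 1.0, 0.0], [1.0, 0.004, -0.001], [-0.001, 0.0, -1.0]]
force: [0.1, 0.0, 0.5]
opening: 0.601
```

```bash
python3 -c "
from br import *
snap('side','s33',(280,130,400,240),6.6);snap('top','t33')
brass('s33')
"
```

```text
(no output)
```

View pics/s33.png

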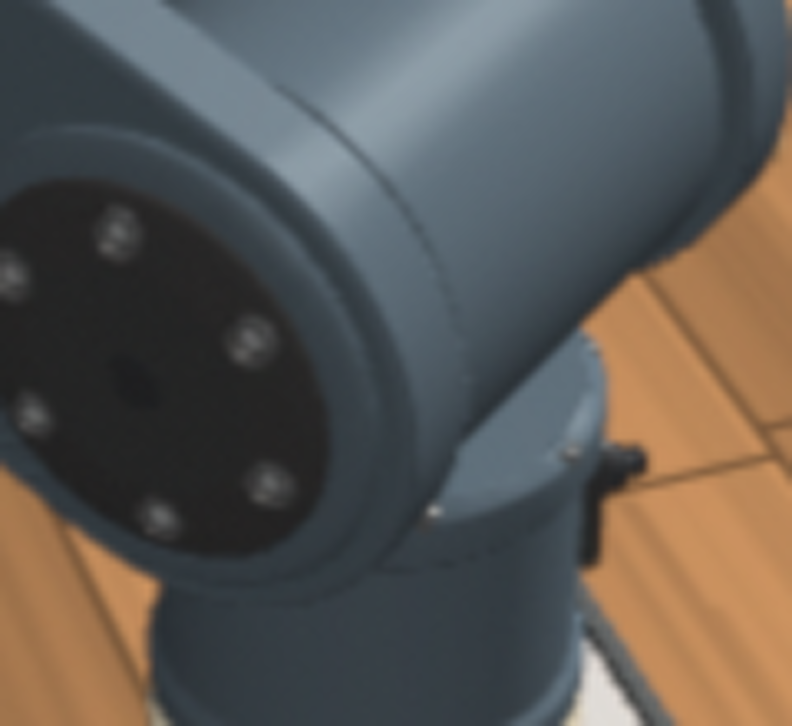

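View pics/t33.png

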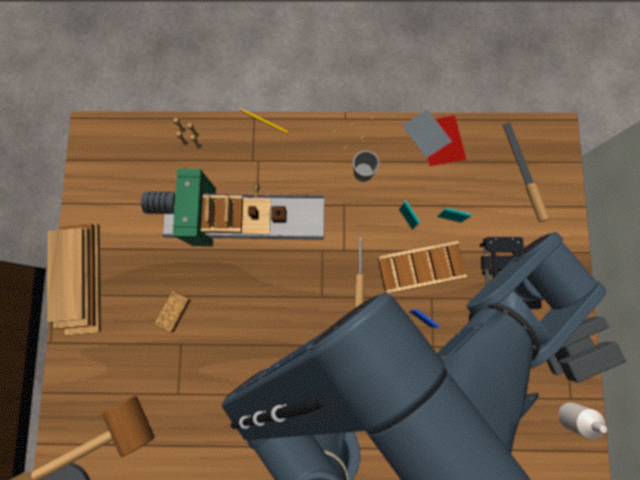

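>>> jog_arm:
  rows:
    - {"dp":[550,-40,0],"turn":[0,0,0],"grip":0.6}
    - {"dp":[550,-40,0],"turn":[0,0,0],"grip":0.6}
    - {"dp":[550,-40,0],"turn":[0,0,0],"grip":0.6}
    - {"dp":[550,-40,0],"turn":[0,0,0],"grip":0.6}
    - {"dp":[550,-40,0],"turn":[0,0,0],"grip":0.6}
    - {"dp":[550,-40,0],"turn":[0,0,0],"grip":0.6}
    - {"dp":[550,-40,0],"turn":[0,0,0],"grip":0.6}
    - {"dp":[550,-40,0],"turn":[0,0,0],"grip":0.6}
    - {"dp":[550,-40,0],"turn":[0,0,0],"grip":0.6}
    - {"dp":[550,-40,0],"turn":[0,0,0],"grip":0.6}

```text
time_s: 48.65
position: [0.3826, 0.131, 0.2237]
tcp_rot: [[-0.002, 1.0, 0.002], [1.0, 0.002, -0.002], [-0.002, 0.002, -1.0]]
force: [1.4, 0.1, -0.8]
opening: 0.598
```

>>> jog_arm:
  rows:
    - {"dp":[80,0,0],"turn":[0,0,0],"grip":0.6}
    - {"dp":[80,0,0],"turn":[0,0,0],"grip":0.6}
    - {"dp":[80,0,0],"turn":[0,0,0],"grip":0.6}
    - {"dp":[80,0,0],"turn":[0,0,0],"grip":0.6}
    - {"dp":[80,0,0],"turn":[0,0,0],"grip":0.6}

```text
time_s: 49.15
position: [0.3827, 0.208, 0.2232]
tcp_rot: [[-0.001, 1.0, 0.0], [1.0, 0.001, -0.003], [-0.003, 0.0, -1.0]]
force: [0.2, -0.8, -0.2]
opening: 0.6
```

```bash
python3 -c "
from br import *
snap('side','s34',(280,90,400,240),5);snap('top','t34',(220,150,320,250),7)
brass('s34')
show('s34',(0,0,640,480),1,'full')
"
```

```text
350 201.1 31 [0.6689 0.1852 0.026 ]
351 202.42 33 [0.6693 0.1797 0.026 ]
352 203.36 25 [0.6702 0.1757 0.026 ]
353 204.15 20 [0.6713 0.1721 0.026 ]
355 199.06 16 [0.6828 0.1885 0.026 ]
356 198.96 24 [0.6852 0.188  0.026 ]
357 198.61 28 [0.6879 0.1885 0.026 ]
358 198.52 23 [0.6903 0.188  0.026 ]
361 197.79 29 [0.698  0.1882 0.026 ]
362 197.65 26 [0.7004 0.1879 0.026 ]
363 197.48 23 [0.7029 0.1877 0.026 ]
364 197.25 28 [0.7054 0.1877 0.026 ]
365 197.0 30 [0.708  0.1878 0.026 ]
366 196.69 29 [0.7107 0.1881 0.026 ]
367 196.56 25 [0.7132 0.1878 0.026 ]
368 196.5 20 [0.7155 0.1872 0.026 ]
```

View pics/s34.png

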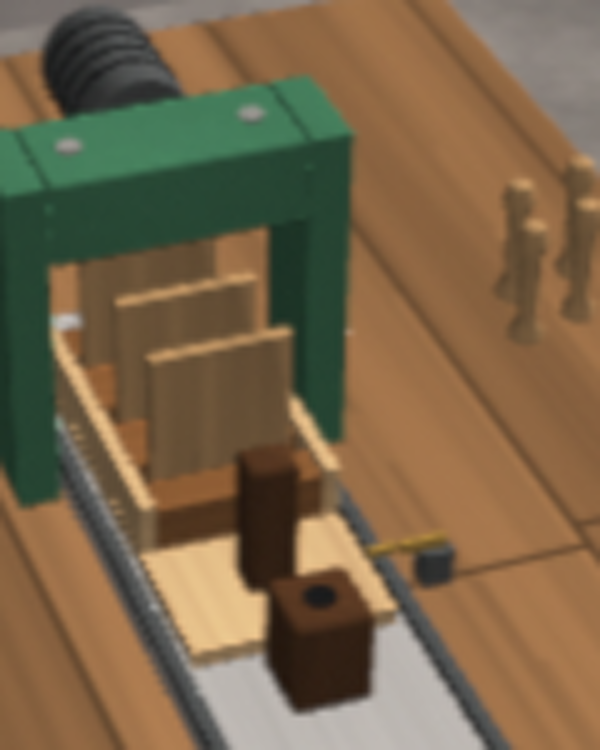

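View pics/full.png

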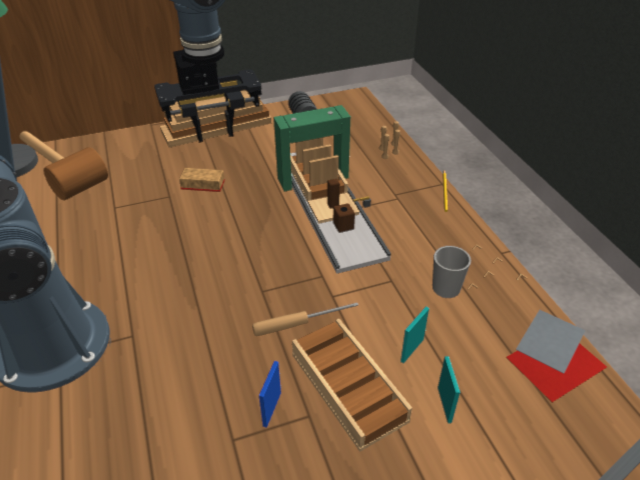

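View pics/t34.png

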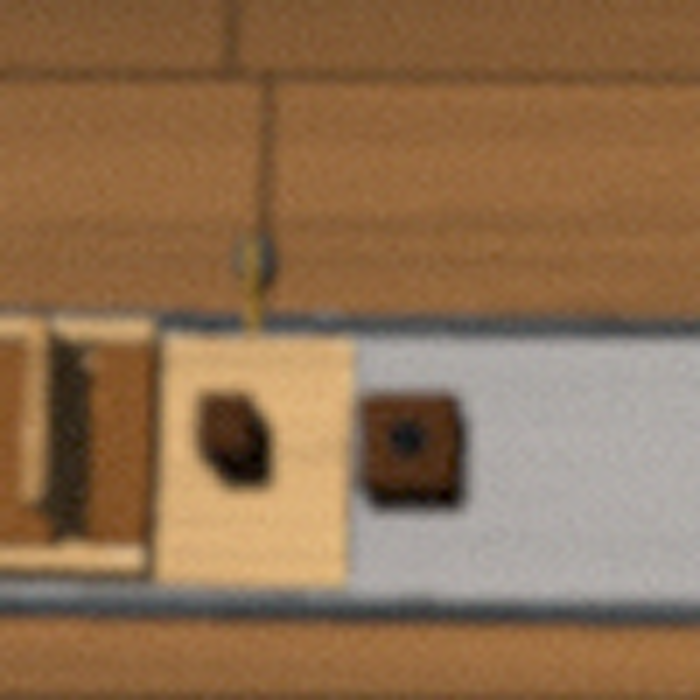

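```bash
python3 -c "
from h import *
for x in(360,462): print('chock',plane('top',*cr(x,445,(220,150),7),.064)[1])
print('tail',plane('top',*cr(351,460,(220,150),7),.024)[1])
o=(280,90)
for x,y in [(295,712),(368,693)]: print('side chock -y bottom',plane('side',*cr(x,y,o,5),.014))
for x,y in [(285,628),(371,608)]: print('side chock -y top',plane('side',*cr(x,y,o,5),.064))
for x,y in [(196,656),(266,641),(395,612)]: print('tail top edge',plane('side',*cr(x,y,o,5),.024))
D=np.load('pics/t34_d.npy');w=cloud('top',D)
print([w[v,u,2].round(3) for v,u in [(212,278),(215,277),(213,275)]])
"
```

```text
chock 0.13514485925279957
chock 0.09575089137300526
tail 0.14303715484252197
side chock -y bottom [0.60980573 0.10390466 0.014     ]
side chock -y bottom [0.64533801 0.1050021  0.014     ]
side chock -y top [0.60434912 0.10398645 0.064     ]
side chock -y top [0.64468725 0.10418499 0.064     ]
tail top edge [0.57713578 0.14429785 0.024     ]
tail top edge [0.61056406 0.14357934 0.024     ]
tail top edge [0.67358523 0.1431476  0.024     ]
[np.float64(0.061), np.float64(0.059), np.float64(0.065)]
```

```bash
python3 -c "
from h import *
print(bot.hand_in())"
```

```text
the job is handed in; nothing more can be done
None
```

I finished the job and handed it in at about 49 s of the 210 s allowed. I drew the sledge back to its stop and stood all three plain blanks in their own sledge slots. Then I slid the sledge forward until the pointers were level and set the chock on the track behind its tail.

What the last checks showed:
- **Blanks:** with the sledge still back, all three top edges measured 0.11 m in the depth picture. Blanks right down on the slot floors would measure 0.114 m. The front blank was let go about 17 mm above its slot floor, because the gripper body would otherwise have met the hood.
- **Pointers:** the side view puts them level to within 0.5 mm, and they line up in the top view. Nothing moved when I placed the chock.
- **Chock:** it had been knocked aside before I reached it, so I measured its position again. It stands upright on the deck. The two cameras disagree on the gap to the sledge tail: about 8 mm from the top view and about 0 mm from the side view. Both are within the 15 mm limit.
- **Bystanders:** in the final pictures the chisel, tin, sanding block and coloured look-alike panels are where they started.

One mismatch: the cameras showed the fingertips about 35 mm higher than the stated tool geometry implies. I worked from the camera measurement, and the grasps and contacts agreed with it.

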